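# Put the truing stones back in the sloping rack

## Task

Tidy away the truing stones at the glass-cutting bench: first swing the rack's keeper bail fully open, then put every stone lying on the bench into a bay of its own in the sloping rack, cap uppermost, foot tucked behind the lip and fully down on the groove floor, leaning flat back against the bed. Finally swing the bail fully closed in front of them, and leave the amber goblet standing undisturbed.

Things in the scene. Friction and masses are not known exactly. Their poses are not given: they have to be found in the camera images.
- cradle: sloping wooden stone rack, 236 mm wide. z runs up along the bed, which leans back 25 deg from vertical, away from the robot; x into the bed, y to the left. Origin: middle of the corner of bed and groove floor, 30 mm over the bench. Bed: plane x=0, z 0 to 72. Groove floor: plane z=0, x -34 to 0, square to the bed. Lip: metal strip, inner face x=-34, top z=14, 6 thick
- bay0 (a point): right-hand bay: point on the corner of bed and groove floor at the bay's middle (cradle y=-78 mm); axes as the cradle. Each bay is 44 mm wide, parted from the next by a 34 mm wide wooden block: 18 high from bed to lip, and 60 high up to 24 in front of the bed; end cheeks 8 thick and also 60 high close the outer bays
- bay1 (a point): the same point of the middle bay (cradle y=0)
- bay2 (a point): the same point of the left-hand bay (cradle y=+78 mm)
- bail (a joint): steel keeper bail, a U frame as wide as the rack, hinged about a line along cradle y at cradle x=-32, z=10 mm. 0 = closed, upright along the bed, its 8 mm crossbar 88 from the hinge, in front of the stones; grows as it swings forward and down towards the robot; 1.6 rad = fully open (stop), bar 87 mm over the bench. Friction keeps it where left; 3 N at the knob moves it
- knob (a point): middle of the bail's black handle, a cylinder 16 mm thick and 34 long lying along cradle y, standing outward at the bail's left end in line with the crossbar (88 mm from the hinge line, cradle y=+138 mm); free on all sides, it may turn in the fingers as the bail swings
- stone_red: flat grey abrasive bar 140 x 30 x 22 mm, 0.2 kg, red plastic cap on one end; lies flat. A 9 mm steel pin through the cap stands 3 proud each side: grip 36 wide over its ends. Origin: pin's middle, 18 from the cap end; x to the foot end, y along the pin, z through the thickness (faces alike). Gripped on the pin at 40 N it stays level; eased to 9 N, it swings foot down. None if absent
- red_foot (a point): centre of the foot end face of the red-capped stone (the end without a cap), 122 mm from the pin; the centre of mass lies 50 to 65 mm from the pin
- stone_yellow: flat grey abrasive bar 140 x 30 x 22 mm, 0.2 kg, yellow plastic cap on one end; lies flat. A 9 mm steel pin through the cap stands 3 proud each side: grip 36 wide over its ends. Origin: pin's middle, 18 from the cap end; x to the foot end, y along the pin, z through the thickness (faces alike). Gripped on the pin at 40 N it stays level; eased to 9 N, it swings foot down. None if absent
- yellow_foot (a point): centre of the foot end face of the yellow-capped stone (the end without a cap), 122 mm from the pin; the centre of mass lies 50 to 65 mm from the pin
- stone_blue: flat grey abrasive bar 140 x 30 x 22 mm, 0.2 kg, blue plastic cap on one end; lies flat. A 9 mm steel pin through the cap stands 3 proud each side: grip 36 wide over its ends. Origin: pin's middle, 18 from the cap end; x to the foot end, y along the pin, z through the thickness (faces alike). Gripped on the pin at 40 N it stays level; eased to 9 N, it swings foot down. None if absent
- blue_foot (a point): centre of the foot end face of the blue-capped stone (the end without a cap), 122 mm from the pin; the centre of mass lies 50 to 65 mm from the pin
- goblet: amber glass cup, 76 mm wide, 110 high, origin under its centre; bystander
There are look-alikes about, which are no part of the job. What is shaped like the stone_red but green or turquoise is not meant.

How it is judged:
On the way, in this order (a step that is already met when the one before it is completed fails the run):
1. the keeper bail is swung fully open (past 1.4 rad) (value of joint bail above 1.4 rad), for 0.2 s.
2. every stone stands in a bay of the rack while the bail is still open (past 1.0 rad) ((y of red_foot in the frame of cradle between -0.096 and -0.06 m or y of red_foot in the frame of cradle between -0.018 and 0.018 m or y of red_foot in the frame of cradle between 0.06 and 0.096 m) and x of red_foot in the frame of cradle between -0.022 and -0.006 m and z of red_foot in the frame of cradle between -0.004 and 0.008 m and z of each of stone_red, stone_yellow, stone_blue in the frame of cradle above 0.1 m and angle between the x axis of each of stone_red, stone_yellow, stone_blue and the z axis of cradle, either way round below 0.12 rad and angle between the z axis of each of stone_red, stone_yellow, stone_blue and the x axis of cradle, either way round below 0.2 rad and linear speed of each of stone_red, stone_yellow, stone_blue below 0.03 m/s and (y of yellow_foot in the frame of cradle between -0.096 and -0.06 m or y of yellow_foot in the frame of cradle between -0.018 and 0.018 m or y of yellow_foot in the frame of cradle between 0.06 and 0.096 m) and x of yellow_foot in the frame of cradle between -0.022 and -0.006 m and z of yellow_foot in the frame of cradle between -0.004 and 0.008 m and (y of blue_foot in the frame of cradle between -0.096 and -0.06 m or y of blue_foot in the frame of cradle between -0.018 and 0.018 m or y of blue_foot in the frame of cradle between 0.06 and 0.096 m) and x of blue_foot in the frame of cradle between -0.022 and -0.006 m and z of blue_foot in the frame of cradle between -0.004 and 0.008 m and value of joint bail above 1 rad), for 0.2 s.
At the end, for the whole second after the job is handed in: Every stone present stands in a bay (within 18 mm of its middle), cap up, its foot centre 6 to 22 mm in front of the bed face and under 8 mm above the groove floor, its length within 0.12 rad of the bed's slope and its face within 0.2 rad of the bed, at rest; the bail is closed to under 0.12 rad ((y of red_foot in the frame of cradle between -0.096 and -0.06 m or y of red_foot in the frame of cradle between -0.018 and 0.018 m or y of red_foot in the frame of cradle between 0.06 and 0.096 m) and x of red_foot in the frame of cradle between -0.022 and -0.006 m and z of red_foot in the frame of cradle between -0.004 and 0.008 m and z of each of stone_red, stone_yellow, stone_blue in the frame of cradle above 0.1 m and angle between the x axis of each of stone_red, stone_yellow, stone_blue and the z axis of cradle, either way round below 0.12 rad and angle between the z axis of each of stone_red, stone_yellow, stone_blue and the x axis of cradle, either way round below 0.2 rad and linear speed of each of stone_red, stone_yellow, stone_blue below 0.03 m/s and (y of yellow_foot in the frame of cradle between -0.096 and -0.06 m or y of yellow_foot in the frame of cradle between -0.018 and 0.018 m or y of yellow_foot in the frame of cradle between 0.06 and 0.096 m) and x of yellow_foot in the frame of cradle between -0.022 and -0.006 m and z of yellow_foot in the frame of cradle between -0.004 and 0.008 m and (y of blue_foot in the frame of cradle between -0.096 and -0.06 m or y of blue_foot in the frame of cradle between -0.018 and 0.018 m or y of blue_foot in the frame of cradle between 0.06 and 0.096 m) and x of blue_foot in the frame of cradle between -0.022 and -0.006 m and z of blue_foot in the frame of cradle between -0.004 and 0.008 m and value of joint bail below 0.12 rad); the robot touches nothing.
It fails at once if the amber goblet is shifted by more than 60 mm or toppled (distance of goblet from where it was at the start of the episode above 0.06 m or angle between goblet's own z axis and vertical above 0.5 rad).
Of stone_red, stone_yellow, stone_blue only 2 to 3 are there at a start; the rules pass over those that are not, and their reading is None.
At some moment in a run one of stone_red, stone_yellow, stone_blue may be knocked a few centimetres aside while the robot is not near it.
It also fails if it takes over 210 s, if anything falls off the work surface, if the arm or the gripper's body presses on something with over 40 N, if the wrist force passes 120 N, or if a joint passes its speed limit or range.

## Robot

A 7-joint arm with a two-finger parallel gripper is mounted at the origin on the work surface. World frame = base frame: x ahead of the robot, y to its left, z up, the work surface at z = 0. Lengths are in m, angles in rad, forces in N, time in s.
With the tool pointing down it reaches from about 0.4 to 0.85 m from the base axis. Payload 10.4 kg.
Tool frame: the origin (TCP) lies at the very end of the fingers, on their centre line; the grasp point (between the pads) lies 19 mm behind it; y points along the fingers, x is the direction in which the jaws open and shut, and the axes are right-handed (so a half turn about y gives the same grasp; the last joint's range is limited). The gripper opens to 87 mm and grips with 3 to 60 N. Pads are 19 mm wide; open, the fingers measure 117 mm over their backs; the gripper's body (75 mm by 190 mm) begins 51 mm behind the grasp point.
Start: joints at [1.121, 0.332, -0.065, 1.46, 0.022, 1.35, -0.088], TCP at [0.259, -0.569, 0.223] pointing down, gripper open.
Joint ranges: [-2.6, 2.6], [-0.5, 2.12], [-1.47, 1.34], [0.16, 2.42], [-1.27, 4.41], [0.06, 2.06], [-2.6, 2.6]. Speed limits (rad/s): [2.22, 2.22, 2.79, 2.79, 3.14, 3.14, 3.14].

## Interface

Orientations are given as a unit quaternion [x, y, z, w].
In Python, from bench import readout, vision, r gives the robot as it stands.
- The arm moves only by the tool arm_command, never from a script. Its argument "targets" is a list that holds one entry, the list of rows, each a list of 6 numbers: the shift along the tool's x, y, z in m, then the turn, a rotation vector about the tool's x, y, z in degrees. A call has 1 to 12 rows; each row shifts and turns the commanded pose from where the row before left it, along the tool's axes as they then stand; what a row does not reach is not made up. A row lasts 1/12 s, in which the tool goes at most 41.7 mm and 7.16 degrees, less where a joint would pass 70% of its speed; a pose out of reach is approached as far as the arm can. A call is refused whole if a number of a shift passes 0.0417 or a number of a turn 7.16, either way. A call with a gripper value outside its range is refused whole. "hand" is the opening, from 0 (shut) to 1 (fully open), set as the call begins (left out, the last holds). The fingers move at their own pace and stop on an object; "grip_force" is the grip in N (left out, the last holds). Time passes only in rows, so rows that do not move let the fingers close. It gives the time, the measured TCP pose, the force and the opening at its end, in the units of the state.
- readout.read_state(): the state, without advancing time (a new reading comes with each control period).
- vision.camera(name): name is "scene" or "side" or "wrist"; returns a dict with "pixels" (400x640x3 uint8, blue, green, red), "fovy" (degrees; the focal length in pixels is half the picture's height over the tangent of half this angle, whatever the lens; pixels are square), "cx", "cy" (the principal point, pixels), "R" (3x3) and "t" (3): a world point X has camera coordinates R X + t; the wrist camera has in their place "mount" (4x4, takes a point from camera to tool coordinates, whose origin is the TCP and whose axes are the tool frame's). Camera axes: x right, y down, z forward; pixel columns grow to the right and rows downward; lengths in m; the calibration is good to about 2 mm. A picture is of the moment at which its call begins: read the wrist's pose just before it. There is no depth.
- r.close_job(): hands the job in, once; it reports no verdict.
The state is a dict: "time": time; "joint_positions": joint angles; "joint_vel": joint speeds; "joint_torque": joint torques, N m; "ee_pos": TCP position; "eef_rot": TCP orientation; "ft_force": force on the tool from outside, world axes, zero at the start; "torque": the same for the moment, N m; "width": finger opening in m.
Only numpy, scipy, OpenCV 4.12 (cv2) and the standard library are available. Lean on these libraries where they do the work, as an engineer would, in place of code of your own. Each camera call takes 0.05 s, during which the arm holds its last target.

## Working session

There is one attempt and no reset: what is moved stays moved. The work goes in short steps, Python scripts to look and compute and a tool call to move; the robot and the scene stay as the last step left them, time stands still between calls to the robot, and variables do not carry over. Pictures are saved under pics/ and viewed, and the job is handed in when it is done.

Besides the shell and the picture viewer there is one more tool, called as name(argument=value, ...), one argument or row to a line, values as JSON. arm_command: Moves the arm, as the interface text tells. Its arguments: {"type":"object","properties":{"targets":{"type":"array","items":{"type":"array","items":{"type":"array","items":{"type":"number"}}}},"hand":{"type":"number"},"grip_force":{"type":"number"}},"required":["targets"]}

```bash
ls; mkdir -p pics; python3 - <<'E'
from bench import readout, vision, r
import cv2
s=readout.read_state(); print(s)
for n in ["scene","side","wrist"]:
    c=vision.camera(n); cv2.imwrite(f"pics/{n}0.png",c["pixels"]); print(n,{k:v for k,v in c.items() if k!="pixels"})
E
```

```text
pics
{'time': 0.0, 'joint_positions': array([ 1.12143819,  0.33287272, -0.06472106,  1.46094486,  0.02158059,
        1.34992009, -0.08852211]), 'joint_vel': array([ 5.79027121e-04,  4.46641990e-04,  3.09398097e-04,  5.82883099e-05,
       -4.39421649e-04,  1.09819649e-04, -5.06485037e-04]), 'joint_torque': array([-1.52945449e-03, -6.23256969e+01,  2.32926279e-02, -3.89891267e+01,
       -6.14477182e-02,  3.98112356e-02,  1.55512544e-04]), 'ee_pos': array([ 0.25854774, -0.5685776 ,  0.22175178]), 'eef_rot': array([-0.5942801 ,  0.38321338, -0.38233513,  0.59480964]), 'ft_force': array([ 0.53888457,  0.30068392, -0.59851235]), 'torque': array([ 0.01679048, -0.00623478, -0.02023744]), 'width': 0.08711510796167958}
scene {'fovy': 54.108765294220234, 'cx': 326.55992792312765, 'cy': 198.08552859735346, 'R': array([[-2.17340884e-02,  9.99508100e-01,  2.26094722e-02],
       [ 6.76525476e-01,  3.13540397e-02, -7.35751455e-01],
       [-7.36098437e-01, -6.95003238e-04, -6.76874145e-01]]), 't': array([-0.16613519, -0.27921601,  1.77380211])}
side {'fovy': 47.99525051419775, 'cx': 321.2690038577212, 'cy': 197.25528679729766, 'R': array([[-7.51235255e-01, -6.60034496e-01, -2.36492930e-04],
       [-4.80807690e-01,  5.47489052e-01, -6.84893936e-01],
       [ 4.52183101e-01, -5.14402763e-01, -7.28642739e-01]]), 't': array([0.48924748, 0.2251589 , 1.31886894])}
wrist {'fovy': 67.15324258904296, 'cx': 322.49000234883914, 'cy': 203.8080610305302, 'mount': array([[ 9.99999907e-01, -4.22562962e-04, -8.16179725e-05,
         9.40065375e-04],
       [-2.22190071e-05, -2.40082235e-01,  9.70752553e-01,
        -1.62743411e-01],
       [-4.29799100e-04, -9.70752462e-01, -2.40082222e-01,
         6.53742013e-02],
       [ 0.00000000e+00,  0.00000000e+00,  0.00000000e+00,
         1.00000000e+00]])}
```

View pics/scene0.png

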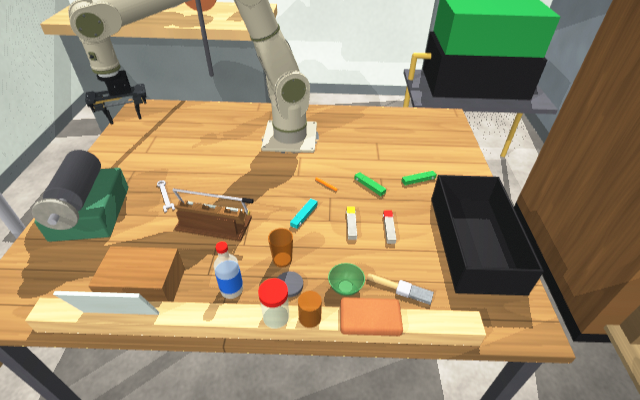

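View pics/side0.png

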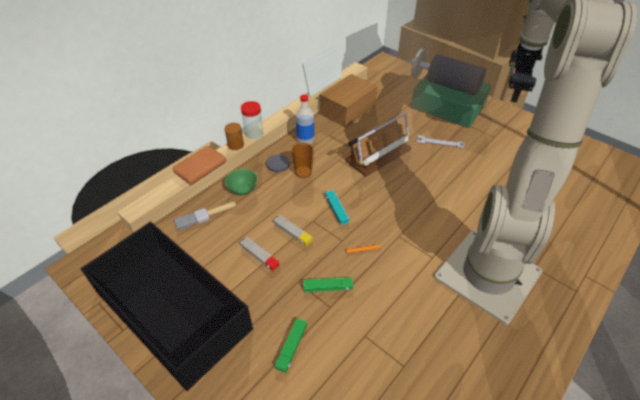

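View pics/wrist0.png

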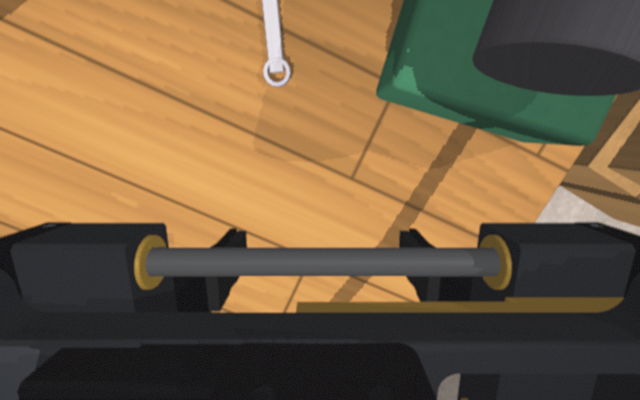

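```bash
cat > h.py <<'E'
import numpy as np, cv2
from bench import readout, vision, r
from scipy.spatial.transform import Rotation as Ro
def K(c):
    f=c["pixels"].shape[0]/2/np.tan(np.radians(c["fovy"]/2)); return f
def ext(c,s=None):
    if "R" in c: return np.array(c["R"]),np.array(c["t"])
    M=np.array(c["mount"]); T=np.eye(4); T[:3,:3]=Ro.from_quat(s["eef_rot"]).as_matrix(); T[:3,3]=s["ee_pos"]
    W=np.linalg.inv(T@M); return W[:3,:3],W[:3,3]
def shot(n):
    s=readout.read_state(); c=vision.camera(n); c["E"]=ext(c,s); return c
def ray(c,u,v):
    R,t=c["E"]; f=K(c); d=R.T@np.array([(u-c["cx"])/f,(v-c["cy"])/f,1.]); return -R.T@t,d/np.linalg.norm(d)
def onz(c,u,v,z):
    o,d=ray(c,u,v); return o+d*(z-o[2])/d[2]
def proj(c,X):
    R,t=c["E"]; p=R@np.array(X)+t; f=K(c); return c["cx"]+f*p[0]/p[2],c["cy"]+f*p[1]/p[2]
def tri(obs):
    A=np.zeros((3,3));b=np.zeros(3)
    for c,u,v in obs:
        o,d=ray(c,u,v);P=np.eye(3)-np.outer(d,d);A+=P;b+=P@o
    X=np.linalg.solve(A,b); return X,[np.hypot(*(np.array(proj(c,X))-[u,v])) for c,u,v in obs]
def crop(c,x0,y0,x1,y1,k,name):
    im=cv2.resize(c["pixels"][y0:y1,x0:x1],None,fx=k,fy=k,interpolation=cv2.INTER_CUBIC); cv2.imwrite("pics/"+name,im)
E
python3 - <<'E'
from h import *
c=shot("scene"); crop(c,150,170,290,270,5,"sc_rack.png"); crop(c,280,160,450,260,4,"sc_st.png")
c=shot("side"); crop(c,320,90,480,190,5,"sd_rack.png")
crop(c,220,180,370,300,5,"sd_st.png")
E
```

```text
(no output)
```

View pics/sc_rack.png

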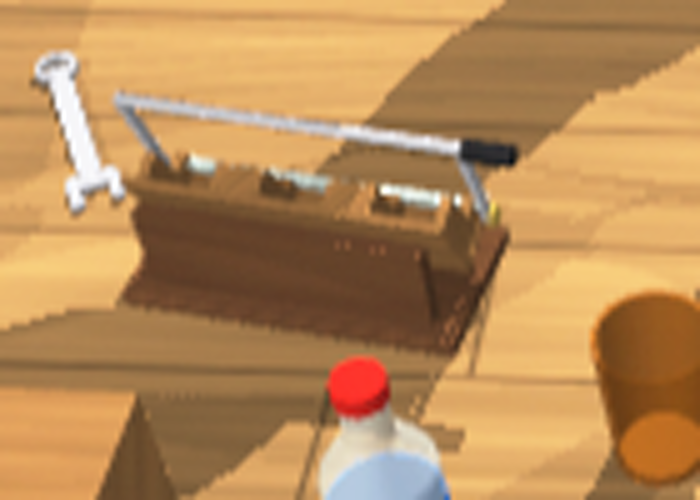

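View pics/sd_rack.png

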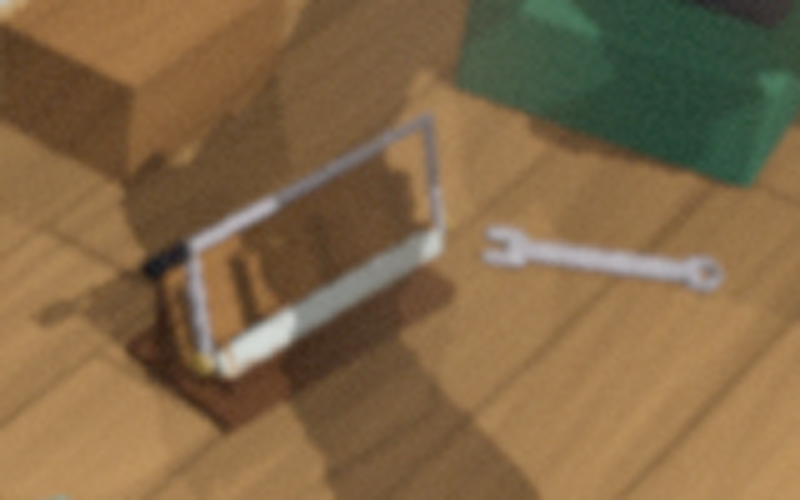

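View pics/sc_st.png

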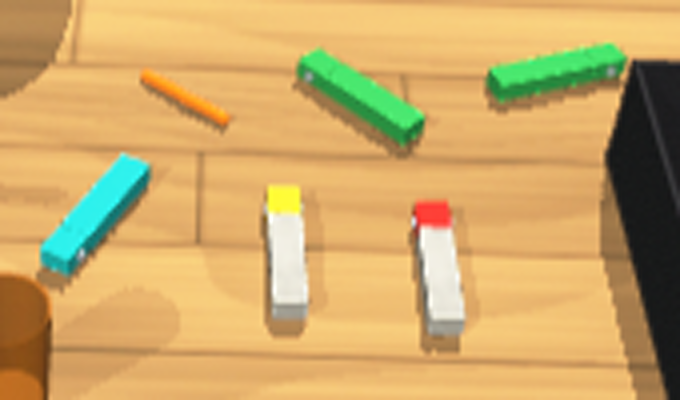

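View pics/sd_st.png

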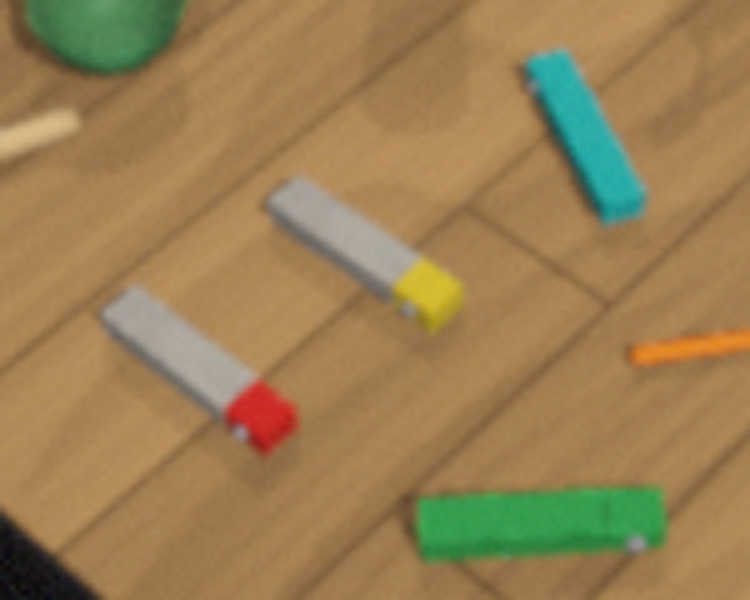

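```bash
python3 - <<'E'
from h import *
a=shot("scene"); b=shot("side")
S=lambda u,v:(a,150+u/5,170+v/5); D=lambda u,v:(b,320+u/5,90+v/5)
for n,p,q in [("barR",(120,98),(430,117)),("barL",(462,148),(190,247)),("knobEnd",(514,155),(150,270)),("hingeL",(490,215),(207,362)),("baseBL",(452,350),(130,348)),("footFL",(508,235),(228,430))]:
    X,e=tri([S(*p),D(*q)]); print(n,X.round(4),np.round(e,1))
for n,z,q in [("baseFL",0,(228,430)),("baseBL",0,(130,348))]: print(n,onz(*D(*q),z).round(4))
for n,z,q in [("baseBR",0,(122,303)),("baseBL",0,(452,352)),("baseFL",0,(508,235))]: print(n,onz(*S(*q),z).round(4))
# stones
S2=lambda u,v:(a,280+u/4,160+v/4); D2=lambda u,v:(b,220+u/5,180+v/5)
for n,z,q in [("yel cap top c",.022,(284,199)),("red cap",.022,(433,215))]: print(n,onz(*S2(*q),z).round(4))
for n,z,q in [("yel cap top c",.022,(428,290)),("red cap",.022,(262,412)),("yel foot",.022,(285,190)),("red foot",.022,(118,300))]: print(n,onz(*D2(*q),z).round(4))
# goblet
print("gob",onz(a,281,262,0).round(3), onz(b,303,172,0).round(3))
E
```

```text
barR [ 0.5322 -0.3293  0.135 ] [0.4 0.3]
barL [ 0.5713 -0.0967  0.1363] [0.4 0.4]
knobEnd [ 0.5769 -0.0615  0.136 ] [0.1 0.1]
hingeL [ 0.5457 -0.0923  0.0497] [0.2 0.2]
baseBL [ 0.6271 -0.1095  0.0027] [0.3 0.3]
footFL [ 0.5195 -0.0887  0.0033] [0. 0.]
baseFL [ 0.5215 -0.0917  0.    ]
baseBL [ 0.629  -0.1132  0.    ]
baseBR [ 0.5927 -0.3409  0.    ]
baseBL [ 0.6273 -0.109  -0.    ]
baseFL [ 0.5164 -0.0895  0.    ]
yel cap top c [0.4861 0.2638 0.022 ]
red cap [0.5005 0.3957 0.022 ]
yel cap top c [0.4806 0.2673 0.022 ]
red cap [0.4924 0.3984 0.022 ]
yel foot [0.6042 0.2682 0.022 ]
red foot [0.6181 0.3985 0.022 ]
gob [0.712 0.036 0.   ] [0.703 0.04  0.   ]
```

```bash
cat >> h.py <<'E'
def frame(yaw): # rack: yaw of horizontal 'into bed' axis; returns R (cols cradle x,y,z)
    h=np.array([np.cos(yaw),np.sin(yaw),0]);u=np.array([0,0,1.]);a=np.radians(25)
    x=np.cos(a)*h-np.sin(a)*u; z=np.cos(a)*u+np.sin(a)*h; return np.c_[x,np.cross(z,x),z]
def toolR(y,x): # approach dir y, jaw dir x
    y=np.array(y,float);y/=np.linalg.norm(y);x=np.array(x,float);x-=y*(x@y);x/=np.linalg.norm(x);return np.c_[x,y,np.cross(x,y)]
def best(y,x,R0): # choose jaw sign nearest
    A=toolR(y,x);B=toolR(y,-np.array(x,float)); an=lambda M:np.linalg.norm(Ro.from_matrix(R0.T@M).as_rotvec()); return A if an(A)<an(B) else B
def plan(P=None,R=None,P0=None,R0=None):
    s=readout.read_state(); R0=Ro.from_quat(s["eef_rot"]).as_matrix() if R0 is None else R0; P0=s["ee_pos"] if P0 is None else P0
    if R is None:R=R0
    w=np.degrees(Ro.from_matrix(R0.T@R).as_rotvec()); n=int(np.ceil(np.abs(w).max()/7.16)) if np.abs(w).max()>.05 else 0
    print("turn total",w.round(2),"rows",n,"each",(w/max(n,1)).round(2))
    if P is not None:
        d=R.T@(np.array(P)-P0); m=int(np.ceil(np.linalg.norm(d)/.0415)); print("shift (after turn)",d.round(4),"rows",m,"each",(d/max(m,1)).round(4))
def st():
    s=readout.read_state(); print("t",round(s["time"],2),"p",s["ee_pos"].round(4),"f",s["ft_force"].round(1),"w",round(s["width"],4)); print(Ro.from_quat(s["eef_rot"]).as_matrix().round(3))
    return s
E
python3 - <<'E'
from h import *
s=st(); R0=Ro.from_quat(s["eef_rot"]).as_matrix()
yaw=np.radians(-9.2); C=frame(yaw)
h=np.array([np.cos(yaw),np.sin(yaw),0])
for x in (h,-h):
  plan([0.42,-0.20,0.36],toolR([0,0,-1],x))
E
```

```text
t 0.35 p [ 0.2587 -0.5689  0.2224] f [-0.4  0.6  0.2] w 0.0869
[[ 0.414 -0.     0.91 ]
 [-0.91   0.     0.414]
 [-0.    -1.    -0.   ]]
turn total [-1.000e-02 -5.634e+01 -2.000e-02] rows 8 each [-0.   -7.04 -0.  ]
shift (after turn) [ 0.1002 -0.1376  0.3899] rows 11 each [ 0.0091 -0.0125  0.0354]
turn total [ 2.0000e-02  1.2366e+02 -1.0000e-02] rows 18 each [ 0.    6.87 -0.  ]
shift (after turn) [-0.1002 -0.1376 -0.3899] rows 11 each [-0.0091 -0.0125 -0.0354]
```

arm_command(
  targets=[
    [[0,-0.01,0,0,-7.04,0],[0,-0.01,0,0,-7.04,0],[0,-0.01,0,0,-7.04,0],[0,-0.01,0,0,-7.04,0],[0,-0.01,0,0,-7.04,0],[0,-0.01,0,0,-7.04,0],[0,-0.01,0,0,-7.04,0],[0,-0.01,0,0,-7.04,0],[0.025,0,0.03,0,0,0],[0.025,0,0.03,0,0,0],[0.025,0,0.03,0,0,0],[0.025,0,0.03,0,0,0]],
  ],
)

```text
time: 1.35
ee_pos: [0.3776, -0.4653, 0.3027]
eef_rot: [0.705, -0.057, 0.057, -0.705]
ft_force: [0.9, -0.5, -1.3]
width: 0.0873
```

arm_command(
  targets=[
    [[0.025,0,0.035,0,0,0],[0.025,0,0.035,0,0,0],[0.025,0,0.035,0,0,0],[0.025,0,0.035,0,0,0],[0.025,0,0.035,0,0,0],[0,0,0,0,0,0],[0,0,0,0,0,0]],
  ],
)

```text
time: 1.93
ee_pos: [0.5253, -0.3156, 0.3024]
eef_rot: [-0.705, 0.055, -0.055, 0.705]
ft_force: [-0.5, -0.2, 0.2]
width: 0.0867
```

```bash
python3 - <<'E'
from h import *
s=st(); print(s["joint_positions"].round(2))
c=shot("wrist"); cv2.imwrite("pics/w1.png",c["pixels"])
E
```

```text
t 1.93 p [ 0.5253 -0.3156  0.3024] f [-0.5 -0.2  0.2] w 0.0867
[[ 0.988  0.     0.155]
 [-0.155  0.001  0.988]
 [ 0.    -1.     0.001]]
[ 0.77  0.3  -0.39  1.35  0.11  1.51  0.23]
```

View pics/w1.png

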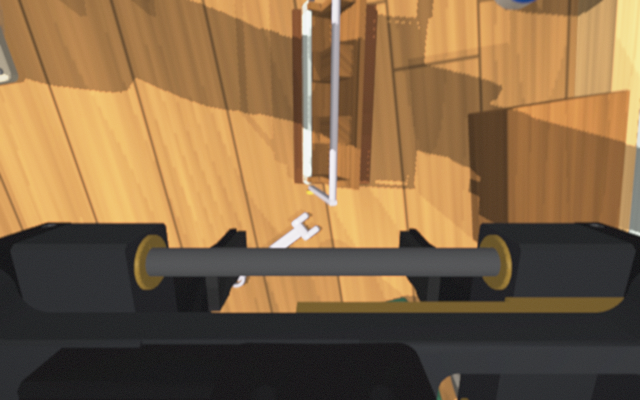

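arm_command(
  targets=[
    [[0,0,0.03,0,0,0],[0,0,0.03,0,0,0],[0,0,0.03,0,0,0],[0,0,0.03,0,0,0],[0,0,0,0,0,0],[0,0,0,0,0,0]],
  ],
)

```text
time: 2.48
ee_pos: [0.5424, -0.2, 0.303]
eef_rot: [0.705, -0.056, 0.057, -0.705]
ft_force: [0.0, -0.0, -0.4]
width: 0.0871
```

```bash
python3 - <<'E'
from h import *
s=st(); 
c=shot("wrist"); cv2.imwrite("pics/w2.png",c["pixels"])
crop(c,260,0,420,210,3.5,"w2c.png")
crop(c,260,0,400,150,5,"w2c.png")
E
```

```text
t 2.48 p [ 0.5424 -0.2     0.303 ] f [ 0.  -0.  -0.4] w 0.0871
[[ 0.987  0.     0.16 ]
 [-0.16  -0.001  0.987]
 [ 0.001 -1.    -0.001]]
```

View pics/w2.png

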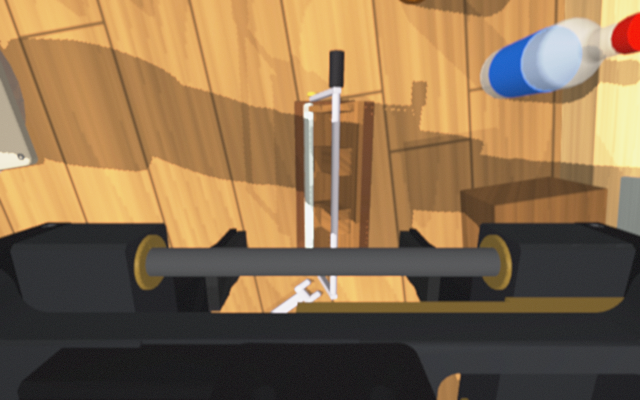

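View pics/w2c.png

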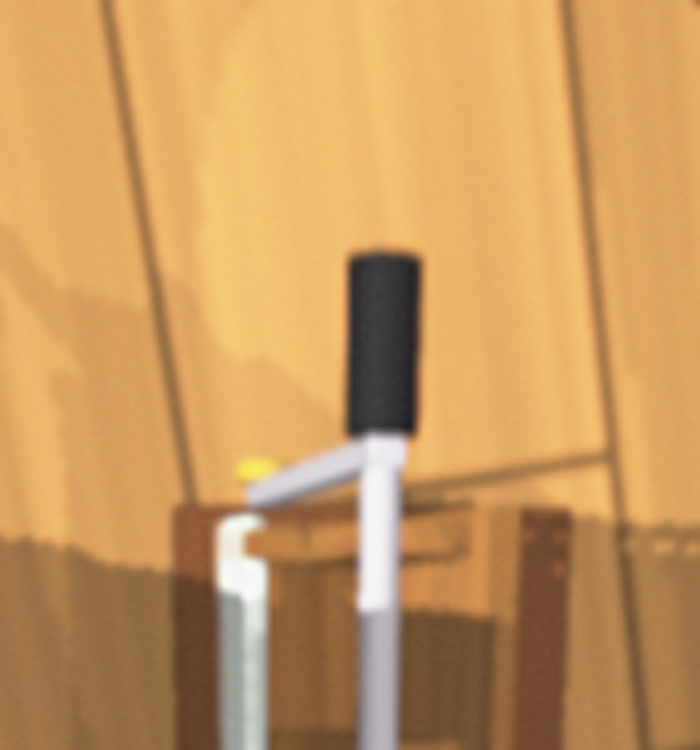

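```bash
python3 - <<'E'
from h import *
a=shot("scene"); b=shot("side"); w=shot("wrist")
X,e=tri([(a,247.6,200.4),(b,354,141.6),(w,336.6,69)]); print("knob",X.round(4),np.round(e,1))
X,e=tri([(a,247.6,200.4),(b,354,141.6)]); print("knob",X.round(4),np.round(e,1))
print("knob on z .133", onz(w,336.6,69,.133))
# lip ends (z top .0583, mid x=-37)
L=onz(w,308.4,104,.0583); M=onz(w,309.5,230,.0583); print("lip",L.round(4),M.round(4))
d=L-M; print("yaw", np.degrees(np.arctan2(-d[0],d[1])))
# bar at z .134+.004
A=onz(w,336.2,92,.136);B=onz(w,333.5,285,.136); d=A-B; print(A.round(4),B.round(4),"yaw",np.degrees(np.arctan2(-d[0],d[1])))
# baseboard left corners, z=?
print("base FL,BL",onz(w,295,101.5,.0).round(4),onz(w,374,103,.0).round(4))
print("cheek/board at z.006",onz(w,295,101.5,.012).round(4),onz(w,374,103,.012).round(4))
E
```

```text
knob [ 0.5756 -0.0808  0.1354] [0.8 0.2 2.5]
knob [ 0.5744 -0.0792  0.1361] [0.3 0.3]
knob on z .133 [ 0.57714687 -0.08239581  0.133     ]
lip [ 0.5404 -0.105   0.0583] [ 0.512  -0.2732  0.0583]
yaw -9.557239880605128
[ 0.5732 -0.1046  0.136 ] [ 0.5363 -0.3211  0.136 ] yaw -9.659445704173796
base FL,BL [ 0.5197 -0.0935  0.    ] [ 0.6338 -0.1146  0.    ]
cheek/board at z.006 [ 0.5206 -0.0946  0.012 ] [ 0.6317 -0.1152  0.012 ]
```

```bash
python3 - <<'E'
from h import *
yaw=np.radians(-9.6); h=np.array([np.cos(yaw),np.sin(yaw),0])
plan([.5765,-.082,.200],toolR([0,0,-1],h))
E
```

```text
turn total [ 0.04  0.19 -0.01] rows 1 each [ 0.04  0.19 -0.01]
shift (after turn) [0.0139 0.1024 0.1244] rows 4 each [0.0035 0.0256 0.0311]
```

arm_command(
  targets=[
    [[0.0035,0.02,0.031,0,0.19,0],[0.0035,0.025,0.031,0,0,0],[0.0035,0.025,0.031,0,0,0],[0.0035,0.025,0.031,0,0,0],[0,0.025,0,0,0,0],[0,0.025,0,0,0,0],[0,0.02,0,0,0,0],[0,0.02,0,0,0,0],[0,0,0,0,0,0]],
  ],
)

```text
time: 3.43
ee_pos: [0.5742, -0.0814, 0.1134]
eef_rot: [-0.705, 0.061, -0.056, 0.705]
ft_force: [-1.2, -0.2, -0.4]
width: 0.0871
```

```bash
python3 - <<'E'
from h import *
s=st(); 
c=shot("wrist"); cv2.imwrite("pics/w3.png",c["pixels"])
E
```

```text
t 3.43 p [ 0.5742 -0.0814  0.1134] f [-1.2 -0.2 -0.4] w 0.0871
[[ 0.986 -0.006  0.165]
 [-0.165  0.001  0.986]
 [-0.006 -1.    -0.   ]]
```

View pics/w3.png

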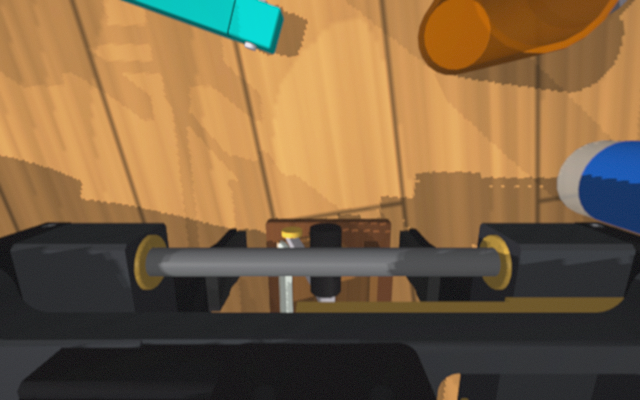

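arm_command(
  targets=[
    [[0,0,0,0,0,0],[0,0,0,0,0,0],[0,0,0,0,0,0],[0,0,0,0,0,0],[0,0,0,0,0,0],[0,0,0,0,0,0],[0,0,0,0,0,0],[0,0,0,0,0,0]],
  ],
  hand=0,
  grip_force=8,
)

```text
time: 4.15
ee_pos: [0.5767, -0.0801, 0.1177]
eef_rot: [0.705, -0.058, 0.058, -0.705]
ft_force: [-0.8, -0.2, 0.3]
width: 0.0417
```

```bash
python3 - <<'E'
from h import *
s=st(); 
c=shot("wrist"); crop(c,200,180,440,320,3,"w4.png")
# arc
q0=np.radians(5)
prev=None
for q in np.linspace(5,93,13):
    a=np.radians(25-q); p=np.array([.088*np.sin(a),.088*np.cos(a)])
    if prev is not None: print(q.round(1),"tool x,y:",(p[0]-prev[0]).round(4),(prev[1]-p[1]).round(4))
    prev=p
E
```

```text
t 4.15 p [ 0.5767 -0.0801  0.1177] f [-0.8 -0.2  0.3] w 0.0417
[[ 0.987  0.     0.164]
 [-0.164 -0.     0.987]
 [ 0.    -1.    -0.   ]]
12.3 tool x,y: -0.0108 -0.0032
19.7 tool x,y: -0.0111 -0.0018
27.0 tool x,y: -0.0113 -0.0003
34.3 tool x,y: -0.0112 0.0011
41.7 tool x,y: -0.011 0.0025
49.0 tool x,y: -0.0106 0.0039
56.3 tool x,y: -0.01 0.0052
63.7 tool x,y: -0.0092 0.0065
71.0 tool x,y: -0.0083 0.0076
78.3 tool x,y: -0.0073 0.0086
85.7 tool x,y: -0.0061 0.0094
93.0 tool x,y: -0.0049 0.0101
```

View pics/w4.png

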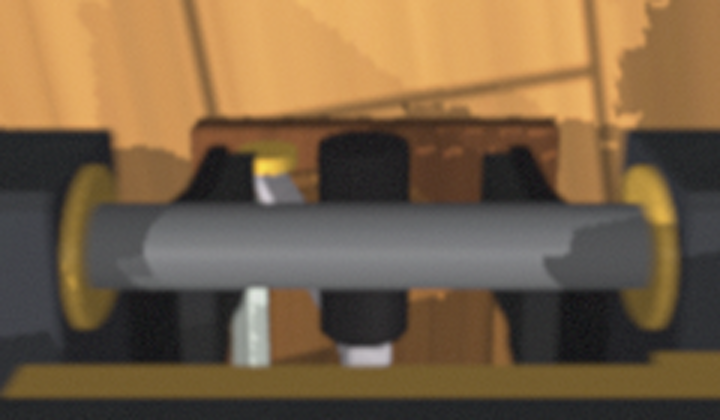

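arm_command(
  targets=[
    [[0,0,0,0,0,0],[0,0,0,0,0,0],[0,0,0,0,0,0],[0,0,0,0,0,0],[0,0,0,0,0,0],[0,0,0,0,0,0],[0,0,0,0,0,0]],
  ],
)

```text
time: 4.78
ee_pos: [0.5765, -0.0801, 0.1174]
eef_rot: [0.705, -0.058, 0.058, -0.705]
ft_force: [-1.0, 0.3, -1.2]
width: 0.0152
```

arm_command(
  targets=[
    [[-0.011,-0.003,0,0,0,0],[-0.011,-0.002,0,0,0,0],[-0.011,0,0,0,0,0],[-0.011,0.001,0,0,0,0],[-0.011,0.0025,0,0,0,0],[-0.0106,0.004,0,0,0,0],[0,0,0,0,0,0],[0,0,0,0,0,0]],
  ],
)

```text
time: 5.45
ee_pos: [0.5114, -0.0691, 0.1153]
eef_rot: [0.705, -0.058, 0.058, -0.705]
ft_force: [-6.3, 0.7, 7.0]
width: 0.0154
```

```bash
python3 - <<'E'
from h import *
s=st(); 
c=shot("wrist"); crop(c,200,180,440,320,3,"w5.png")
E
```

```text
t 5.45 p [ 0.5114 -0.0691  0.1153] f [-6.3  0.7  7. ] w 0.0154
[[ 0.987 -0.001  0.163]
 [-0.163 -0.     0.987]
 [-0.001 -1.    -0.   ]]
```

View pics/w5.png

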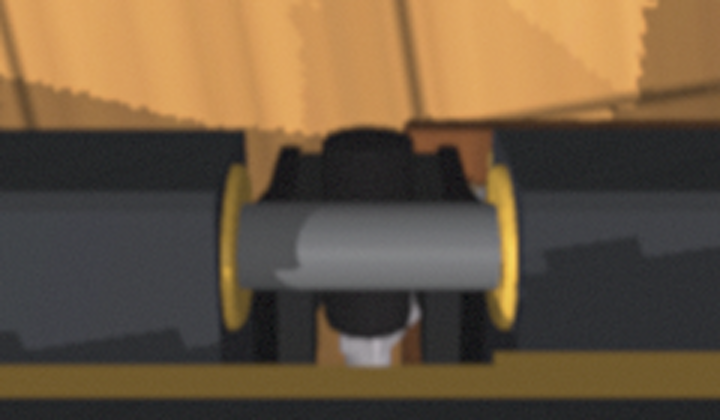

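arm_command(
  targets=[
    [[-0.0105,0.0045,0,0,0,0],[-0.0095,0.006,0,0,0,0],[-0.0085,0.0075,0,0,0,0],[-0.0075,0.0085,0,0,0,0],[-0.006,0.0095,0,0,0,0],[-0.005,0.01,0,0,0,0],[0,0,0,0,0,0],[0,0,0,0,0,0]],
  ],
)

```text
time: 6.17
ee_pos: [0.4692, -0.0619, 0.0696]
eef_rot: [-0.705, 0.055, -0.061, 0.705]
ft_force: [16.0, -1.2, -9.2]
width: 0.0183
```

```bash
python3 - <<'E'
from h import *
s=st(); 
c=shot("side"); crop(c,320,90,480,190,5,"sd2.png")
E
```

```text
t 6.17 p [ 0.4692 -0.0619  0.0696] f [16.  -1.2 -9.2] w 0.0183
[[ 0.987  0.007  0.164]
 [-0.164 -0.     0.987]
 [ 0.007 -1.     0.001]]
```

View pics/sd2.png

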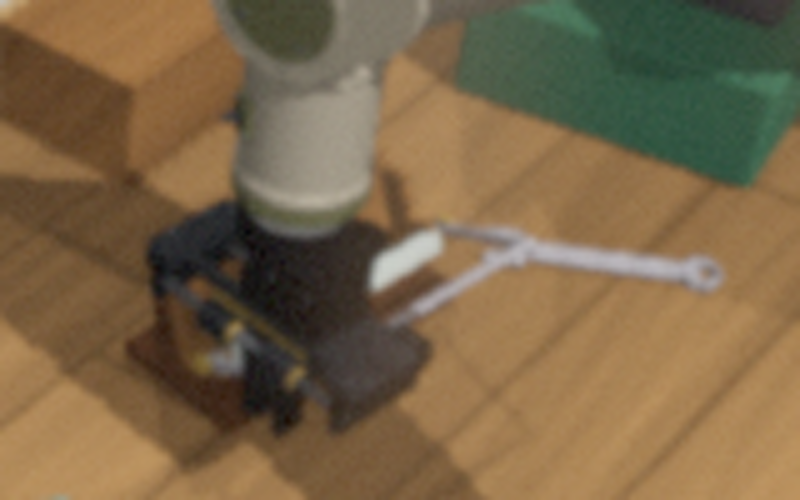

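arm_command(
  targets=[
    [[0.002,0.003,0,0,0,0],[0,0,0,0,0,0],[0,0,0,0,0,0]],
  ],
)

```text
time: 6.47
ee_pos: [0.4705, -0.0622, 0.067]
eef_rot: [-0.705, 0.056, -0.06, 0.705]
ft_force: [7.5, -0.5, 3.5]
width: 0.0157
```

arm_command(
  targets=[
    [[0,0,0,0,0,0],[0,0,0,0,0,0],[0,0,0,0,0,0],[0,0,0,0,0,0],[0,0,0,0,0,0],[0,-0.02,0,0,0,0],[0,-0.03,0,0,0,0],[0,-0.04,0,0,0,0],[0,-0.04,0,0,0,0],[0,-0.04,0,0,0,0],[0,-0.04,0,0,0,0]],
  ],
  hand=1,
)

```text
time: 7.38
ee_pos: [0.4669, -0.0619, 0.278]
eef_rot: [0.705, -0.058, 0.058, -0.705]
ft_force: [1.4, 0.0, -0.2]
width: 0.0808
```

```bash
python3 - <<'E'
from h import *
s=st(); 
c=shot("side"); crop(c,320,90,480,190,5,"sd3.png")
c=shot("scene"); crop(c,150,150,450,270,2.6,"sc3.png")
E
```

```text
t 7.38 p [ 0.4669 -0.0619  0.278 ] f [ 1.4  0.  -0.2] w 0.0808
[[ 0.987 -0.     0.163]
 [-0.163 -0.     0.987]
 [-0.    -1.    -0.   ]]
```

View pics/sd3.png

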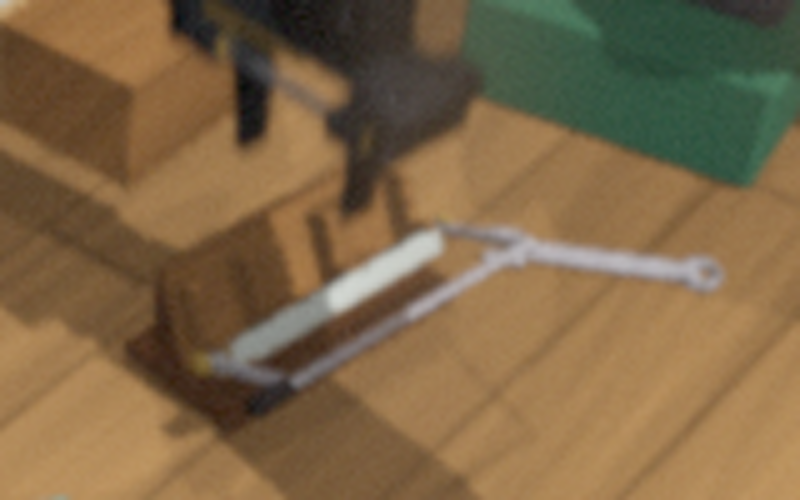

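View pics/sc3.png

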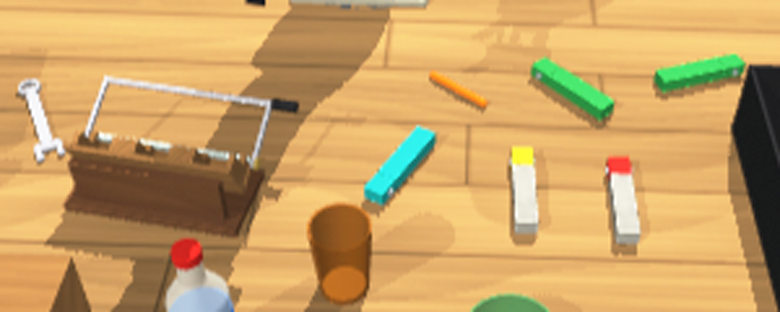

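```bash
python3 - <<'E'
from h import *
plan([.44,.32,.25],toolR([0,0,-1],[0,-1,0]))
E
```

```text
turn total [-0.33 80.58  0.47] rows 12 each [-0.03  6.72  0.04]
shift (after turn) [-0.382   0.0322 -0.0299] rows 10 each [-0.0382  0.0032 -0.003 ]
```

arm_command(
  targets=[
    [[0,0,0.02,0,6.71,0],[0,0,0.02,0,6.71,0],[0,0,0.02,0,6.71,0],[0,0,0.02,0,6.71,0],[0,0,0,0,6.71,0],[0,0,0,0,6.71,0],[0,0,0,0,6.71,0],[0,0,0,0,6.71,0],[0,0,0,0,6.71,0],[0,0,0,0,6.71,0],[0,0,0,0,6.71,0],[0,0,0,0,6.71,0]],
  ],
)

```text
time: 8.48
ee_pos: [0.4937, 0.0127, 0.2755]
eef_rot: [-0.499, 0.501, -0.501, 0.499]
ft_force: [0.3, -0.1, -0.4]
width: 0.0871
```

arm_command(
  targets=[
    [[-0.038,0.003,-0.005,0,0,0],[-0.038,0.003,-0.005,0,0,0],[-0.038,0.003,-0.005,0,0,0],[-0.038,0.003,-0.005,0,0,0],[-0.038,0.003,-0.005,0,0,0],[-0.038,0.003,-0.005,0,0,0],[-0.038,0.003,-0.005,0,0,0],[-0.038,0.003,-0.005,0,0,0],[0,0,0,0,0,0],[0,0,0,0,0,0]],
  ],
)

```text
time: 9.32
ee_pos: [0.4519, 0.319, 0.2511]
eef_rot: [0.502, -0.499, 0.498, -0.501]
ft_force: [0.7, -0.5, -0.1]
width: 0.087
```

```bash
python3 - <<'E'
from h import *
s=st(); print(s["joint_positions"].round(2))
c=shot("wrist"); cv2.imwrite("pics/w6.png",c["pixels"])
E
```

```text
t 9.32 p [0.4519 0.319  0.2511] f [ 0.7 -0.5 -0.1] w 0.087
[[ 0.006 -0.002  1.   ]
 [-1.     0.     0.006]
 [-0.    -1.    -0.002]]
[ 0.03  0.26 -0.85  1.57  0.19  1.4  -2.41]
```

View pics/w6.png

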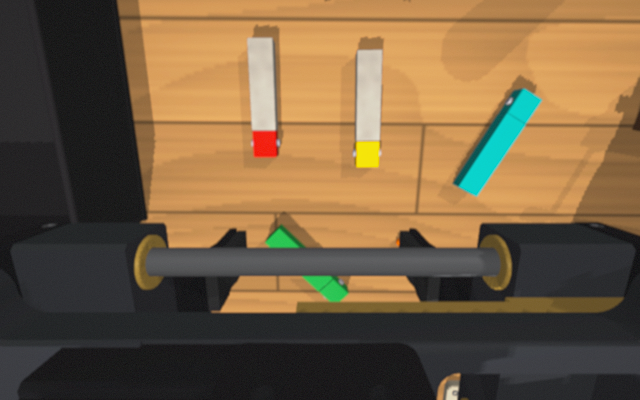

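```bash
cat >> h.py <<'E'
def stones(c,zt=.022):
    im=c["pixels"]; hsv=cv2.cvtColor(im,cv2.COLOR_BGR2HSV); H,Sx,V=[hsv[...,i].astype(int) for i in range(3)]
    out={}
    for n,m in (("red",((H<6)|(H>174))&(Sx>180)&(V>120)),("yellow",(H>24)&(H<34)&(Sx>170)&(V>120))):
        k,l,stt,ce=cv2.connectedComponentsWithStats(m.astype(np.uint8))
        for i in range(1,k):
            if stt[i,4]>150: out.setdefault(n,[]).append((ce[i].round(1),stt[i,4]))
    return out
def stone_axis(c,box,zt=.022):
    # grey body + cap contour in box -> minAreaRect corners cast to top plane
    x0,y0,x1,y1=box; im=c["pixels"][y0:y1,x0:x1]; hsv=cv2.cvtColor(im,cv2.COLOR_BGR2HSV)
    m=((hsv[...,1]<60)&(hsv[...,2]>110)).astype(np.uint8); k,l,s,ce=cv2.connectedComponentsWithStats(m); i=1+np.argmax(s[1:,4])
    pts=np.argwhere(l==i)[:,::-1]+[x0,y0]
    return pts,ce[i]+[x0,y0],s[i,4]
E
python3 - <<'E'
from h import *
c=shot("wrist"); print(stones(c))
crop(c,230,20,400,180,4,"w6c.png")
for n,box in (("red",(235,25,295,165)),("yellow",(345,35,400,175))):
    pts,ce,ar=stone_axis(c,box)
    G=np.array([onz(c,u,v,.022)[:2] for u,v in pts]); r_=cv2.minAreaRect(G.astype(np.float32)*1000); print(n,ce,ar,"rect mm",np.round(r_[0],1),np.round(r_[1],1),r_[2])
for n,cap in stones(c).items():
    for q in cap: print(n,onz(c,*q[0],.022).round(4))
E
```

```text
{'red': [(array([262.8, 145. ]), np.int32(583))], 'yellow': [(array([365.3, 155. ]), np.int32(549))]}
red [259.78614458  84.46213425] 2324 rect mm [569.6 392.7] [104.3  32.5] 0.15060481429100037
yellow [365.81062975  95.3322912 ] 2239 rect mm [556.8 263. ] [105.   30.9] 0.753500759601593
red [0.4989 0.3926 0.022 ]
yellow [0.4865 0.2611 0.022 ]
```

View pics/w6c.png

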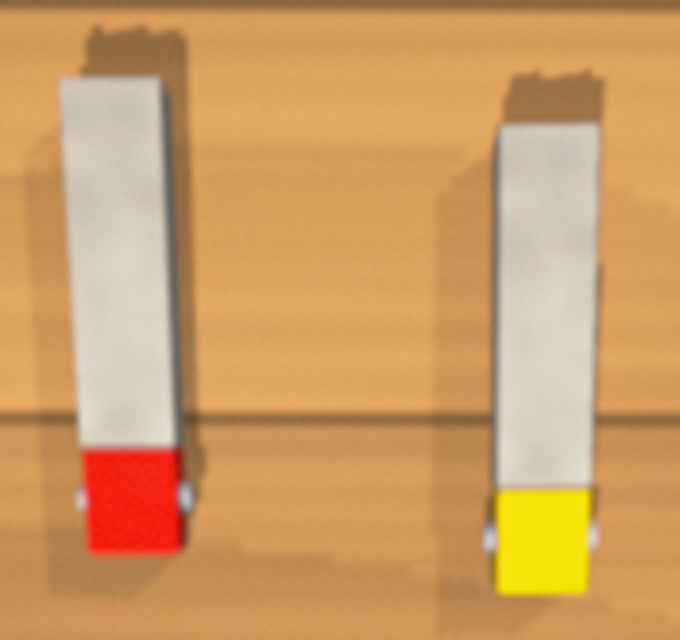

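```bash
python3 - <<'E'
from h import *
c=shot("wrist")
for n,l,r_ in (("y",(489,538),(591,537)),("r",(82,497),(186,496))):
    A=onz(c,230+l[0]/4,20+l[1]/4,.0115);B=onz(c,230+r_[0]/4,20+r_[1]/4,.0115); print(n,A.round(4),B.round(4),((A+B)/2).round(4))
R=toolR([0,0,-1],[-.0175,1,0]); plan([.4870,.2615,.10],R)
E
```

```text
y [0.487  0.2756 0.0115] [0.4874 0.2419 0.0115] [0.4872 0.2587 0.0115]
r [0.5003 0.4095 0.0115] [0.5006 0.3753 0.0115] [0.5005 0.3924 0.0115]
turn total [-9.0000e-02  1.7896e+02  1.0000e-02] rows 25 each [-0.    7.16  0.  ]
shift (after turn) [-0.0545  0.1517 -0.0319] rows 4 each [-0.0136  0.0379 -0.008 ]
```

arm_command(
  targets=[
    [[0,0,0,0,-6.95,0],[0,0,0,0,-6.95,0],[0,0,0,0,-6.95,0],[0,0,0,0,-6.95,0],[0,0,0,0,-6.95,0],[0,0,0,0,-6.95,0],[0,0,0,0,-6.95,0],[0,0,0,0,-6.95,0],[0,0,0,0,-6.95,0],[0,0,0,0,-6.95,0],[0,0,0,0,-6.95,0],[0,0,0,0,-6.95,0]],
  ],
)

```text
time: 10.47
ee_pos: [0.4545, 0.315, 0.252]
eef_rot: [0.706, -0.039, 0.04, -0.706]
ft_force: [-0.6, -0.5, 0.3]
width: 0.0873
```

arm_command(
  targets=[
    [[0,0,0,0,-6.95,0],[0,0,0,0,-6.95,0],[0,0,0,0,-6.95,0],[0,0,0,0,-6.95,0],[0,0,0,0,-6.95,0],[0,0,0,0,-6.95,0],[0,0,0,0,-6.95,0],[0,0,0,0,-6.95,0],[0,0,0,0,-6.95,0],[0,0,0,0,-6.95,0],[0,0,0,0,-6.95,0],[0,0,0,0,-6.95,0]],
  ],
)

```text
time: 11.47
ee_pos: [0.4546, 0.315, 0.2519]
eef_rot: [0.554, 0.44, -0.44, -0.553]
ft_force: [-0.8, 0.7, 0.4]
width: 0.087
```

arm_command(
  targets=[
    [[0,0,0,0,-6.95,0],[0,0,0,0,-6.95,0],[0,0,0,0,0,0]],
  ],
)

```text
time: 11.72
ee_pos: [0.4545, 0.3151, 0.2517]
eef_rot: [-0.496, -0.504, 0.504, 0.496]
ft_force: [0.6, -0.3, -0.2]
width: 0.087
```

```bash
python3 - <<'E'
from h import *
s=st(); print(s["joint_positions"].round(2))
R=toolR([0,0,-1],[-.0175,1,0]); plan([.4870,.2615,.10],R)
c=shot("side"); print(stones(c))
E
```

```text
t 11.72 p [0.4545 0.3151 0.2517] f [ 0.6 -0.3 -0.2] w 0.087
[[-0.016  0.    -1.   ]
 [ 1.    -0.001 -0.016]
 [-0.001 -1.    -0.   ]]
[ 0.36  0.5  -1.39  1.56  0.49  1.49  0.54]
turn total [ 0.   -0.07 -0.07] rows 1 each [ 0.   -0.07 -0.07]
shift (after turn) [-0.0541  0.1517 -0.0315] rows 4 each [-0.0135  0.0379 -0.0079]
{'red': [(array([250.3, 108.5]), np.int32(201))]}
```

arm_command(
  targets=[
    [[-0.0135,0.03,-0.008,0,0,0],[-0.0135,0.03,-0.008,0,0,0],[-0.0135,0.03,-0.008,0,0,0],[-0.0135,0.03,-0.0085,0,0,0],[0,0.03,0,0,0,0],[0,0,0,0,0,0],[0,0,0,0,0,0]],
  ],
)

```text
time: 12.35
ee_pos: [0.4864, 0.2625, 0.1018]
eef_rot: [-0.497, -0.502, 0.503, 0.498]
ft_force: [-0.3, -0.3, 1.1]
width: 0.0869
```

```bash
python3 - <<'E'
from h import *
s=st(); print(s["joint_positions"].round(2))
R=toolR([0,0,-1],[-.0175,1,0]); plan([.4870,.2605,.003],R)
c=shot("wrist"); cv2.imwrite("pics/w7.png",c["pixels"])
c=shot("side"); crop(c,220,180,370,300,5,"sd7.png")
E
```

```text
t 12.35 p [0.4864 0.2625 0.1018] f [-0.3 -0.3  1.1] w 0.0869
[[-0.01  -0.002 -1.   ]
 [ 1.    -0.001 -0.01 ]
 [-0.001 -1.     0.002]]
[ 0.4   0.63 -1.27  1.75  0.63  1.25  0.55]
turn total [-0.1  -0.44 -0.05] rows 1 each [-0.1  -0.44 -0.05]
shift (after turn) [-0.002   0.0988 -0.0006] rows 3 each [-0.0007  0.0329 -0.0002]
```

View pics/w7.png

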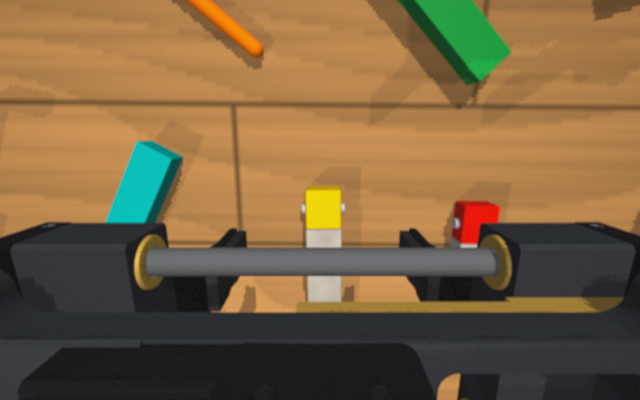

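View pics/sd7.png

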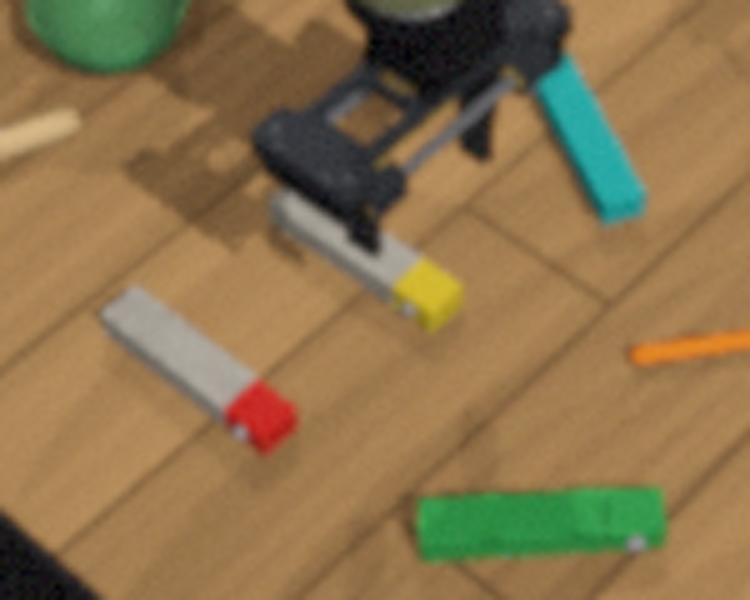

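```bash
python3 - <<'E'
from h import *
c=shot("wrist")
A=onz(c,303,209,.0115);B=onz(c,343,208,.0115);print(A,B,(A+B)/2)
plan([*((A+B)/2)[:2],.003],toolR([0,0,-1],[-.0175,1,0]))
E
```

```text
[0.49089812 0.24641983 0.0115    ] [0.48958951 0.28145627 0.0115    ] [0.49024381 0.26393805 0.0115    ]
turn total [ 0.14 -0.28  0.07] rows 1 each [ 0.14 -0.28  0.07]
shift (after turn) [-0.0004  0.1012 -0.0028] rows 3 each [-0.0001  0.0337 -0.0009]
```

arm_command(
  targets=[
    [[0,0.03,-0.001,0,-0.3,0],[0,0.03,-0.001,0,0,0],[0,0.02,0,0,0,0],[0,0.012,0,0,0,0],[0,0.006,0,0,0,0],[0,0,0,0,0,0],[0,0,0,0,0,0]],
  ],
)

```text
time: 13.08
ee_pos: [0.4895, 0.264, 0.0054]
eef_rot: [0.495, 0.505, -0.504, -0.495]
ft_force: [-0.1, 0.8, 0.0]
width: 0.0871
```

arm_command(
  targets=[
    [[0,0.003,0,0,0,0],[0,0,0,0,0,0],[0,0,0,0,0,0],[0,0,0,0,0,0],[0,0,0,0,0,0],[0,0,0,0,0,0],[0,0,0,0,0,0],[0,0,0,0,0,0],[0,0,0,0,0,0],[0,0,0,0,0,0],[0,0,0,0,0,0],[0,0,0,0,0,0]],
  ],
  hand=0,
  grip_force=40,
)

```text
time: 14.08
ee_pos: [0.4888, 0.2632, 0.001]
eef_rot: [-0.495, -0.505, 0.505, 0.495]
ft_force: [0.4, -0.2, 0.8]
width: 0.0347
```

```bash
python3 - <<'E'
from h import *
s=st()
c=shot("wrist"); crop(c,200,180,440,320,3,"w8.png")
c=shot("side"); crop(c,220,180,370,300,5,"sd8.png")
E
```

```text
t 14.08 p [0.4888 0.2632 0.001 ] f [ 0.4 -0.2  0.8] w 0.0347
[[-0.019 -0.    -1.   ]
 [ 1.    -0.    -0.019]
 [-0.    -1.     0.   ]]
```

View pics/w8.png

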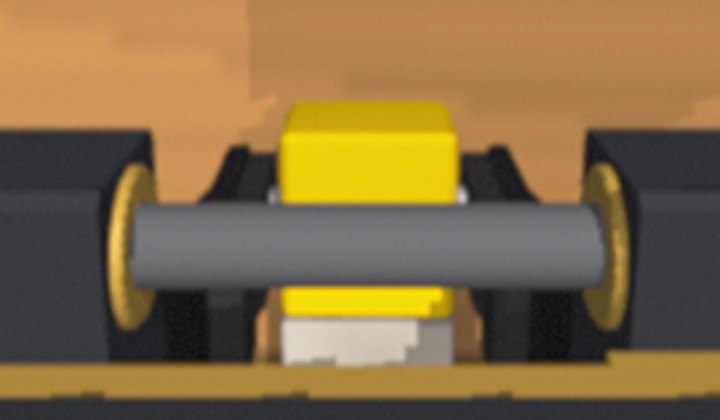

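View pics/sd8.png

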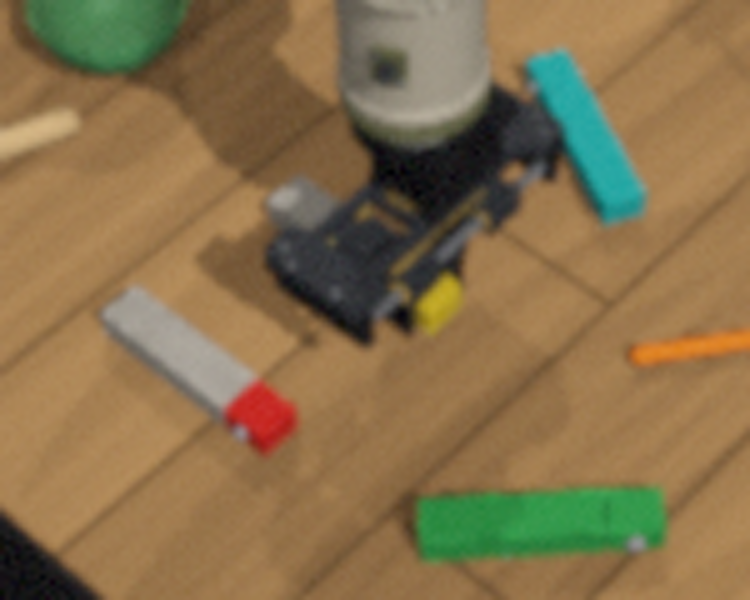

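arm_command(
  targets=[
    [[0,-0.01,0,0,0,0],[0,-0.02,0,0,0,0],[0,-0.025,0,0,0,0],[0,-0.025,0,0,0,0],[0,-0.025,0,0,0,0],[0,-0.025,0,0,0,0],[0,-0.025,0,0,0,0],[0,-0.025,0,0,0,0],[0,-0.025,0,0,0,0],[0,-0.02,0,0,0,0],[0,-0.01,0,0,0,0],[0,0,0,0,0,0]],
  ],
)

```text
time: 15.18
ee_pos: [0.4892, 0.2639, 0.2382]
eef_rot: [0.496, 0.506, -0.504, -0.495]
ft_force: [-0.3, 0.9, -2.1]
width: 0.0348
```

arm_command(
  targets=[
    [[0,0,0,0,0,0],[0,0,0,0,0,0],[0,0,0,0,0,0],[0,0,0,0,0,0],[0,0,0,0,0,0],[0,0,0,0,0,0],[0,0,0,0,0,0],[0,0,0,0,0,0],[0,0,0,0,0,0],[0,0,0,0,0,0],[0,0,0,0,0,0],[0,0,0,0,0,0]],
  ],
  grip_force=9,
)

```text
time: 16.18
ee_pos: [0.4889, 0.2632, 0.236]
eef_rot: [0.495, 0.505, -0.505, -0.495]
ft_force: [0.7, 0.6, -2.4]
width: 0.0359
```

```bash
python3 - <<'E'
from h import *
s=st(); print(s["joint_positions"].round(2))
c=shot("wrist"); crop(c,200,150,440,320,3,"w9.png")
c=shot("side"); crop(c,220,100,420,300,3,"sd9.png")
E
```

```text
t 16.18 p [0.4889 0.2632 0.236 ] f [ 0.7  0.6 -2.4] w 0.0359
[[-0.019  0.    -1.   ]
 [ 1.    -0.    -0.019]
 [-0.    -1.    -0.   ]]
[ 0.46  0.51 -1.38  1.58  0.5   1.47  0.65]
```

View pics/w9.png

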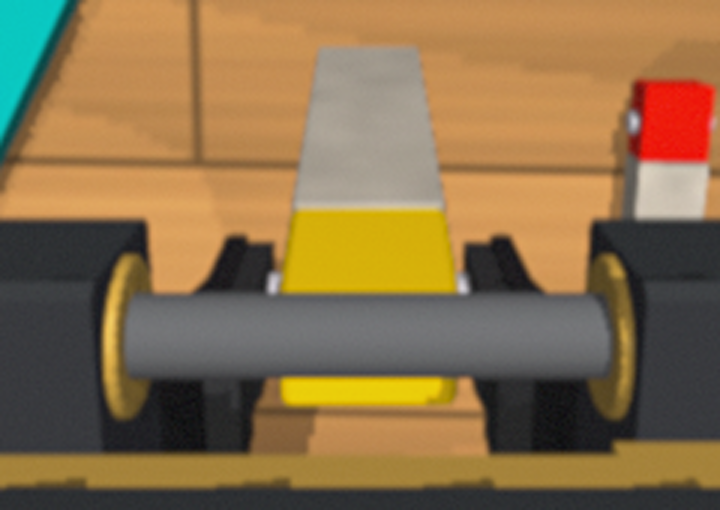

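View pics/sd9.png

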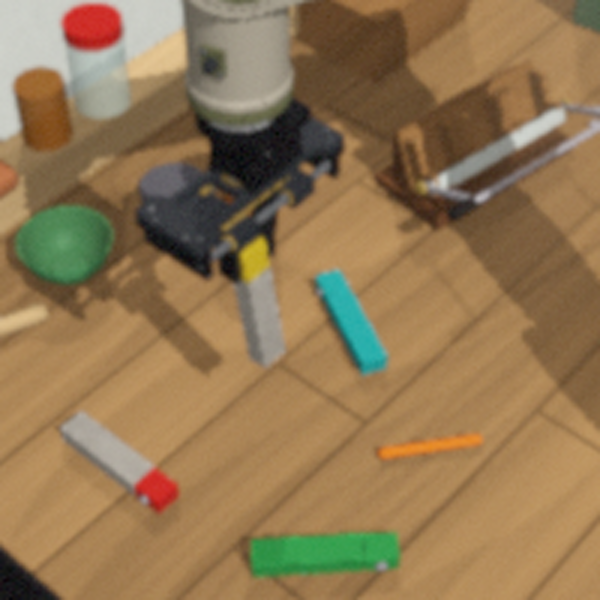

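```bash
cat >> h.py <<'E'
def hang(c,s,v_foot,pin=(0,-.0105,.0)):
    # angle of stone in tool yz plane (0 = along tool y, + = foot to +z) from foot front edge row
    M=np.array(c["mount"]);from scipy.optimize import brentq
    f=K(c)
    def row(a):
        p=np.array(pin)+.122*np.array([0,np.cos(a),np.sin(a)])+.011*np.array([0,-np.sin(a),np.cos(a)])
        q=np.linalg.inv(M)@np.r_[p,1]; return c["cy"]+f*q[1]/q[2]
    print("row0",row(0)); return np.degrees(brentq(lambda a:row(a)-v_foot,-1,1))
E
python3 - <<'E'
from h import *
s=readout.read_state(); c=shot("wrist"); print(hang(c,s,166.),hang(c,s,166.,(0,-.0105,.003)))
E
```

```text
row0 188.8874482220046
row0 185.6959350422932
10.301534102146901 8.804599557879504
```

arm_command(
  targets=[
    [[0,0,0,0,0,0],[0,0,0,0,0,0],[0,0,0,0,0,0],[0,0,0,0,0,0],[0,0,0,0,0,0],[0,0,0,0,0,0]],
  ],
  grip_force=40,
)

```text
time: 16.83
ee_pos: [0.4888, 0.2632, 0.236]
eef_rot: [0.495, 0.505, -0.505, -0.495]
ft_force: [0.0, -0.2, -2.0]
width: 0.0348
```

```bash
python3 - <<'E'
from h import *
s=st()
c=shot("wrist"); crop(c,200,150,440,320,3,"w10.png")
im=c["pixels"][150:260,322]; print([tuple(map(int,p)) for p in im[5:30]])
C=frame(np.radians(-9.6))
b=-C[:,2]
print("tilt turn for straight tool along bed:"); plan(None,toolR(b,C[:,1]))
E
```

```text
t 16.83 p [0.4888 0.2632 0.236 ] f [ 0.  -0.2 -2. ] w 0.0348
[[-0.019  0.    -1.   ]
 [ 1.    -0.    -0.019]
 [-0.    -1.    -0.   ]]
[(83, 141, 196), (83, 141, 195), (81, 138, 193), (85, 139, 194), (82, 137, 191), (82, 138, 190), (80, 135, 185), (77, 132, 182), (78, 133, 184), (80, 137, 189), (97, 143, 190), (123, 148, 178), (137, 152, 163), (140, 150, 158), (140, 152, 159), (139, 152, 158), (137, 151, 159), (137, 151, 158), (139, 152, 159), (139, 152, 160), (139, 150, 158), (138, 149, 156), (136, 147, 155), (137, 149, 156), (139, 151, 158)]
tilt turn for straight tool along bed:
turn total [24.93 10.49 -2.33] rows 4 each [ 6.23  2.62 -0.58]
```

View pics/w10.png

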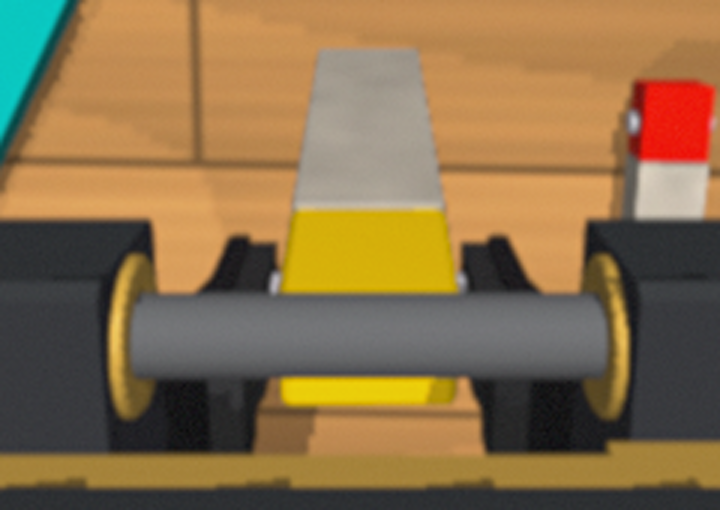

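```bash
python3 - <<'E'
from h import *
from scipy.optimize import least_squares
c=shot("wrist");M=np.array(c["mount"]);f=K(c)
def row(a,pz,d,t=.011):
    p=np.array([0,-.010,pz])+d*np.array([0,np.cos(a),np.sin(a)])+t*np.array([0,-np.sin(a),np.cos(a)])
    q=np.linalg.inv(M)@np.r_[p,1]; return c["cy"]+f*q[1]/q[2]
for capl in (.029,.031,.033):
    r_=least_squares(lambda x:[row(x[0],x[1],.122)-166.3,row(x[0],x[1],capl-.018)-219],[0.1,0]); print(capl,np.degrees(r_.x[0]),r_.x[1],r_.cost, [row(*r_.x,-.018,t) for t in (.011,-.011)],row(*r_.x,0,0))
E
```

```text
0.029 8.560901424999479 0.0031624278258202 8.077935669463161e-28 [np.float64(245.3063628527568), np.float64(283.7048598150813)] 246.11255609527018
0.031 9.034038250604947 0.0022096150031130353 5.2506581851510546e-27 [np.float64(247.57035705870305), np.float64(285.560693716904)] 247.76139915769136
0.033 9.525014028285295 0.0012240573163082474 4.0389678347315804e-27 [np.float64(249.90665428246078), np.float64(287.46824209328395)] 249.46206377226284
```

```bash
cat >> h.py <<'E'
YAW=np.radians(-9.6); O=np.array([.5494,-.2177,.030])
def cw(p): return O+frame(YAW)@np.array(p)/1000.
def tgt(pin,delta,pinT): # tool pose with stone along bed, pin at cradle point (mm)
    C=frame(YAW);e=-C[:,2];n=-C[:,0];d=np.radians(delta);y=np.cos(d)*e-np.sin(d)*n;z=np.sin(d)*e+np.cos(d)*n
    R=np.c_[np.cross(y,z),y,z]; return cw(pin)-R@np.array(pinT),R
E
python3 - <<'E'
from h import *
for n,(x0,y0,x1,y1) in (("scene",(160,170,270,250)),("side",(330,100,450,190))):
    c=shot(n); k=6; im=cv2.resize(c["pixels"][y0:y1,x0:x1],None,fx=k,fy=k,interpolation=cv2.INTER_CUBIC)
    def P(p): u,v=proj(c,cw(p)); return int((u-x0)*k+k/2),int((v-y0)*k+k/2)
    for a,b in (((-40,-118,14),(-40,118,14)),((-34,-118,14),(-34,118,14)),((0,-118,72),(0,118,72))): cv2.line(im,P(a),P(b),(0,0,255),1)
    for yc in (-78,0,78):
        for s in (-22,22):
            for a,b in (((-24,yc+s,18),(-24,yc+s,60)),((-24,yc+s,60),(0,yc+s,60)),((-34,yc+s,18),(-24,yc+s,18))): cv2.line(im,P(a),P(b),(255,255,0),1)
    cv2.imwrite(f"pics/ov_{n}.png",im)
E
```

```text
(no output)
```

View pics/ov_scene.png

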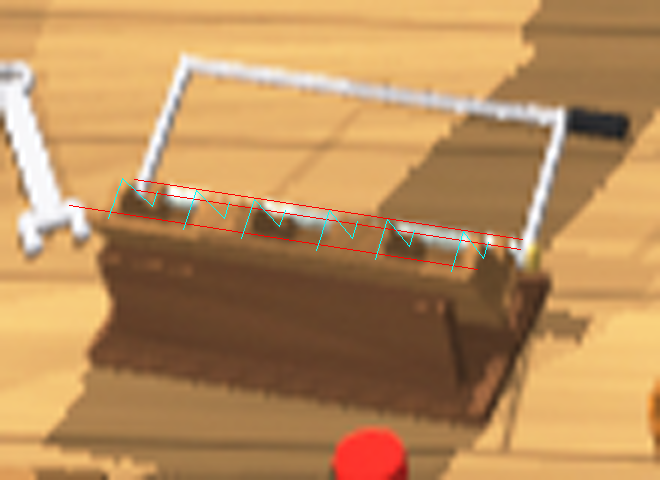

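View pics/ov_side.png

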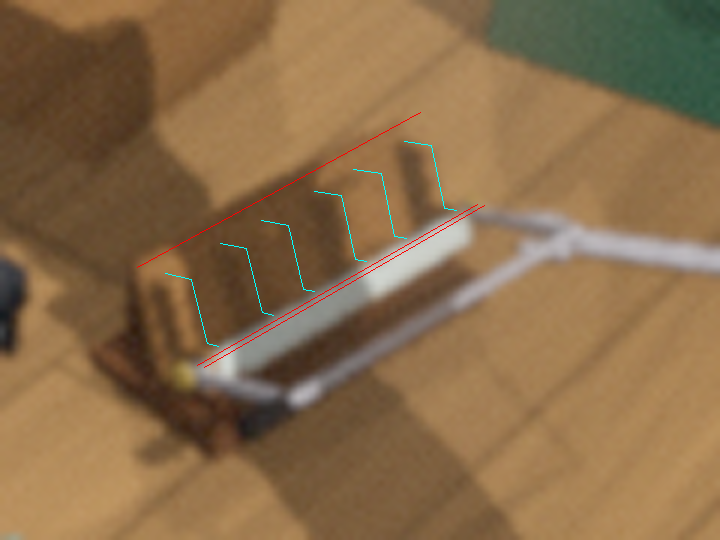

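arm_command(
  targets=[
    [[0,-0.03,0,0,0,0],[0,-0.04,0,0,0,0],[0,-0.04,0,0,0,0],[-0.035,-0.01,-0.014,0,0,0],[-0.035,0,-0.015,0,0,0],[-0.035,0,-0.015,0,0,0],[-0.035,0,-0.015,0,0,0],[-0.035,0,-0.015,0,0,0],[-0.035,0,-0.015,0,0,0],[-0.035,0,-0.015,0,0,0],[-0.035,0,-0.015,0,0,0],[-0.035,0,-0.015,0,0,0]],
  ],
)

```text
time: 18.03
ee_pos: [0.6292, -0.0514, 0.356]
eef_rot: [-0.496, -0.504, 0.505, 0.495]
ft_force: [0.5, 0.8, -1.4]
width: 0.0348
```

arm_command(
  targets=[
    [[-0.035,0,-0.015,0,1.7,0],[-0.035,0,-0.015,0,1.7,0],[-0.035,0,-0.015,0,1.7,0],[-0.035,0,-0.012,0,1.7,0],[-0.035,0,-0.012,0,1.7,0],[0,0,0,0,0,0],[0,0,0,0,0,0],[0,0,0,0,0,0]],
  ],
)

```text
time: 18.7
ee_pos: [0.6906, -0.2259, 0.3557]
eef_rot: [-0.531, -0.467, 0.467, 0.532]
ft_force: [0.0, -0.3, -0.9]
width: 0.0348
```

```bash
python3 - <<'E'
from h import *
s=st(); print(s["joint_positions"].round(2))
c=shot("wrist"); cv2.imwrite("pics/w11.png",c["pixels"])
E
```

```text
t 18.7 p [ 0.6906 -0.2259  0.3557] f [ 0.  -0.3 -0.9] w 0.0348
[[ 0.129 -0.    -0.992]
 [ 0.992  0.001  0.129]
 [ 0.001 -1.     0.   ]]
[ 0.73  0.77 -1.15  0.82  0.72  1.86  1.41]
```

View pics/w11.png

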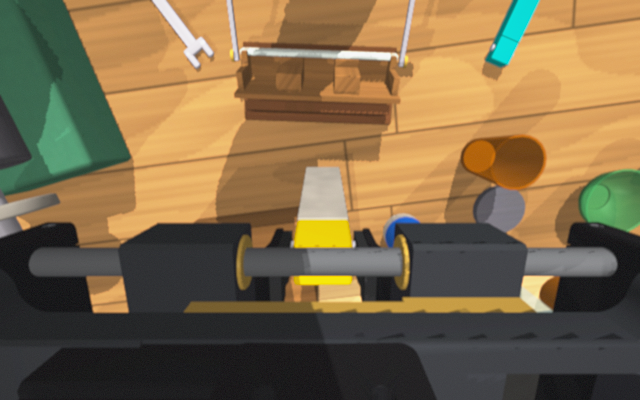

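```bash
python3 - <<'E'
from h import *
c=shot("wrist"); x0,y0,x1,y1=215,30,425,130;k=3.8
im=cv2.resize(c["pixels"][y0:y1,x0:x1],None,fx=k,fy=k,interpolation=cv2.INTER_CUBIC)
cv2.imwrite("pics/w11a.png",im)
def P(p): u,v=proj(c,cw(p)); return int((u-x0+.5)*k),int((v-y0+.5)*k)
for a,b in (((-40,-118,14),(-40,118,14)),((-34,-118,14),(-34,118,14)),((0,-118,72),(0,118,72))): cv2.line(im,P(a),P(b),(0,0,255),1)
for yc in (-78,0,78):
    for s in (-22,22):
        for a,b in (((-24,yc+s,18),(-24,yc+s,60)),((-24,yc+s,60),(0,yc+s,60)),((-34,yc+s,18),(-24,yc+s,18))): cv2.line(im,P(a),P(b),(255,255,0),1)
cv2.imwrite("pics/w11b.png",im)
E
```

```text
(no output)
```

View pics/w11a.png

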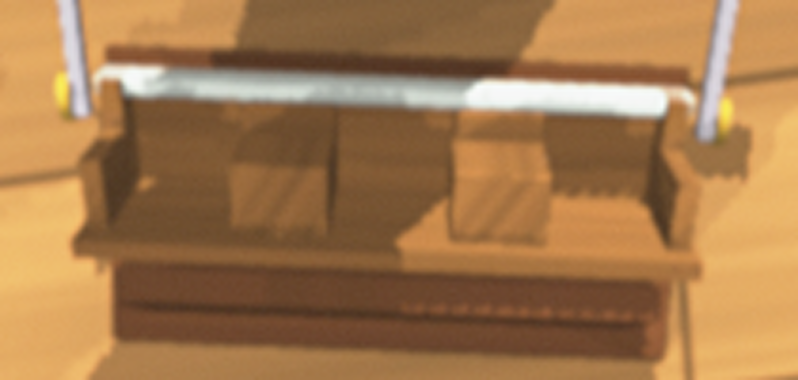

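View pics/w11b.png

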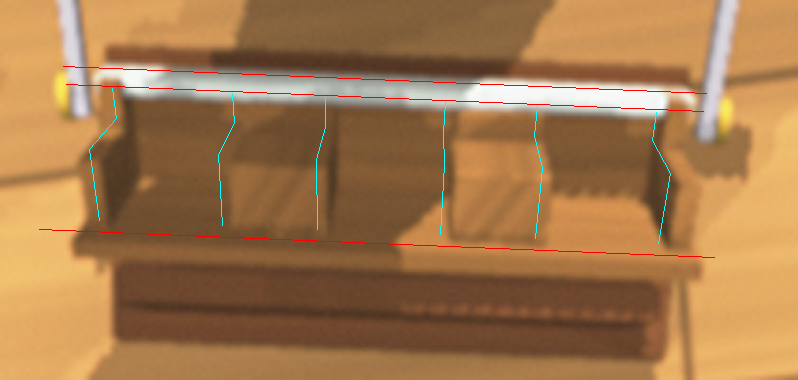

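```bash
sed -i 's/^YAW=.*/YAW=np.radians(-9.6); O=np.array([.5499,-.2147,.030])/' h.py; python3 - <<'E'
from h import *
P,R=tgt((-13,-78,122+70),8.8,(0,-.010,.0027)); print(P); print(R.round(3)); plan(P,R)
P2,_=tgt((-13,-78,122+2),8.8,(0,-.010,.0027)); print("insert in tool",(R.T@(P2-P)).round(4))
s=readout.read_state(); R0=Ro.from_quat(s["eef_rot"]).as_matrix()
print("foot height now", s["ee_pos"]+R0@(np.array([0,-.010,.0027])+.122*np.array([0,np.cos(.1536),np.sin(.1536)])))
E
```

```text
[ 0.60508706 -0.30314202  0.19914892]
[[ 0.167 -0.275 -0.947]
 [ 0.986  0.047  0.16 ]
 [-0.    -0.96   0.279]]
turn total [16.2   2.28 -0.31] rows 3 each [ 5.4   0.76 -0.1 ]
shift (after turn) [-0.0913  0.1707  0.0245] rows 5 each [-0.0183  0.0341  0.0049]
insert in tool [-0.      0.0672  0.0104]
foot height now [ 0.66930435 -0.22221808  0.24571456]
```

arm_command(
  targets=[
    [[0,0,0,5.4,0.76,-0.1],[0,0,0,5.4,0.76,-0.1],[0,0,0,5.4,0.76,-0.1],[-0.023,0.025,0.0035,0,0,0],[-0.023,0.025,0.0035,0,0,0],[-0.023,0.025,0.0035,0,0,0],[-0.022,0.025,0.0035,0,0,0],[0,0,0,0,0,0],[0,0,0,0,0,0],[0,0,0,0,0,0]],
  ],
)

```text
time: 19.63
ee_pos: [0.6415, -0.3117, 0.2386]
eef_rot: [-0.483, -0.42, 0.499, 0.585]
ft_force: [1.1, 0.5, -1.4]
width: 0.0348
```

```bash
python3 - <<'E'
from h import *
s=st(); print(s["joint_positions"].round(2))
P,R=tgt((-13,-78,122+140),8.8,(0,-.010,.0027)); plan(P,R)
c=shot("wrist"); cv2.imwrite("pics/w12.png",c["pixels"])
c=shot("side"); crop(c,300,50,500,190,4,"sd12.png")
E
```

```text
t 19.63 p [ 0.6415 -0.3117  0.2386] f [ 1.1  0.5 -1.4] w 0.0348
[[ 0.15  -0.178 -0.973]
 [ 0.989  0.036  0.146]
 [ 0.01  -0.983  0.181]]
[ 0.73  0.79 -0.79  0.89  0.52  1.8   1.57]
turn total [5.75 1.08 0.31] rows 1 each [5.75 1.08 0.31]
shift (after turn) [ 0.0024 -0.0209  0.0141] rows 1 each [ 0.0024 -0.0209  0.0141]
```

View pics/w12.png

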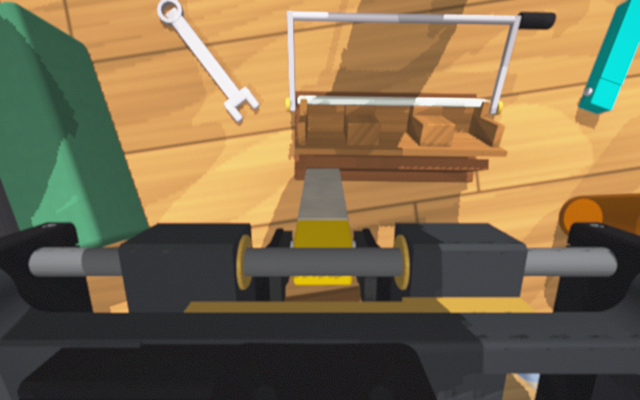

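View pics/sd12.png

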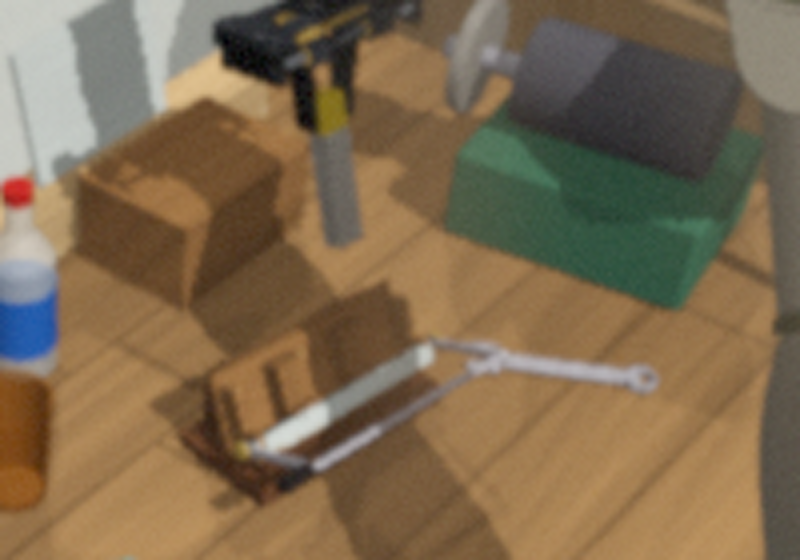

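arm_command(
  targets=[
    [[0,-0.01,0.007,2,0.5,0.1],[0,-0.01,0.007,2,0.5,0.1],[0.002,0,0,2,0,0.1],[0,0,0,0,0,0],[0,0,0,0,0,0]],
  ],
)

```text
time: 20.15
ee_pos: [0.6331, -0.308, 0.2601]
eef_rot: [-0.457, -0.387, 0.517, 0.611]
ft_force: [-0.2, -0.1, -2.1]
width: 0.0345
```

```bash
python3 - <<'E'
from h import *
s=st(); print(s["joint_positions"].round(2))
P,R=tgt((-13,-78,122+140),8.8,(0,-.010,.0027)); plan(P,R)
c=shot("wrist"); crop(c,240,80,440,300,2.7,"w13.png")
E
```

```text
t 20.15 p [ 0.6331 -0.308   0.2601] f [-0.2 -0.1 -2.1] w 0.0345
[[ 0.165 -0.278 -0.946]
 [ 0.986  0.047  0.158]
 [ 0.001 -0.959  0.282]]
[ 0.66  0.85 -0.75  0.75  0.54  1.97  1.58]
turn total [-0.2   0.14  0.01] rows 1 each [-0.2   0.14  0.01]
shift (after turn) [ 0.0002 -0.0027 -0.0004] rows 1 each [ 0.0002 -0.0027 -0.0004]
```

View pics/w13.png

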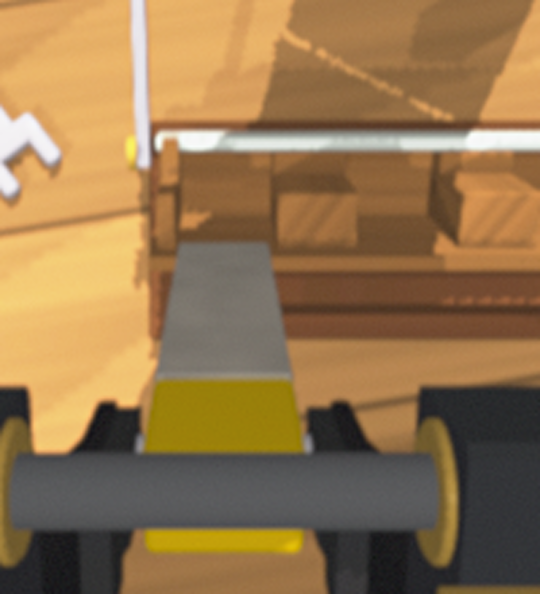

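arm_command(
  targets=[
    [[0,0.016,0.0024,0,0,0],[0,0.016,0.0024,0,0,0],[0,0.016,0.0024,0,0,0],[0,0.016,0.0024,0,0,0],[0,0.015,0.0024,0,0,0],[0,0,0,0,0,0],[0,0,0,0,0,0],[0,0,0,0,0,0]],
  ],
)

```text
time: 20.87
ee_pos: [0.5988, -0.3042, 0.189]
eef_rot: [-0.458, -0.386, 0.517, 0.612]
ft_force: [-0.3, 0.2, -2.1]
width: 0.0348
```

```bash
python3 - <<'E'
from h import *
s=st(); print(s["joint_positions"].round(2))
P,R=tgt((-13,-78,122+60),8.8,(0,-.010,.0027)); plan(P,R)
c=shot("wrist"); crop(c,240,60,440,300,2.5,"w14.png")
c=shot("side"); crop(c,320,70,460,180,5,"sd14.png")
E
```

```text
t 20.87 p [ 0.5988 -0.3042  0.189 ] f [-0.3  0.2 -2.1] w 0.0348
[[ 0.167 -0.278 -0.946]
 [ 0.986  0.047  0.16 ]
 [-0.    -0.959  0.282]]
[ 0.77  0.8  -0.77  1.02  0.51  1.79  1.53]
turn total [-0.2  -0.03 -0.01] rows 1 each [-0.2  -0.03 -0.01]
shift (after turn) [ 0.0021 -0.0015 -0.0014] rows 1 each [ 0.0021 -0.0015 -0.0014]
```

View pics/w14.png

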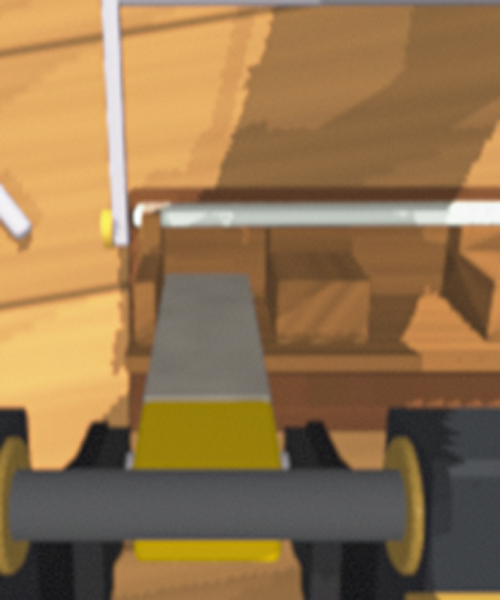

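View pics/sd14.png

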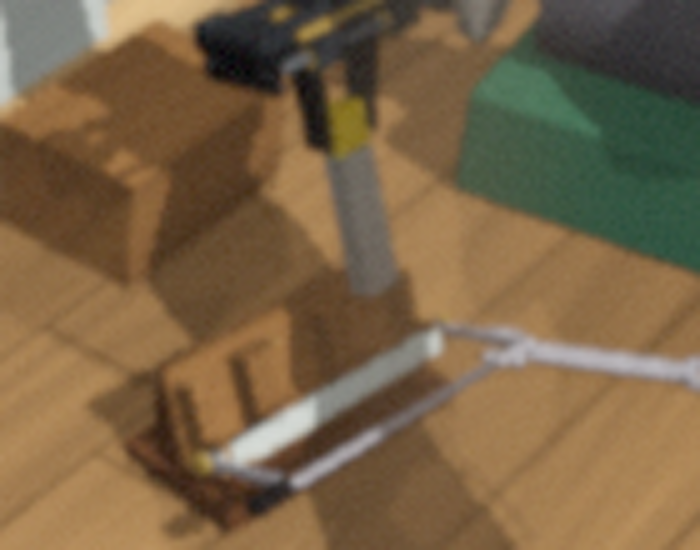

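arm_command(
  targets=[
    [[0.002,0.008,0.0002,0,0,0],[0,0.012,0.0019,0,0,0],[0,0.012,0.0019,0,0,0],[0,0.01,0.0016,0,0,0],[0,0.006,0.001,0,0,0],[0,0.005,0.0008,0,0,0],[0,0,0,0,0,0],[0,0,0,0,0,0]],
  ],
)

```text
time: 21.63
ee_pos: [0.577, -0.2984, 0.1395]
eef_rot: [-0.457, -0.386, 0.517, 0.612]
ft_force: [0.7, -0.3, -1.8]
width: 0.0348
```

```bash
python3 - <<'E'
from h import *
s=st(); print(s["joint_positions"].round(2))
P,R=tgt((-13,-78,122),8.8,(0,-.010,.0027)); plan(P,R)
c=shot("wrist"); crop(c,240,60,440,300,2.5,"w15.png")
c=shot("side"); crop(c,320,70,460,180,5,"sd15.png")
E
```

```text
t 21.63 p [ 0.577  -0.2984  0.1395] f [ 0.7 -0.3 -1.8] w 0.0348
[[ 0.167 -0.28  -0.945]
 [ 0.986  0.047  0.16 ]
 [-0.    -0.959  0.284]]
[ 0.82  0.78 -0.78  1.16  0.51  1.68  1.51]
turn total [-0.27 -0.02 -0.01] rows 1 each [-0.27 -0.02 -0.01]
shift (after turn) [0.     0.0039 0.    ] rows 1 each [0.     0.0039 0.    ]
```

View pics/w15.png

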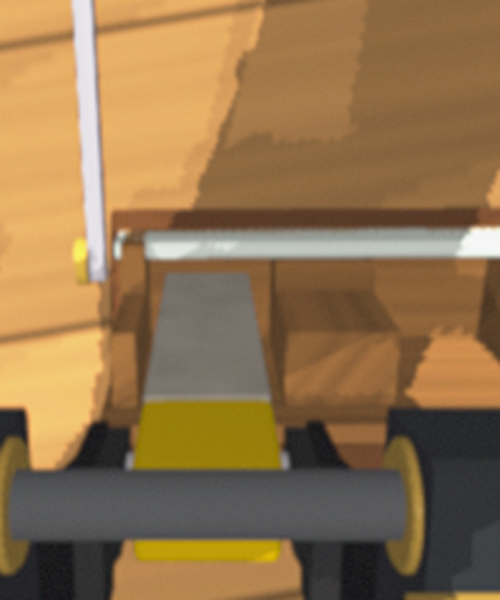

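View pics/sd15.png

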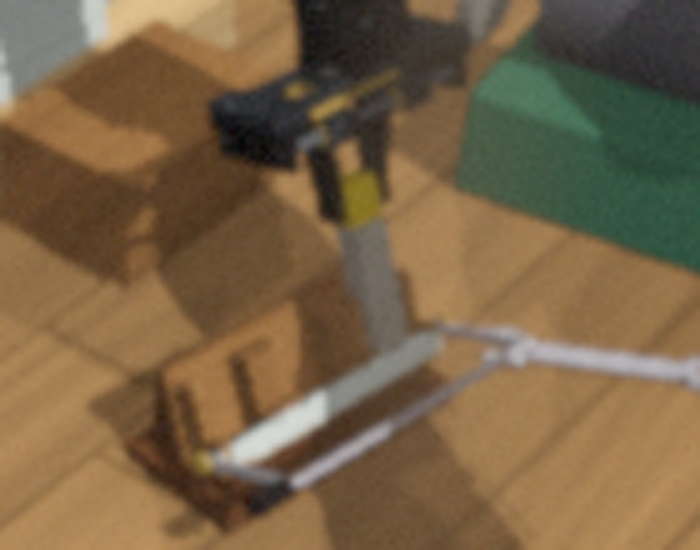

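arm_command(
  targets=[
    [[0,0.0015,0.0002,0,0,0],[0,0.0015,0.0002,0,0,0],[0,0.0015,0.0002,0,0,0],[0,0,0,0,0,0],[0,0,0,0,0,0]],
  ],
)

```text
time: 22.15
ee_pos: [0.5773, -0.2983, 0.1379]
eef_rot: [-0.459, -0.388, 0.516, 0.61]
ft_force: [5.8, -0.4, 13.2]
width: 0.0345
```

arm_command(
  targets=[
    [[0,-0.0015,-0.0002,0,0,0],[0,0,-0.001,0,0,0],[0,0,0,0,0,0],[0,0,0,0,0,0],[0,0,0,0,0,0],[0,0,0,0,0,0],[0,0,0,0,0,0],[0,0,0,0,0,0],[0,0,0,0,0,0],[0,0,0,0,0,0]],
  ],
  hand=0.7,
)

```text
time: 22.98
ee_pos: [0.5765, -0.2984, 0.1361]
eef_rot: [-0.457, -0.386, 0.517, 0.612]
ft_force: [-1.1, 0.5, 0.5]
width: 0.0607
```

```bash
python3 - <<'E'
from h import *
s=st()
c=shot("wrist"); crop(c,240,60,440,300,2.5,"w16.png")
c=shot("side"); crop(c,320,70,460,180,5,"sd16.png")
E
```

```text
t 22.98 p [ 0.5765 -0.2984  0.1361] f [-1.1  0.5  0.5] w 0.0607
[[ 0.167 -0.28  -0.945]
 [ 0.986  0.047  0.16 ]
 [-0.    -0.959  0.284]]
```

View pics/w16.png

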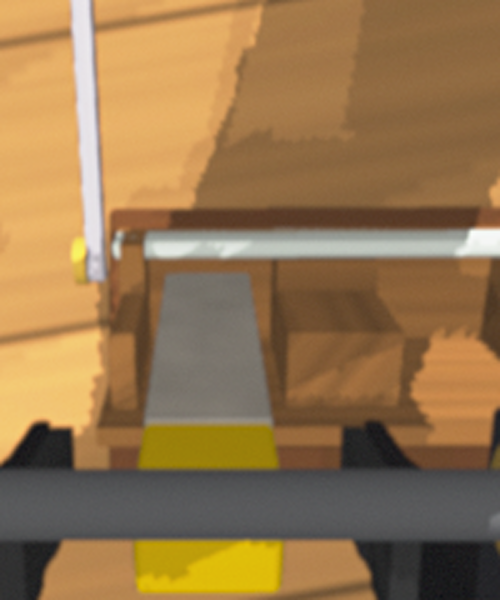

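View pics/sd16.png

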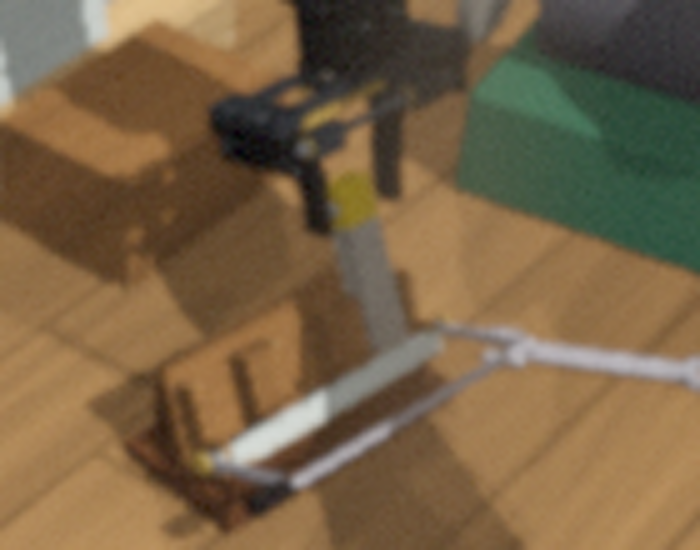

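arm_command(
  targets=[
    [[0,-0.02,-0.003,0,0,0],[0,-0.03,-0.0045,0,0,0],[0,-0.035,-0.005,0,0,0],[0,-0.035,-0.005,0,0,0],[0,-0.035,0,0,0,0],[0,-0.035,0.01,0,0,0],[0,0,0.03,0,0,0],[0,0,0,0,0,0]],
  ],
  hand=1,
)

```text
time: 23.75
ee_pos: [0.606, -0.3036, 0.3097]
eef_rot: [-0.456, -0.383, 0.518, 0.613]
ft_force: [1.0, -0.1, 1.5]
width: 0.0869
```

```bash
python3 - <<'E'
from h import *
s=st()
c=shot("wrist"); cv2.imwrite("pics/w17.png",c["pixels"])
c=shot("side"); crop(c,320,70,460,180,5,"sd17.png"); print(stones(c))
c=shot("scene"); crop(c,150,150,450,270,2.6,"sc17.png"); print(stones(c))
E
```

```text
t 23.75 p [ 0.606  -0.3036  0.3097] f [ 1.  -0.1  1.5] w 0.0869
[[ 0.169 -0.286 -0.943]
 [ 0.986  0.046  0.162]
 [-0.003 -0.957  0.29 ]]
{'red': [(array([250.3, 108.5]), np.int32(207))]}
{'red': [(array([272.6, 292.2]), np.int32(680))]}
```

View pics/w17.png

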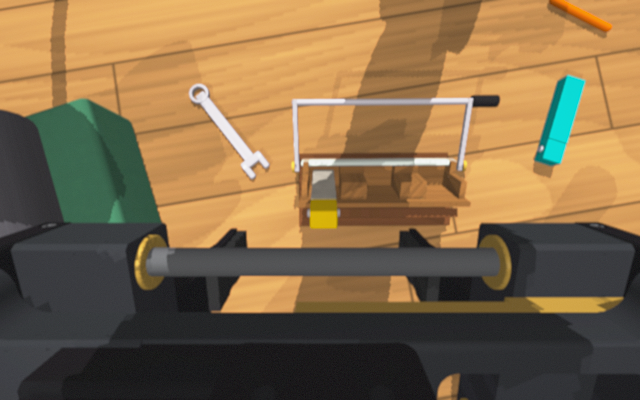

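View pics/sd17.png

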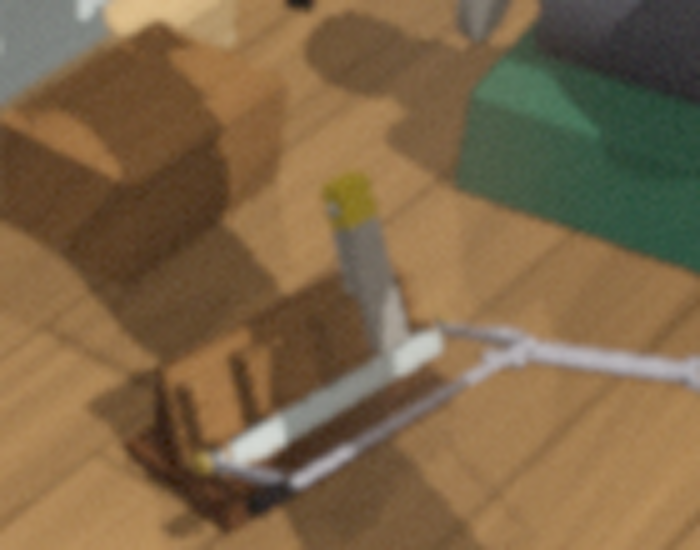

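View pics/sc17.png

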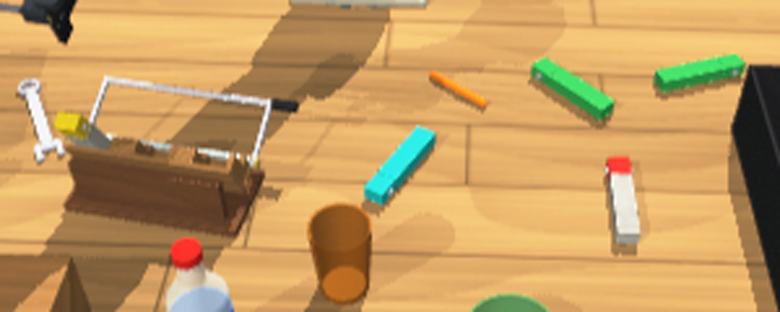

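```bash
python3 - <<'E'
from h import *
c=shot("wrist"); crop(c,290,140,350,235,6,"w17c.png")
c=shot("scene"); crop(c,165,180,225,220,10,"sc17c.png")
c=shot("side"); crop(c,370,95,420,155,10,"sd17c.png")
E
```

```text
(no output)
```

View pics/w17c.png

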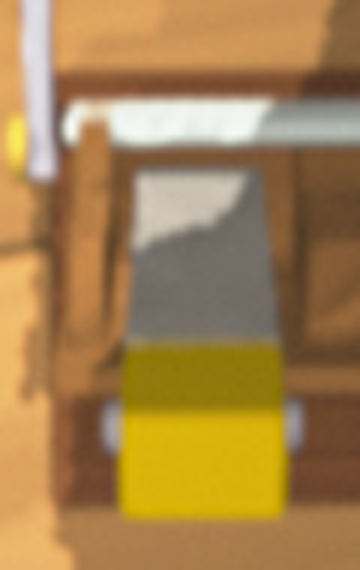

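View pics/sd17c.png

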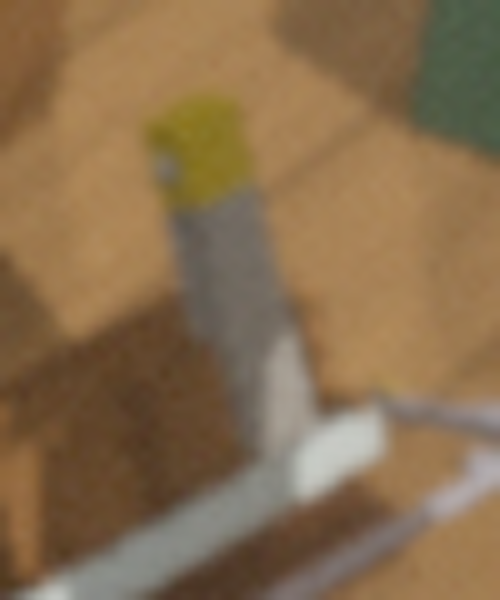

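View pics/sc17c.png

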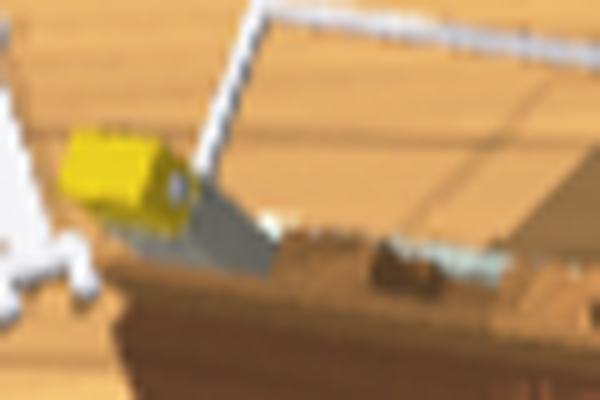

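```bash
python3 - <<'E'
from h import *
w=shot("wrist");a=shot("scene");b=shot("side");C=frame(YAW)
for obs in ([(w,338.8,210.7),(b,386.5,111.5),(a,182.7,198.7)],[(b,386.5,111.5),(a,182.7,198.7)],[(w,338.8,210.7),(b,386.5,111.5)]):
    X,e=tri(obs); print(X.round(4),np.round(e,1),"cradle",(C.T@(X-O)*1000).round(1))
E
```

```text
[ 0.5862 -0.2825  0.1443] [0.9 0.2 0.3] cradle [ -5.6 -60.8 123.5]
[ 0.5855 -0.2822  0.1444] [0.1 0.1] cradle [ -6.3 -60.6 123.3]
[ 0.5867 -0.2832  0.1436] [0.5 0.2] cradle [ -4.8 -61.4 123.1]
```

```bash
cat >> h.py <<'E'
def onplane(c,u,v,axis,val):
    C=frame(YAW);o,d=ray(c,u,v);o=C.T@(o-O)*1000;d=C.T@d;return (o+d*(val-o[axis])/d[axis]).round(1)
E
python3 - <<'E'
from h import *
w=shot("wrist")
def q(u,v): return 290+u/6,140+v/6
print("foot front",onplane(w,*q(195,172),2,0),"lip inner edge on top z14",onplane(w,*q(195,147),2,14), "lip outer", onplane(w,*q(150,99),2,14))
print("cap end, front top edge?",onplane(w,*q(200,410),0,-17),"grey/cap bd",onplane(w,*q(200,343),0,-22))
print("bed top edge at right of stone",onplane(w,*q(70,390),2,72),onplane(w,*q(330,355),2,72))
print("base board back edge"), 
E
```

```text
foot front [-19.2 -79.    0. ] lip inner edge on top z14 [-29.2 -79.1  14. ] lip outer [-40.9 -89.6  14. ]
cap end, front top edge? [-17.  -78.5 146. ] grey/cap bd [-22.  -78.4 126.5]
bed top edge at right of stone [   9.5 -106.3   72. ] [  1.5 -50.2  72. ]
base board back edge
```

```bash
sed -i 's/^YAW=.*/YAW=np.radians(-9.6); O=np.array([.5538,-.2154,.030])/' h.py; python3 - <<'E'
from h import *
plan([.50,.397,.28],toolR([0,0,-1],[0,1,0]))
E
```

```text
turn total [-16.76  -9.65   1.5 ] rows 3 each [-5.59 -3.22  0.5 ]
shift (after turn) [0.7016 0.0276 0.108 ] rows 18 each [0.039  0.0015 0.006 ]
```

arm_command(
  targets=[
    [[0,-0.01,0,-4.2,-2.4,0.4],[0,-0.01,0,-4.2,-2.4,0.4],[0,0,0,-4.2,-2.4,0.4],[0,0,0,-4.2,-2.4,0.4],[0.03,0,0.005,0,0,0],[0.038,0,0.006,0,0,0],[0.038,0,0.006,0,0,0],[0.038,0,0.006,0,0,0],[0.038,0,0.006,0,0,0],[0.038,0,0.006,0,0,0],[0.038,0,0.006,0,0,0],[0.038,0,0.006,0,0,0]],
  ],
)

```text
time: 25.25
ee_pos: [0.5655, -0.0076, 0.3268]
eef_rot: [0.501, 0.499, -0.5, -0.499]
ft_force: [-0.0, -0.4, -0.5]
width: 0.0871
```

```bash
python3 - <<'E'
from h import *
s=st(); print(s["joint_positions"].round(2))
plan([.50,.397,.28],toolR([0,0,-1],[0,1,0]))
E
```

```text
t 25.25 p [ 0.5655 -0.0076  0.3268] f [-0.  -0.4 -0.5] w 0.0871
[[ 0.001  0.001 -1.   ]
 [ 1.    -0.003  0.001]
 [-0.003 -1.    -0.001]]
[ 0.63  0.26 -0.86  1.41  0.2   1.55  1.36]
turn total [ 0.05 -0.04 -0.17] rows 1 each [ 0.05 -0.04 -0.17]
shift (after turn) [0.4046 0.0468 0.0655] rows 10 each [0.0405 0.0047 0.0065]
```

arm_command(
  targets=[
    [[0.038,0.004,0.006,0,0,0],[0.038,0.004,0.006,0,0,0],[0.038,0.004,0.006,0,0,0],[0.038,0.004,0.006,0,0,0],[0.038,0.004,0.006,0,0,0],[0.038,0.004,0.006,0,0,0],[0.038,0.004,0.006,0,0,0],[0,0,0,0,0,0]],
  ],
)

```text
time: 25.92
ee_pos: [0.52, 0.2652, 0.2974]
eef_rot: [-0.497, -0.503, 0.503, 0.498]
ft_force: [-0.9, 0.8, -0.1]
width: 0.0869
```

```bash
python3 - <<'E'
from h import *
s=st(); print(s["joint_positions"].round(2))
plan([.50,.397,.20],toolR([0,0,-1],[0,1,0]))
c=shot("wrist"); cv2.imwrite("pics/w18.png",c["pixels"]); print(stones(c))
E
```

```text
t 25.92 p [0.52   0.2652 0.2974] f [-0.9  0.8 -0.1] w 0.0869
[[-0.01  -0.001 -1.   ]
 [ 1.     0.001 -0.01 ]
 [ 0.001 -1.     0.001]]
[ 0.2   0.35 -0.97  1.41  0.29  1.52  0.83]
turn total [-0.08  0.6   0.05] rows 1 each [-0.08  0.6   0.05]
shift (after turn) [0.1318 0.0974 0.02  ] rows 4 each [0.0329 0.0244 0.005 ]
{'red': [(array([410.6, 160.5]), np.int32(451))]}
```

View pics/w18.png

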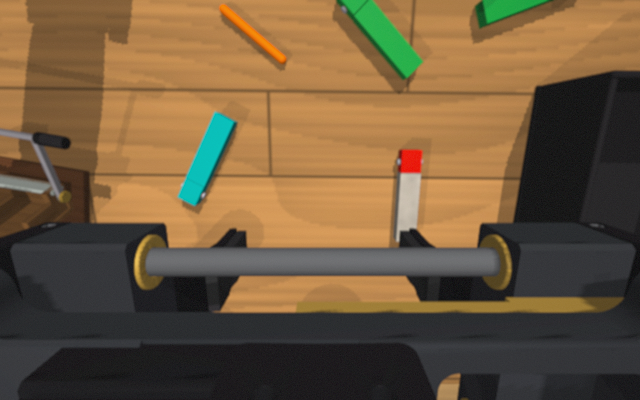

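arm_command(
  targets=[
    [[0.03,0.03,0.005,0,0.3,0],[0.03,0.03,0.005,0,0.3,0],[0.03,0.03,0.005,0,0,0],[0.03,0.03,0.005,0,0,0],[0.012,0.03,0,0,0,0],[0,0.025,0,0,0,0],[0,0,0,0,0,0],[0,0,0,0,0,0]],
  ],
)

```text
time: 26.63
ee_pos: [0.5061, 0.384, 0.125]
eef_rot: [0.504, 0.496, -0.498, -0.502]
ft_force: [0.4, 0.5, 1.2]
width: 0.0871
```

```bash
python3 - <<'E'
from h import *
s=st(); print(s["joint_positions"].round(2))
c=shot("wrist"); crop(c,200,100,440,320,3,"w19.png"); print(stones(c))
E
```

```text
t 26.63 p [0.5061 0.384  0.125 ] f [0.4 0.5 1.2] w 0.0871
[[ 0.012 -0.001 -1.   ]
 [ 1.    -0.004  0.012]
 [-0.004 -1.     0.001]]
[-0.08  0.59 -0.89  1.51  0.47  1.27  0.53]
{'red': [(array([334.9, 192.6]), np.int32(1215))]}
```

View pics/w19.png

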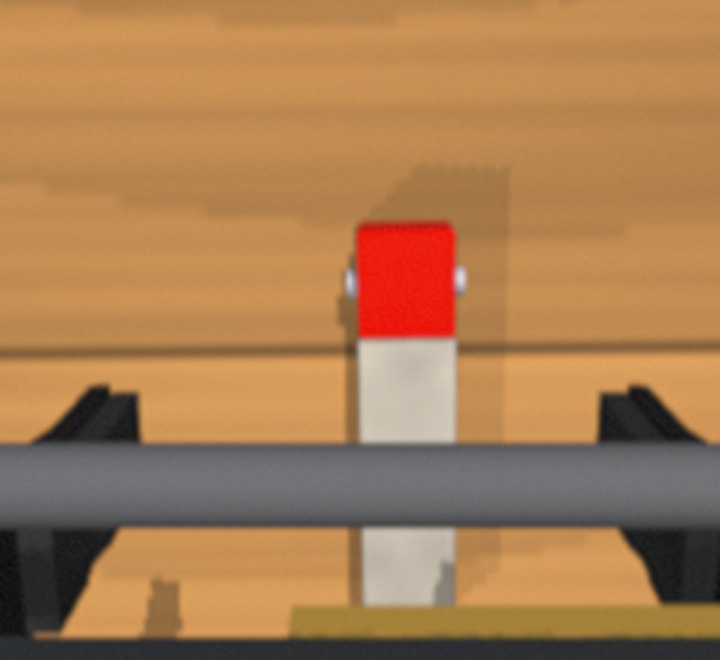

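```bash
python3 - <<'E'
from h import *
c=shot("wrist")
A=onz(c,317,194,.0115);B=onz(c,353,193.7,.0115);m=(A+B)/2;print(A,B,m); d=B-A; print(np.degrees(np.arctan2(-d[0],d[1])))
plan([m[0]-.003,m[1],.003],toolR([0,0,-1],[0,1,0]))
E
```

```text
[0.50154599 0.37845953 0.0115    ] [0.50168435 0.41237863 0.0115    ] [0.50161517 0.39541908 0.0115    ]
-0.23370951380762436
turn total [ 0.14 -0.74 -0.08] rows 1 each [ 0.14 -0.74 -0.08]
shift (after turn) [0.0105 0.1245 0.0085] rows 4 each [0.0026 0.0311 0.0021]
```

arm_command(
  targets=[
    [[0.0035,0.025,0.003,0,-0.7,0],[0.0035,0.025,0.003,0,0,0],[0.0035,0.025,0.003,0,0,0],[0,0.02,0,0,0,0],[0,0.015,0,0,0,0],[0,0.01,0,0,0,0],[0,0,0,0,0,0],[0,0,0,0,0,0]],
  ],
)

```text
time: 27.4
ee_pos: [0.4976, 0.3957, 0.0065]
eef_rot: [0.501, 0.5, -0.5, -0.499]
ft_force: [-0.1, 0.8, 0.3]
width: 0.0871
```

arm_command(
  targets=[
    [[0,0.0045,0,0,0,0],[0,0,0,0,0,0],[0,0,0,0,0,0],[0,0,0,0,0,0],[0,0,0,0,0,0],[0,0,0,0,0,0],[0,0,0,0,0,0],[0,0,0,0,0,0],[0,0,0,0,0,0],[0,0,0,0,0,0],[0,0,0,0,0,0],[0,0,0,0,0,0]],
  ],
  hand=0,
  grip_force=40,
)

```text
time: 28.4
ee_pos: [0.4968, 0.3956, 0.001]
eef_rot: [-0.5, -0.5, 0.501, 0.499]
ft_force: [-0.8, 0.2, 0.5]
width: 0.0344
```

```bash
python3 - <<'E'
from h import *
s=st()
c=shot("wrist"); crop(c,200,180,440,320,3,"w20.png")
E
```

```text
t 28.4 p [0.4968 0.3956 0.001 ] f [-0.8  0.2  0.5] w 0.0344
[[-0.001  0.001 -1.   ]
 [ 1.    -0.003 -0.001]
 [-0.003 -1.    -0.001]]
```

View pics/w20.png

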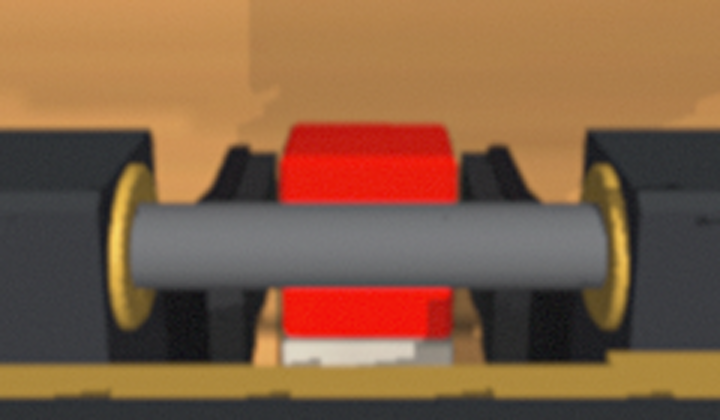

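arm_command(
  targets=[
    [[0,-0.01,0,0,0,0],[0,-0.02,0,0,0,0],[0,-0.025,0,0,0,0],[0,-0.025,0,0,0,0],[0,-0.025,0,0,0,0],[0,-0.025,0,0,0,0],[0,-0.025,0,0,0,0],[0,-0.025,0,0,0,0],[0,-0.025,0,0,0,0],[0,-0.02,0,0,0,0],[0,-0.01,0,0,0,0],[0,0,0,0,0,0]],
  ],
)

```text
time: 29.45
ee_pos: [0.497, 0.397, 0.2385]
eef_rot: [0.501, 0.501, -0.5, -0.499]
ft_force: [0.3, 0.6, -2.0]
width: 0.0346
```

arm_command(
  targets=[
    [[0,0,0,0,0,0],[0,0,0,0,0,0],[0,0,0,0,0,0],[0,0,0,0,0,0],[0,0,0,0,0,0],[0,0,0,0,0,0],[0,0,0,0,0,0],[0,0,0,0,0,0],[0,0,0,0,0,0],[0,0,0,0,0,0],[0,0,0,0,0,0],[0,0,0,0,0,0]],
  ],
  grip_force=9,
)

```text
time: 30.45
ee_pos: [0.4967, 0.3962, 0.2359]
eef_rot: [-0.5, -0.5, 0.501, 0.499]
ft_force: [0.6, 0.7, -1.8]
width: 0.0355
```

arm_command(
  targets=[
    [[0,0,0,0,0,0],[0,0,0,0,0,0],[0,0,0,0,0,0],[0,0,0,0,0,0],[0,0,0,0,0,0],[0,0,0,0,0,0]],
  ],
  grip_force=40,
)

```text
time: 30.95
ee_pos: [0.4967, 0.3962, 0.2359]
eef_rot: [-0.5, -0.5, 0.501, 0.499]
ft_force: [0.7, 0.3, -2.5]
width: 0.0349
```

```bash
python3 - <<'E'
from h import *
s=st(); print(s["joint_positions"].round(2))
c=shot("wrist"); crop(c,200,150,440,320,3,"w21.png")
c=shot("side"); crop(c,220,100,420,300,3,"sd21.png")
E
```

```text
t 30.95 p [0.4967 0.3962 0.2359] f [ 0.7  0.3 -2.5] w 0.0349
[[-0.001  0.001 -1.   ]
 [ 1.    -0.003 -0.001]
 [-0.003 -1.    -0.001]]
[-0.09  0.51 -0.94  1.37  0.41  1.46  0.56]
```

View pics/w21.png

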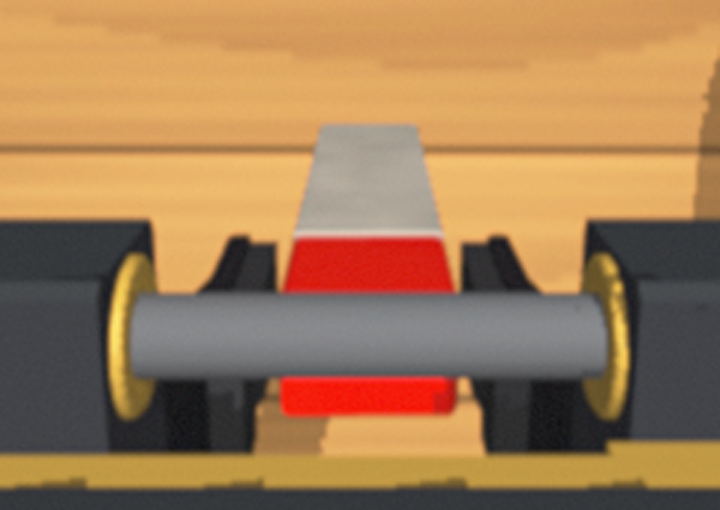

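View pics/sd21.png

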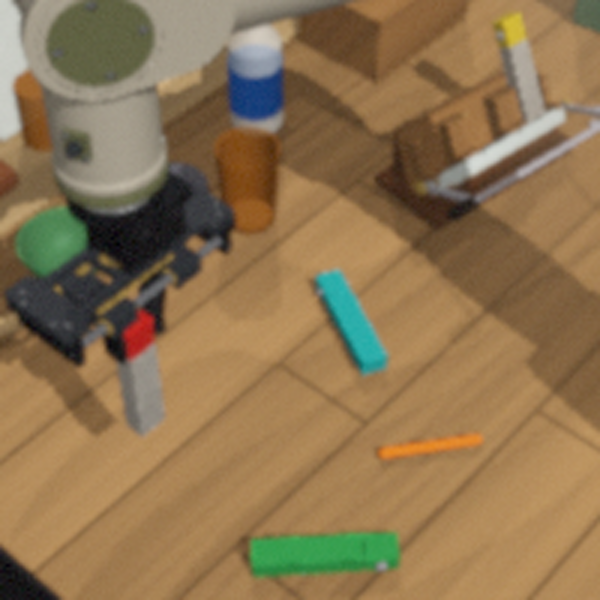

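```bash
python3 - <<'E'
from h import *
from scipy.optimize import least_squares
c=shot("wrist");M=np.array(c["mount"]);f=K(c)
def row(a,pz,d,t=.011):
    p=np.array([0,-.010,pz])+d*np.array([0,np.cos(a),np.sin(a)])+t*np.array([0,-np.sin(a),np.cos(a)])
    q=np.linalg.inv(M)@np.r_[p,1]; return c["cy"]+f*q[1]/q[2]
for capl in (.029,.030,.031):
    r_=least_squares(lambda x:[row(x[0],x[1],.122)-192,row(x[0],x[1],capl-.018)-228.7],[0.1,0]); print(capl,np.degrees(r_.x[0]),r_.x[1],row(*r_.x,-.018,-.011))
s=readout.read_state()
P,R=tgt((-14,0,122+140),0,(0,-.010,-.001)); print(P); plan(None,R)
E
```

```text
0.029 -0.7184012404789322 -0.0015522918185475669 289.2081410034268
0.03 -0.552405970032362 -0.001900336204742462 289.9061392777538
0.031 -0.3833118882797865 -0.002254576645679564 290.61507184278895
[ 0.64540414 -0.23089368  0.26472884]
turn total [24.98  9.48 -2.25] rows 4 each [ 6.25  2.37 -0.56]
```

```bash
python3 - <<'E'
from h import *
P1,R=tgt((-14,110,122+110),-.7,(0,-.010,-.0015)); print(P1)
P,R=tgt((-14,0,122+90),-.7,(0,-.010,-.0015)); print(P)
s=readout.read_state(); R0=Ro.from_quat(s["eef_rot"]).as_matrix()
print("untilted shift", R0.T@(P1+[0,0,.06]-s["ee_pos"])); plan(P1,R)
E
```

```text
[ 0.65069977 -0.12022706  0.23781978]
[ 0.62402121 -0.22727703  0.21969362]
untilted shift [-0.51678662 -0.0604875  -0.15340171]
turn total [25.68  9.47 -2.31] rows 4 each [ 6.42  2.37 -0.58]
shift (after turn) [-0.4835 -0.1049 -0.2136] rows 13 each [-0.0372 -0.0081 -0.0164]
```

arm_command(
  targets=[
    [[0,-0.03,0,0,0,0],[0,-0.03,0,0,0,0],[-0.037,0,-0.011,0,0,0],[-0.037,0,-0.011,0,0,0],[-0.037,0,-0.011,0,0,0],[-0.037,0,-0.011,0,0,0],[-0.037,0,-0.011,0,0,0],[-0.037,0,-0.011,0,0,0],[-0.037,0,-0.011,0,0,0],[-0.037,0,-0.011,0,0,0],[-0.037,0,-0.011,0,0,0],[-0.037,0,-0.011,0,0,0]],
  ],
)

```text
time: 32.1
ee_pos: [0.6073, 0.0245, 0.2972]
eef_rot: [-0.501, -0.5, 0.501, 0.499]
ft_force: [0.3, 0.7, -2.4]
width: 0.0348
```

arm_command(
  targets=[
    [[-0.037,0,-0.011,0,2.3,0],[-0.037,0,-0.011,0,2.3,0],[-0.037,0,-0.009,0,2.3,0],[-0.03,0,0,0,2.3,0],[0,0,0,4,0,0],[0,0,0,4,0,0],[0,0,0,4,0,0],[0,0,0,4,0,0],[0,0,0,0,0,0]],
  ],
)

```text
time: 32.85
ee_pos: [0.6307, -0.1152, 0.2942]
eef_rot: [-0.456, -0.388, 0.52, 0.609]
ft_force: [-0.5, 0.3, -3.3]
width: 0.0344
```

```bash
python3 - <<'E'
from h import *
s=st(); print(s["joint_positions"].round(2))
P1,R=tgt((-14,110,122+110),-.7,(0,-.010,-.0015)); plan(P1,R)
c=shot("wrist"); cv2.imwrite("pics/w22.png",c["pixels"])
E
```

```text
t 32.85 p [ 0.6307 -0.1152  0.2942] f [-0.5  0.3 -3.3] w 0.0344
[[ 0.158 -0.279 -0.947]
 [ 0.987  0.043  0.152]
 [-0.002 -0.959  0.282]]
[ 0.49  0.68 -0.72  0.95  0.36  1.92  1.31]
turn total [ 9.32  0.42 -0.26] rows 2 each [ 4.66  0.21 -0.13]
shift (after turn) [-0.0016  0.0418 -0.043 ] rows 2 each [-0.0008  0.0209 -0.0215]
```

View pics/w22.png

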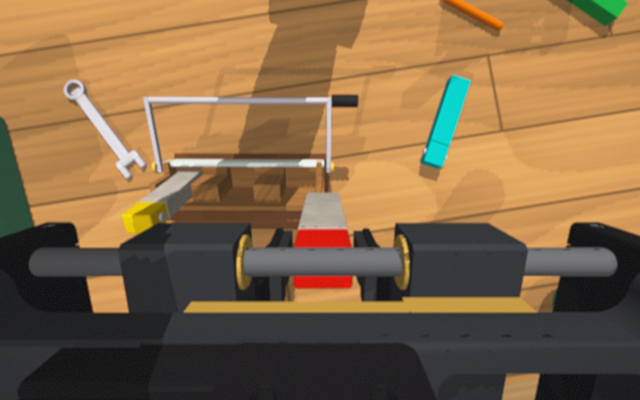

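arm_command(
  targets=[
    [[-0.001,0.024,-0.018,0,0.4,0],[-0.001,0.024,-0.018,0,0,0],[0,0,0,3.1,0,-0.1],[0,0,0,3.1,0,-0.1],[0,0,0,3.1,0,-0.1],[0,0,0,0,0,0],[0,0,0,0,0,0]],
  ],
)

```text
time: 33.48
ee_pos: [0.6516, -0.1206, 0.241]
eef_rot: [-0.41, -0.347, 0.544, 0.645]
ft_force: [0.2, -0.4, -2.3]
width: 0.0349
```

```bash
python3 - <<'E'
from h import *
s=st(); print(s["joint_positions"].round(2))
P1,R=tgt((-14,110,122+110),-.7,(0,-.010,-.0015)); plan(P1,R)
P1,R=tgt((-14,0,122+90),-.7,(0,-.010,-.0015)); plan(P1,R)
E
```

```text
t 33.48 p [ 0.6516 -0.1206  0.241 ] f [ 0.2 -0.4 -2.3] w 0.0349
[[ 0.167 -0.417 -0.893]
 [ 0.986  0.072  0.151]
 [ 0.001 -0.906  0.423]]
[ 0.39  0.87 -0.66  0.77  0.38  2.04  1.33]
turn total [0.65 0.01 0.06] rows 1 each [0.65 0.01 0.06]
shift (after turn) [ 0.0003  0.0033 -0.0005] rows 1 each [ 0.0003  0.0033 -0.0005]
turn total [0.65 0.01 0.06] rows 1 each [0.65 0.01 0.06]
shift (after turn) [-0.1097  0.0233 -0.0008] rows 3 each [-0.0366  0.0078 -0.0003]
```

arm_command(
  targets=[
    [[-0.022,0.005,0,0,0,0],[-0.022,0.005,0,0,0,0],[-0.022,0.005,0,0,0,0],[-0.022,0.004,0,0,0,0],[-0.0215,0.004,-0.001,0.3,0,0],[0,0,0,0.3,0,0],[0,0,0,0,0,0],[0,0,0,0,0,0]],
  ],
)

```text
time: 34.15
ee_pos: [0.6241, -0.227, 0.2211]
eef_rot: [-0.407, -0.344, 0.546, 0.647]
ft_force: [-0.0, 0.6, -2.3]
width: 0.0349
```

```bash
python3 - <<'E'
from h import *
s=st(); print(s["joint_positions"].round(2))
P1,R=tgt((-14,0,122+90),-.7,(0,-.010,-.0015)); plan(P1,R)
c=shot("wrist"); crop(c,200,80,450,300,3,"w23.png")
c=shot("side"); crop(c,320,70,460,180,5,"sd23.png")
E
```

```text
t 34.15 p [ 0.6241 -0.227   0.2211] f [-0.   0.6 -2.3] w 0.0349
[[ 0.167 -0.427 -0.889]
 [ 0.986  0.073  0.15 ]
 [ 0.001 -0.901  0.433]]
[ 0.51  0.87 -0.62  0.8   0.42  2.02  1.48]
turn total [0.05 0.01 0.04] rows 0 each [0.05 0.01 0.04]
shift (after turn) [-0.0003  0.0013 -0.0006] rows 1 each [-0.0003  0.0013 -0.0006]
```

View pics/w23.png

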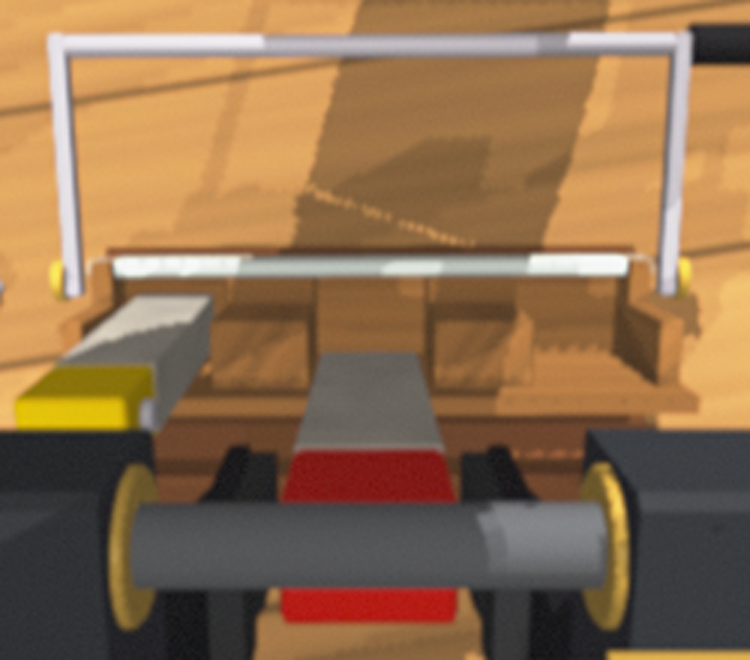

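View pics/sd23.png

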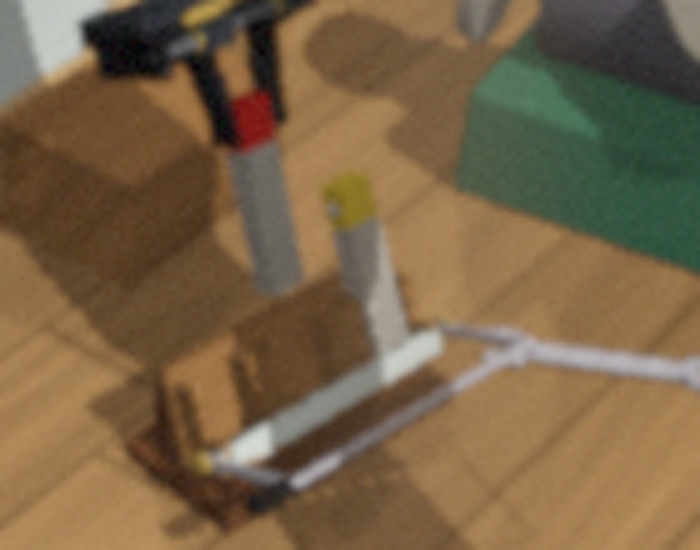

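arm_command(
  targets=[
    [[0,0.016,-0.0007,0,0,0],[0,0.016,-0.0002,0,0,0],[0,0.016,-0.0002,0,0,0],[0,0.015,-0.0002,0,0,0],[0,0.012,-0.0002,0,0,0],[0,0.01,-0.0002,0,0,0],[0,0,0,0,0,0],[0,0,0,0,0,0]],
  ],
)

```text
time: 34.92
ee_pos: [0.5922, -0.2229, 0.1513]
eef_rot: [-0.411, -0.345, 0.545, 0.644]
ft_force: [9.1, -7.8, 41.7]
width: 0.0297
```

```bash
python3 - <<'E'
from h import *
s=st(); print(s["joint_positions"].round(2))
P1,R=tgt((-14,0,122),-.7,(0,-.010,-.0015)); plan(P1,R)
c=shot("wrist"); crop(c,200,80,450,300,3,"w24.png")
c=shot("side"); crop(c,320,70,460,180,5,"sd24.png")
E
```

```text
t 34.92 p [ 0.5922 -0.2229  0.1513] f [ 9.1 -7.8 41.7] w 0.0297
[[ 0.169 -0.418 -0.893]
 [ 0.986  0.068  0.154]
 [-0.003 -0.906  0.423]]
[ 0.6   0.82 -0.63  1.05  0.41  1.83  1.45]
turn total [ 0.65 -0.2  -0.12] rows 1 each [ 0.65 -0.2  -0.12]
shift (after turn) [ 0.0009  0.0144 -0.0004] rows 1 each [ 0.0009  0.0144 -0.0004]
```

View pics/w24.png

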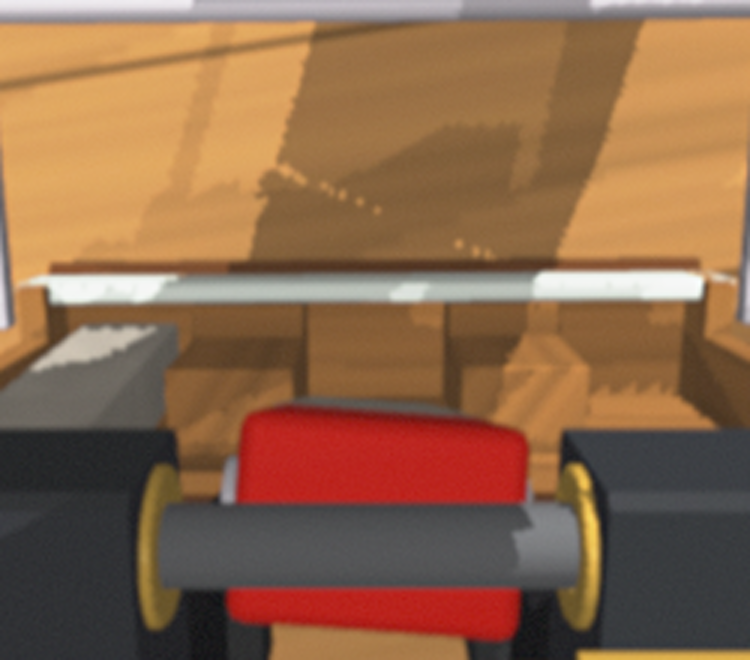

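View pics/sd24.png

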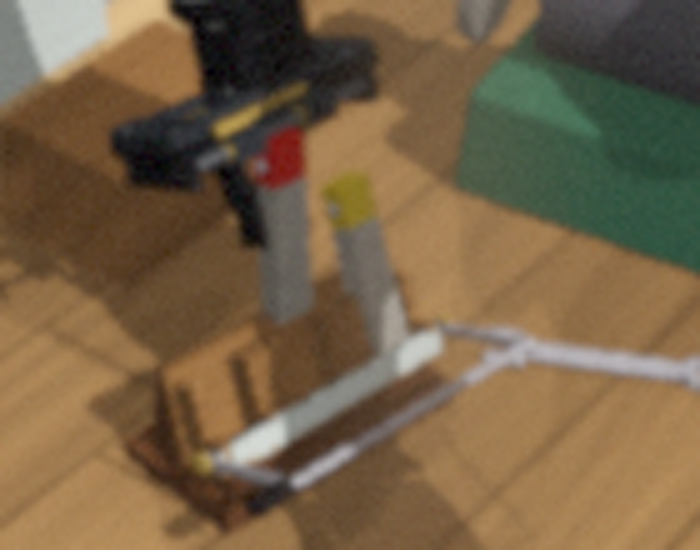

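arm_command(
  targets=[
    [[0,-0.01,0,0,0,0],[0,-0.015,0,0,0,0],[0,-0.005,0,0,0,0],[0,0,0,0,0,0],[0,0,0,0,0,0],[0,0,0,0,0,0]],
  ],
)

```text
time: 35.52
ee_pos: [0.6014, -0.2233, 0.1689]
eef_rot: [-0.405, -0.343, 0.547, 0.647]
ft_force: [0.4, 0.2, -3.0]
width: 0.0294
```

```bash
python3 - <<'E'
from h import *
s=st(); print(s["joint_positions"].round(2))
c=shot("wrist"); cv2.imwrite("pics/w25.png",c["pixels"])
c=shot("side"); crop(c,320,70,460,180,5,"sd25.png")
c=shot("scene"); crop(c,150,120,290,250,5,"sc25.png")
E
```

```text
t 35.52 p [ 0.6014 -0.2233  0.1689] f [ 0.4  0.2 -3. ] w 0.0294
[[ 0.167 -0.431 -0.887]
 [ 0.986  0.073  0.15 ]
 [ 0.001 -0.9    0.437]]
[ 0.57  0.84 -0.63  0.97  0.41  1.9   1.46]
```

View pics/w25.png

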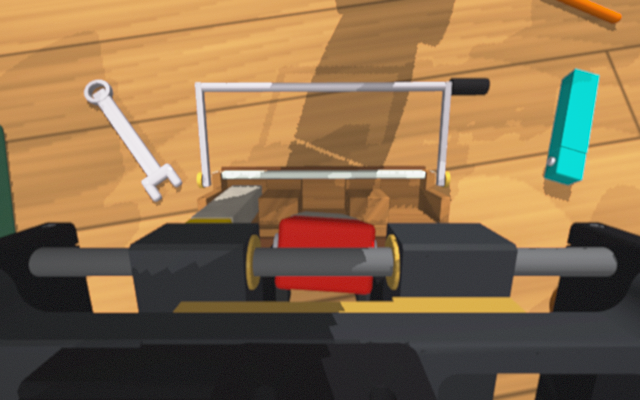

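View pics/sd25.png

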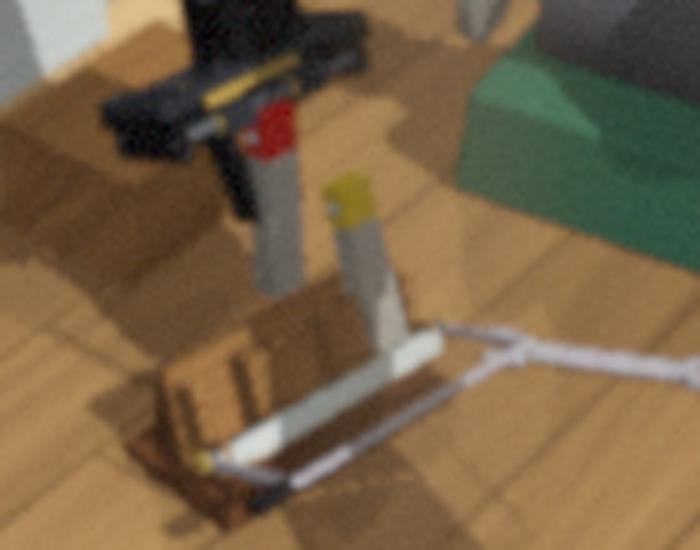

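View pics/sc25.png

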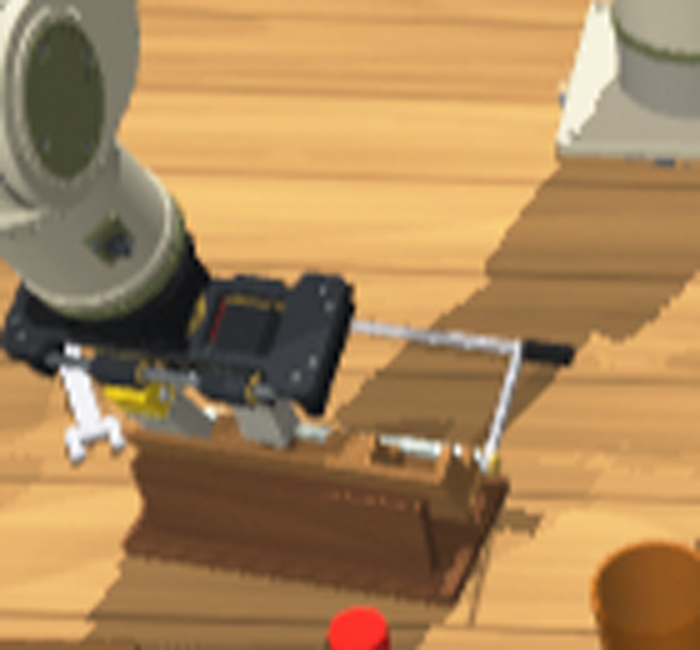

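```bash
python3 - <<'E'
from h import *
c=shot("wrist"); crop(c,240,170,410,310,4.5,"w26.png")
c=shot("side"); crop(c,355,85,400,135,12,"sd26.png")
c=shot("scene"); crop(c,180,185,230,220,14,"sc26.png")
E
```

```text
(no output)
```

View pics/w26.png

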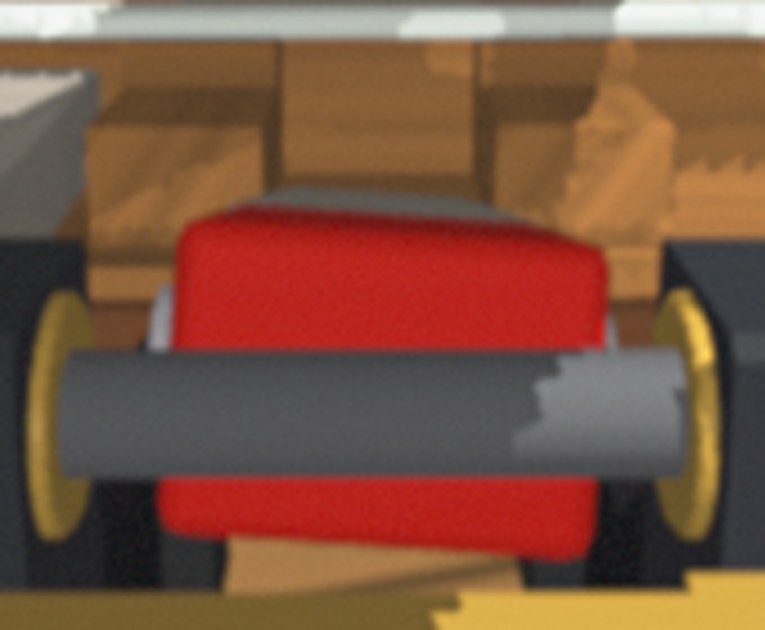

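View pics/sd26.png

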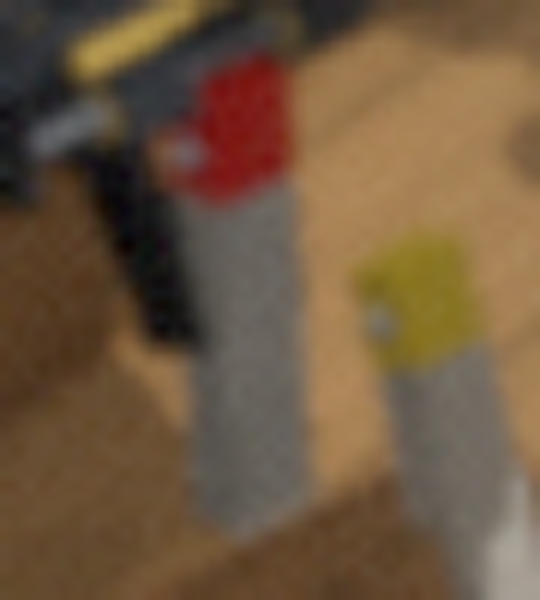

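View pics/sc26.png

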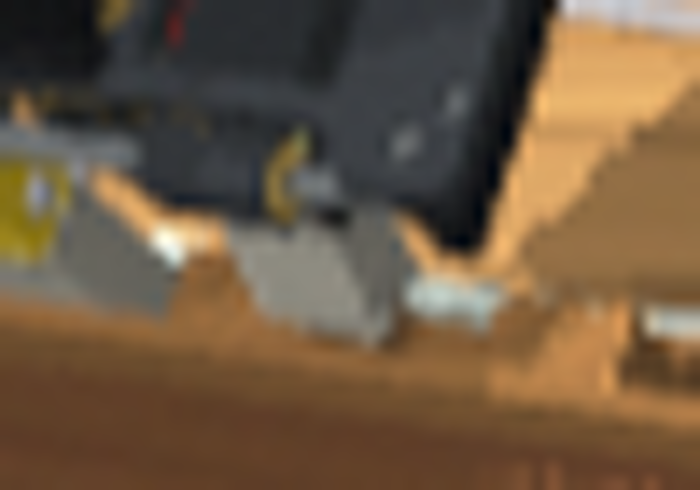

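```bash
python3 - <<'E'
from h import *
a=shot("scene");b=shot("side");w=shot("wrist");C=frame(YAW);s=readout.read_state();R0=Ro.from_quat(s["eef_rot"]).as_matrix()
def show(n,X,e): print(n,X.round(4),np.round(e,1),"cradle",(C.T@(X-O)*1000).round(1),"tool",(R0.T@(X-s["ee_pos"])*1000).round(1))
show("BL foot",*tri([(a,180+372/14,185+345/14),(b,355+200/12,85+510/12)]))
show("BL foot",*tri([(a,180+378/14,185+348/14),(b,355+200/12,85+510/12)]))
# pin left end: side + wrist
show("pinL",*tri([(w,240+608/4.5,170+330/4.5),(b,355+188/12,85+150/12)]))
E
```

```text
BL foot [ 0.5952 -0.2106  0.1086] [0.2 0.1] cradle [ 3.1 11.6 88.2] tool [ 11.7  58.7 -18.9]
BL foot [ 0.5953 -0.2098  0.1084] [0.4 0.3] cradle [ 3.1 12.4 88. ] tool [ 12.5  58.9 -18.9]
pinL [ 0.6086 -0.206   0.233 ] [0.9 0.1] cradle [-38.2  18.4 206.1] tool [ 18.5 -58.6  24.1]
```

```bash
python3 - <<'E'
from h import *
from scipy.optimize import least_squares
c=shot("wrist");Mi=np.linalg.inv(np.array(c["mount"]));f=K(c)
def pt(x,d,t): a,y,z=x; return np.array([0,y,z])+d*np.array([0,np.cos(a),np.sin(a)])+t*np.array([0,-np.sin(a),np.cos(a)])
def row(p): q=Mi@np.r_[p,1]; return c["cy"]+f*q[1]/q[2], f*.03/q[2]
def res(x):
    B=pt(x,.122,-.011)
    return [(row(pt(x,.012,.011))[0]-220)/3,(row(pt(x,-.018,-.011))[0]-290)/3,(B[1]-.0588)/.003,(B[2]+.0189)/.003]
r_=least_squares(res,[-.2,-.06,.01]); x=r_.x; print(np.degrees(x[0]),x[1:],r_.fun)
print("widths", row(pt(x,.012,.011)),row(pt(x,-.018,.011)),row(pt(x,-.018,-.011)))
E
```

```text
-14.260497409668924 [-0.0562045   0.02078097] [-0.58519608  0.3522618   0.1755096  -0.34414502]
widths (np.float64(218.24441175629156), np.float64(71.57292736893018)) (np.float64(222.07792554728138), np.float64(93.87208357994857)) (np.float64(291.05678540013804), np.float64(94.02410077305768))
```

```bash
python3 - <<'E'
from h import *
c=cv2.imread("pics/w6.png"); 
w=shot("wrist");Mi=np.linalg.inv(np.array(w["mount"]));f=K(w)
def pr(p): q=Mi@np.r_[p,1]; return (w["cx"]+f*q[0]/q[2]).round(1),(w["cy"]+f*q[1]/q[2]).round(1)
for y in (0,-.01,-.019,-.03,-.05):
    print(y,[pr((.0435,y,z)) for z in (.0095,0,-.0095)])
cv2.imwrite("pics/w6f.png",cv2.resize(c[215:320,190:260],None,fx=7,fy=7*0.8,interpolation=cv2.INTER_CUBIC))
cv2.imwrite("pics/w6g.png",cv2.resize(c[210:320,390:450],None,fx=5,fy=5,interpolation=cv2.INTER_CUBIC))
E
```

```text
0 [(np.float64(400.0), np.float64(229.2)), (np.float64(399.0), np.float64(244.8)), (np.float64(398.0), np.float64(260.1))]
-0.01 [(np.float64(404.7), np.float64(235.2)), (np.float64(403.6), np.float64(251.7)), (np.float64(402.5), np.float64(267.7))]
-0.019 [(np.float64(409.4), np.float64(241.2)), (np.float64(408.1), np.float64(258.5)), (np.float64(406.9), np.float64(275.4))]
-0.03 [(np.float64(415.9), np.float64(249.6)), (np.float64(414.4), np.float64(268.1)), (np.float64(413.0), np.float64(286.0))]
-0.05 [(np.float64(430.6), np.float64(268.5)), (np.float64(428.7), np.float64(289.6)), (np.float64(426.8), np.float64(309.8))]
```

View pics/w6g.png

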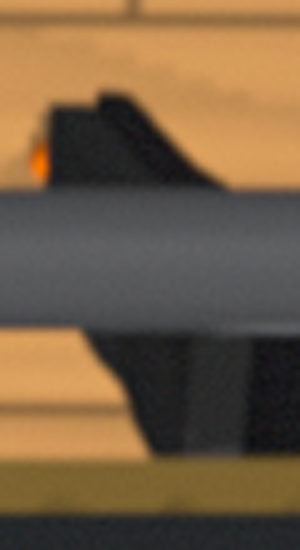

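```bash
sed -i 's/^YAW=.*/YAW=np.radians(-9.6); O=np.array([.5499,-.2147,.030])/' h.py; python3 - <<'E'
from h import *
from scipy.optimize import least_squares
c=shot("wrist");Mi=np.linalg.inv(np.array(c["mount"]));f=K(c)
def pt(x,d,t): a,y,z=x; return np.array([0,y,z])+d*np.array([0,np.cos(a),np.sin(a)])+t*np.array([0,-np.sin(a),np.cos(a)])
def row(p): q=Mi@np.r_[p,1]; return c["cy"]+f*q[1]/q[2]-0, f*.03/q[2]
for ff in (210,212,214):
  def res(x):
    return [row(pt(x,.122,.011))[0]-ff,row(pt(x,-.018,-.011))[0]-290,row(pt(x,-.018,.011))[1]-95]
  x=least_squares(res,[-.2,-.06,.01]).x; ft=pt(x,.122,0); print(ff,np.degrees(x[0]),x[1:].round(4),"foot",ft.round(4),"cap lower edge row",row(pt(x,.012,.011))[0],row(pt(x,-.018,.011))[0])
  s=readout.read_state();R0=Ro.from_quat(s["eef_rot"]).as_matrix();C=frame(YAW); print((C.T@(s["ee_pos"]+R0@ft-O)*1000).round(1))
E
```

```text
210 -13.689619274671518 [-0.057   0.0218] foot [ 0.      0.0615 -0.0071] cap lower edge row 216.2072855677618 220.39117709421143
[-5.2 -0.1 87.3]
212 -14.35812618076971 [-0.0572  0.0217] foot [ 0.      0.061  -0.0086] cap lower edge row 216.87512785657668 220.1610389731051
[-3.7 -0.1 87.8]
214 -15.025120466120878 [-0.0573  0.0216] foot [ 0.      0.0605 -0.01  ] cap lower edge row 217.54903475394167 219.94089666309887
[-2.2 -0.1 88.3]
```

arm_command(
  targets=[
    [[0,-0.015,0.006,0,0,0],[0,-0.01,0.006,0,0,0],[0.016,0,0,0,0,0],[0.016,0,0,0,0,0],[0.016,0,0,0,0,0],[0.015,0,0,0,0,0],[0.015,0,0,0,0,0],[0,0,0,0,0,0],[0,0,0,0,0,0]],
  ],
)

```text
time: 36.87
ee_pos: [0.6151, -0.1449, 0.1973]
eef_rot: [-0.405, -0.343, 0.548, 0.647]
ft_force: [-0.0, -0.9, -2.6]
width: 0.0297
```

```bash
cat >> h.py <<'E'
def footc(ft): 
    s=readout.read_state();R0=Ro.from_quat(s["eef_rot"]).as_matrix();C=frame(YAW); print("foot cradle",(C.T@(s["ee_pos"]+R0@np.array(ft)-O)*1000).round(1)); print("tool dirs in cradle\n",(C.T@R0).round(3))
E
python3 - <<'E'
from h import *
s=st(); print(s["joint_positions"].round(2)); footc((0,.061,-.008))
c=shot("wrist"); crop(c,200,120,450,310,3,"w27.png")
c=shot("side"); crop(c,320,70,460,180,5,"sd27.png")
E
```

```text
t 36.87 p [ 0.6151 -0.1449  0.1973] f [-0.  -0.9 -2.6] w 0.0297
[[ 0.165 -0.43  -0.888]
 [ 0.986  0.073  0.148]
 [ 0.001 -0.9    0.436]]
[ 0.48  0.81 -0.65  0.97  0.36  1.93  1.35]
foot cradle [-16.   79.7 112.8]
tool dirs in cradle
 [[-0.002 -0.015 -1.   ]
 [ 1.    -0.    -0.002]
 [-0.    -1.     0.015]]
```

View pics/w27.png

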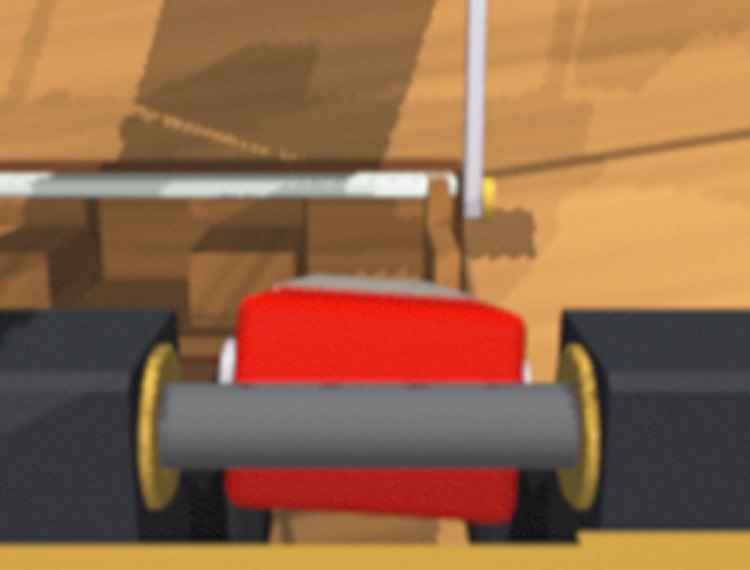

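View pics/sd27.png

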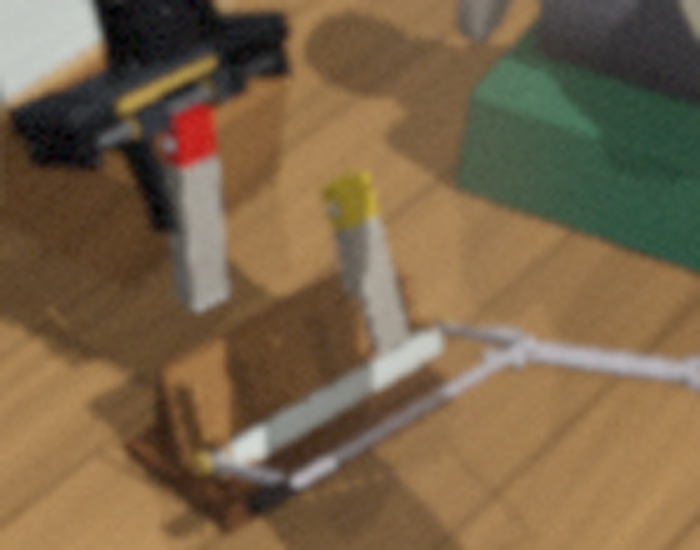

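arm_command(
  targets=[
    [[-0.0015,0.012,0,0,0,0],[0,0.014,0,0,0,0],[0,0.014,0,0,0,0],[0,0.01,0,0,0,0],[0,0,0,0,0,0],[0,0,0,0,0,0]],
  ],
)

```text
time: 37.47
ee_pos: [0.5929, -0.1455, 0.1525]
eef_rot: [-0.406, -0.342, 0.547, 0.648]
ft_force: [0.1, 0.3, -2.8]
width: 0.0296
```

```bash
python3 - <<'E'
from h import *
s=st(); print(s["joint_positions"].round(2)); footc((0,.061,-.008))
c=shot("wrist"); crop(c,200,120,450,310,3,"w28.png")
c=shot("side"); crop(c,320,70,460,180,5,"sd28.png")
E
```

```text
t 37.47 p [ 0.5929 -0.1455  0.1525] f [ 0.1  0.3 -2.8] w 0.0296
[[ 0.168 -0.43  -0.887]
 [ 0.986  0.073  0.152]
 [-0.    -0.9    0.437]]
[ 0.53  0.79 -0.66  1.11  0.36  1.82  1.34]
foot cradle [-16.8  75.4  62.9]
tool dirs in cradle
 [[ 0.002 -0.015 -1.   ]
 [ 1.     0.001  0.002]
 [ 0.001 -1.     0.016]]
```

View pics/w28.png

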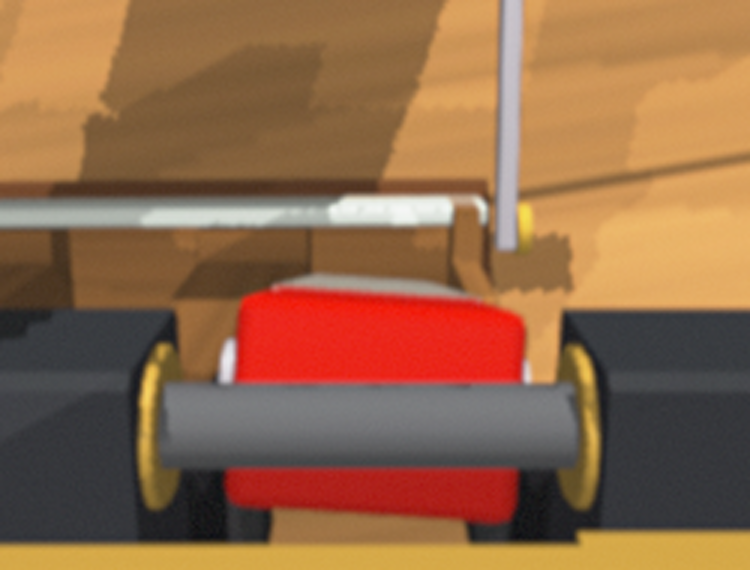

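View pics/sd28.png

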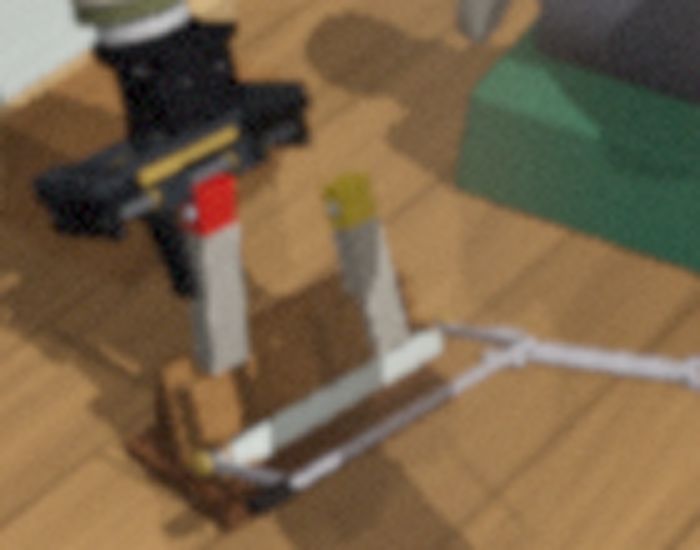

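arm_command(
  targets=[
    [[0.002,0.01,0,0,0,0],[0,0.01,0,0,0,0],[0,0.01,0,0,0,0],[0,0.01,-0.001,0,0,0],[0,0,0,0,0,0],[0,0,0,0,0,0]],
  ],
)

```text
time: 38.07
ee_pos: [0.5767, -0.1401, 0.1156]
eef_rot: [-0.405, -0.342, 0.547, 0.648]
ft_force: [-0.5, -0.3, -0.8]
width: 0.0298
```

```bash
python3 - <<'E'
from h import *
s=st(); print(s["joint_positions"].round(2)); footc((0,.061,-.008))
c=shot("wrist"); crop(c,200,120,450,310,3,"w29.png")
c=shot("side"); crop(c,320,70,460,180,5,"sd29.png")
E
```

```text
t 38.07 p [ 0.5767 -0.1401  0.1156] f [-0.5 -0.3 -0.8] w 0.0298
[[ 0.167 -0.431 -0.887]
 [ 0.986  0.073  0.15 ]
 [ 0.    -0.899  0.437]]
[ 0.55  0.79 -0.66  1.21  0.36  1.74  1.32]
foot cradle [-16.5  78.1  22.4]
tool dirs in cradle
 [[ 0.    -0.016 -1.   ]
 [ 1.     0.001  0.   ]
 [ 0.001 -1.     0.016]]
```

View pics/w29.png

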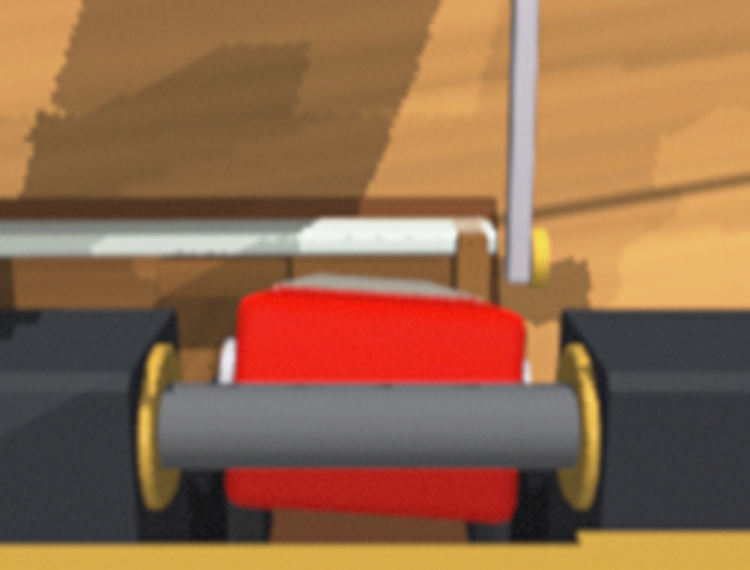

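View pics/sd29.png

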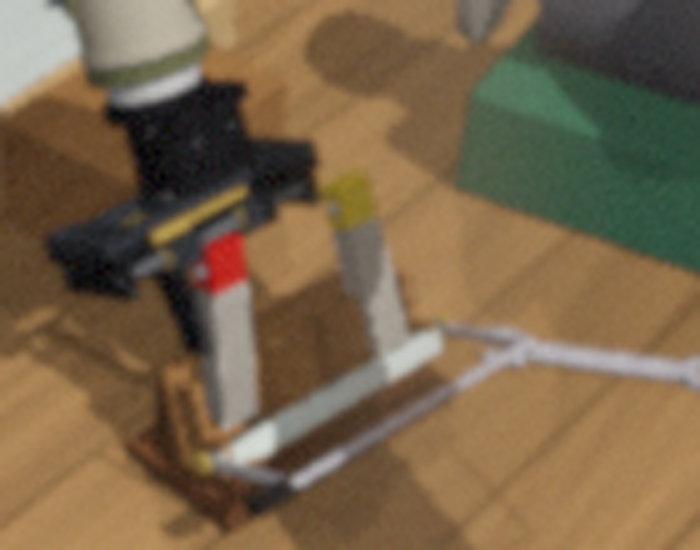

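arm_command(
  targets=[
    [[0,0.005,0,0,0,0],[0,0.004,0,0,0,0],[0,0.003,0,0,0,0],[0,0,0,0,0,0],[0,0,0,0,0,0]],
  ],
)

```text
time: 38.58
ee_pos: [0.5719, -0.139, 0.1052]
eef_rot: [-0.405, -0.343, 0.547, 0.647]
ft_force: [0.4, -0.4, -2.8]
width: 0.0297
```

arm_command(
  targets=[
    [[0,0.002,0,0,0,0],[0,0.002,0,0,0,0],[0,0,0,0,0,0],[0,0,0,0,0,0]],
  ],
)

```text
time: 38.92
ee_pos: [0.5702, -0.1386, 0.1016]
eef_rot: [-0.405, -0.343, 0.547, 0.647]
ft_force: [0.3, 0.0, -1.5]
width: 0.0298
```

```bash
python3 - <<'E'
from h import *
s=st(); footc((0,.061,-.008))
E
```

```text
t 38.92 p [ 0.5702 -0.1386  0.1016] f [ 0.3  0.  -1.5] w 0.0298
[[ 0.167 -0.43  -0.887]
 [ 0.986  0.073  0.15 ]
 [ 0.001 -0.9    0.436]]
foot cradle [-16.5  78.4   6.9]
tool dirs in cradle
 [[ 0.    -0.015 -1.   ]
 [ 1.     0.001  0.   ]
 [ 0.001 -1.     0.015]]
```

arm_command(
  targets=[
    [[0,0.0015,0,0,0,0],[0,0.0015,0,0,0,0],[0,0,0,0,0,0],[0,0,0,0,0,0]],
  ],
)

```text
time: 39.25
ee_pos: [0.569, -0.1384, 0.0989]
eef_rot: [-0.405, -0.343, 0.547, 0.647]
ft_force: [0.7, -0.4, -2.6]
width: 0.0297
```

arm_command(
  targets=[
    [[0,0.0012,0,0,0,0],[0,0.0012,0,0,0,0],[0,0,0,0,0,0],[0,0,0,0,0,0]],
  ],
)

```text
time: 39.58
ee_pos: [0.5679, -0.1382, 0.0968]
eef_rot: [-0.405, -0.343, 0.547, 0.647]
ft_force: [0.9, -0.5, -2.2]
width: 0.0298
```

arm_command(
  targets=[
    [[0,0,-0.002,0,0,0],[0,0,-0.002,0,0,0],[0,0,0,0,0,0],[0,0,0,0,0,0]],
  ],
)

```text
time: 39.92
ee_pos: [0.5716, -0.1388, 0.095]
eef_rot: [-0.405, -0.343, 0.547, 0.647]
ft_force: [-0.6, -0.9, -1.9]
width: 0.0296
```

arm_command(
  targets=[
    [[0,0,-0.001,0,0,0],[0,0,-0.001,0,0,0],[0,0,0,0,0,0],[0,0,0,0,0,0]],
  ],
)

```text
time: 40.25
ee_pos: [0.5734, -0.1391, 0.0942]
eef_rot: [-0.406, -0.343, 0.547, 0.647]
ft_force: [-0.6, 0.1, -2.1]
width: 0.0295
```

arm_command(
  targets=[
    [[0,0,0,0,0,0],[0,0,0,0,0,0],[0,0,0,0,0,0],[0,0,-0.003,0,0,0],[0,0,-0.003,0,0,0],[0,0,-0.003,0,0,0],[0,0,0,0,0,0],[0,0,0,0,0,0]],
  ],
  grip_force=5,
)

```text
time: 40.92
ee_pos: [0.5807, -0.1405, 0.0905]
eef_rot: [-0.405, -0.342, 0.547, 0.648]
ft_force: [-5.6, 0.5, 2.1]
width: 0.03
```

```bash
python3 - <<'E'
from h import *
s=st(); footc((0,.061,-.008))
c=shot("wrist"); crop(c,200,120,450,310,3,"w30.png")
c=shot("side"); crop(c,320,70,460,180,5,"sd30.png")
E
```

```text
t 40.92 p [ 0.5807 -0.1405  0.0905] f [-5.6  0.5  2.1] w 0.03
[[ 0.167 -0.432 -0.886]
 [ 0.986  0.073  0.15 ]
 [ 0.    -0.899  0.438]]
foot cradle [-2.3 78.3  1.3]
tool dirs in cradle
 [[ 0.    -0.017 -1.   ]
 [ 1.     0.     0.   ]
 [ 0.    -1.     0.017]]
```

View pics/w30.png

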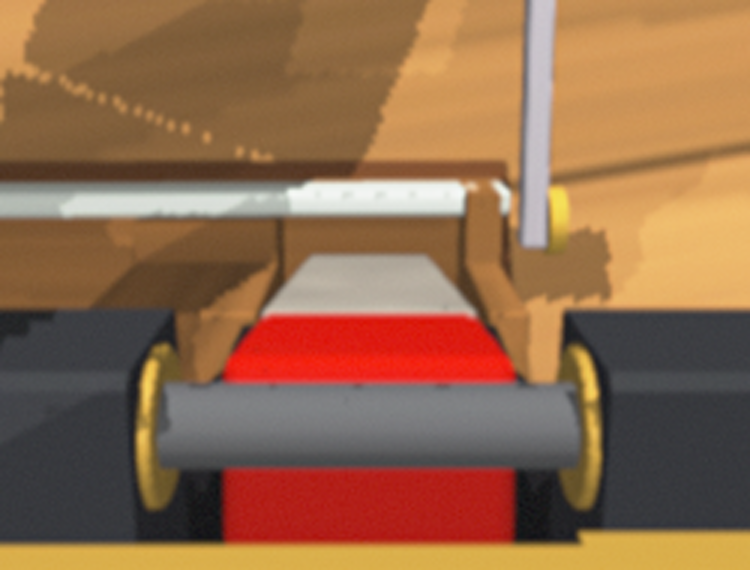

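View pics/sd30.png

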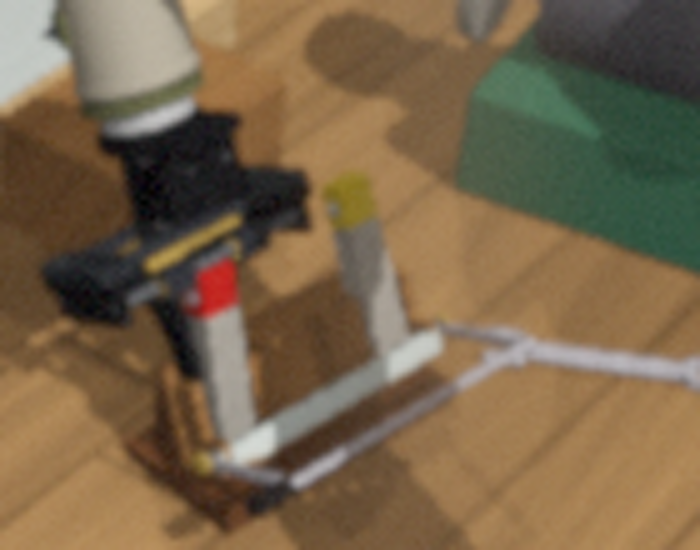

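arm_command(
  targets=[
    [[0,0,0,0,0,0],[0,0,0,0,0,0],[0,0,0,0,0,0],[0,0,0,0,0,0],[0,0,0,0,0,0],[0,0,0,0,0,0],[0,0,0,0,0,0]],
  ],
  hand=0.65,
)

```text
time: 41.6
ee_pos: [0.5804, -0.1417, 0.0904]
eef_rot: [-0.405, -0.341, 0.547, 0.648]
ft_force: [-5.3, -3.7, 1.9]
width: 0.0557
```

```bash
python3 - <<'E'
from h import *
s=st()
c=shot("wrist"); crop(c,200,120,450,310,3,"w31.png")
c=shot("side"); crop(c,320,70,460,180,5,"sd31.png")
E
```

```text
t 41.6 p [ 0.5804 -0.1417  0.0904] f [-5.3 -3.7  1.9] w 0.0557
[[ 0.168 -0.432 -0.886]
 [ 0.986  0.072  0.151]
 [-0.001 -0.899  0.438]]
```

View pics/w31.png

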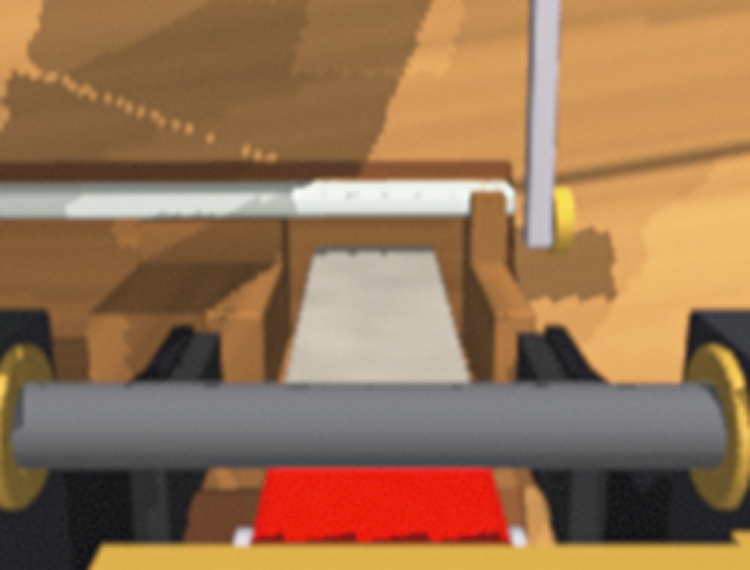

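View pics/sd31.png

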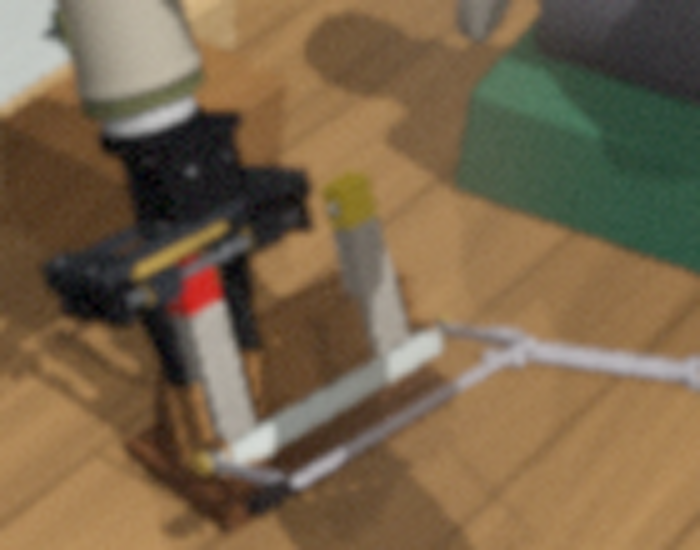

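arm_command(
  targets=[
    [[0.0005,-0.015,0.001,0,0,0],[0,-0.025,0,0,0,0],[0,-0.03,0,0,0,0],[0,-0.035,0,0,0,0],[0,-0.035,0,0,0,0],[0,-0.03,0.02,0,0,0],[0,0,0,-4,0,0],[0,0,0,-4,0,0],[0,0,0,-4,0,0],[0,0,0,0,0,0],[0,0,0,0,0,0]],
  ],
)

```text
time: 42.62
ee_pos: [0.6353, -0.1496, 0.2536]
eef_rot: [-0.471, -0.398, 0.508, 0.601]
ft_force: [-0.1, -0.3, -0.2]
width: 0.0566
```

```bash
python3 - <<'E'
from h import *
s=st()
c=shot("wrist"); cv2.imwrite("pics/w32.png",c["pixels"])
c=shot("side"); crop(c,340,80,420,180,6,"sd32.png")
c=shot("scene"); crop(c,160,170,260,250,7,"sc32.png")
E
```

```text
t 42.62 p [ 0.6353 -0.1496  0.2536] f [-0.1 -0.3 -0.2] w 0.0566
[[ 0.167 -0.236 -0.957]
 [ 0.986  0.04   0.163]
 [-0.    -0.971  0.24 ]]
```

View pics/w32.png

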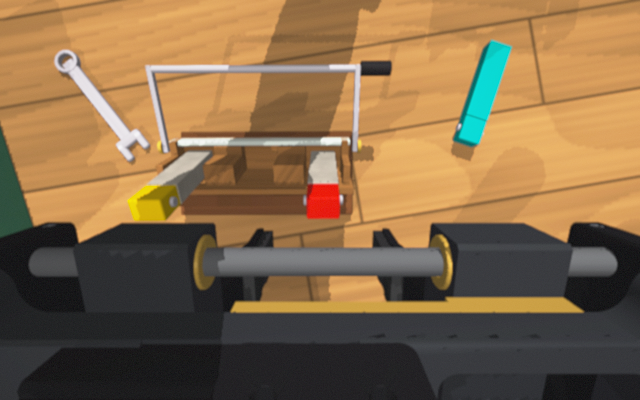

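View pics/sd32.png

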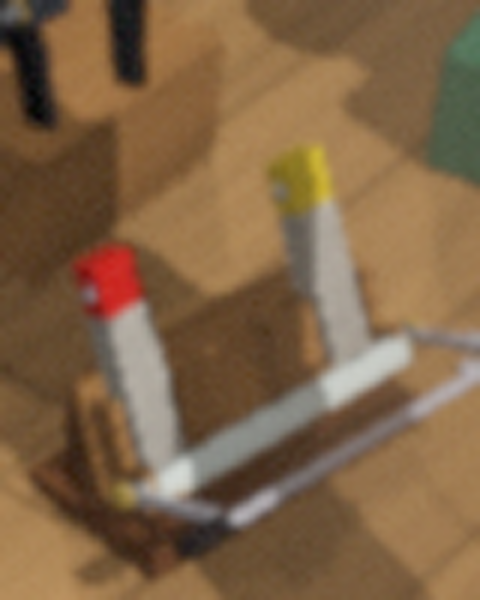

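View pics/sc32.png

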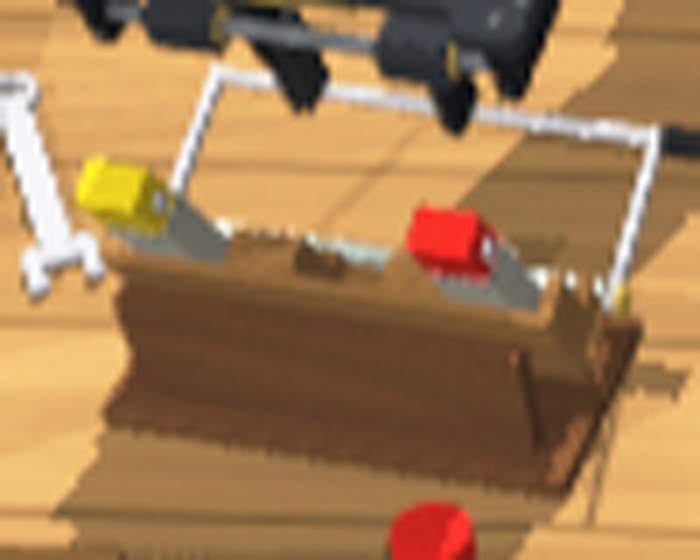

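```bash
python3 - <<'E'
from h import *
a=shot("scene");b=shot("side");w=shot("wrist");C=frame(YAW)
for n,sa,sb in (("y",(157,202),(280,190)),("r",(488,248),(90,293))):
    X,e=tri([(a,160+sa[0]/7,170+sa[1]/7),(b,340+sb[0]/6,80+sb[1]/6)]); print(n,np.round(e,1),(C.T@(X-O)*1000).round(1))
crop(w,290,120,370,225,6,"w32c.png")
E
```

```text
y [0. 0.] [ -5.9 -61.7 122.3]
r [0.2 0.2] [ -8.6  95.2 121.9]
```

View pics/w32c.png

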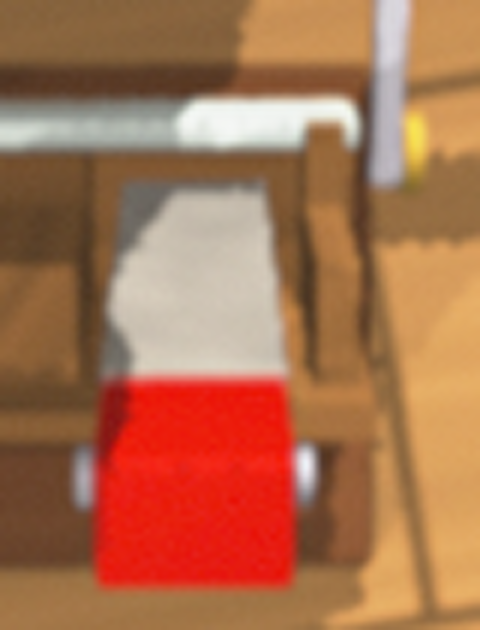

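```bash
python3 - <<'E'
from h import *
w=shot("wrist")
q=lambda u,v:(290+u/6,120+v/6)
print("red foot front",onplane(w,*q(195,182),2,0),"lip in",onplane(w,*q(150,151),2,14),onplane(w,*q(150,151),2,0))
cc=w; o,_=ray(w,320,200); print("cam cradle",(frame(YAW).T@(o-O)*1000).round(0))
crop(w,120,125,240,225,6,"w33.png")
E
```

```text
red foot front [-20.3  78.7   0. ] lip in [-30.5  69.5  14. ] [-27.   69.1   0. ]
cam cradle [-121.   78.  380.]
```

View pics/w33.png

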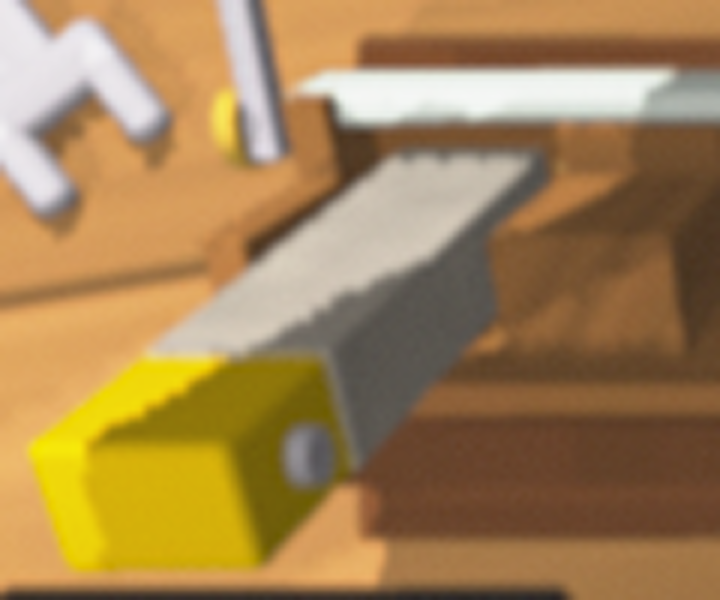

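```bash
python3 - <<'E'
from h import *
h=np.array([np.cos(YAW),np.sin(YAW),0])
plan([.4705,-.0622,.19],toolR([0,0,-1],h))
plan(None,toolR([0,0,-1],[-h[1],h[0],0]))
print(toolR([0,0,-1],[-h[1],h[0],0]).T@(np.array([.4705,-.0622,.22])-readout.read_state()["ee_pos"]))
E
```

```text
turn total [-10.99  89.52 -10.89] rows 13 each [-0.85  6.89 -0.84]
shift (after turn) [-0.1778  0.0617  0.0581] rows 5 each [-0.0356  0.0123  0.0116]
turn total [-13.93  -0.     0.06] rows 2 each [-6.97 -0.    0.03]
[0.05806857 0.03168117 0.17779635]
```

arm_command(
  targets=[
    [[0,0,0,-4.7,0,0],[0,0,0,-4.7,0,0],[0,0,0,-4.6,0,0],[0.01,0,0.03,0,0,0],[0.01,0,0.03,0,0,0],[0.01,0.005,0.03,0,0,0],[0.01,0.005,0.03,0,0,0],[0.01,0.01,0.03,0,0,0],[0.01,0.01,0.03,0,0,0],[0,0,0,0,6.9,0],[0,0,0,0,6.9,0],[0,0,0,0,6.9,0]],
  ],
  hand=1,
)

```text
time: 43.97
ee_pos: [0.4682, -0.0598, 0.2222]
eef_rot: [0.615, 0.351, -0.35, -0.614]
ft_force: [1.4, 0.6, 0.3]
width: 0.0873
```

arm_command(
  targets=[
    [[0,0,0,0,6.9,0],[0,0,0,0,6.9,0],[0,0,0,0,6.9,0],[0,0,0,0,6.9,0],[0,0,0,0,6.9,0],[0,0,0,0,6.9,0],[0,0,0,0,6.9,0],[0,0,0,0,6.9,0],[0,0,0,0,6.9,0],[0,0,0,0,6.9,0],[0,0,0,0,0,0]],
  ],
)

```text
time: 44.88
ee_pos: [0.4687, -0.0598, 0.2221]
eef_rot: [-0.704, 0.058, -0.06, 0.705]
ft_force: [0.3, -0.2, -0.5]
width: 0.0871
```

```bash
python3 - <<'E'
from h import *
s=st();print(s["joint_positions"].round(2))
h=np.array([np.cos(YAW),np.sin(YAW),0])
plan([.4705,-.0622,.068],toolR([0,0,-1],h))
c=shot("wrist"); cv2.imwrite("pics/w34.png",c["pixels"])
E
```

```text
t 44.88 p [ 0.4687 -0.0598  0.2221] f [ 0.3 -0.2 -0.5] w 0.0871
[[ 0.986  0.003  0.167]
 [-0.167  0.     0.986]
 [ 0.002 -1.     0.001]]
[ 0.77  0.04 -0.74  1.82  0.02  1.3  -0.15]
turn total [-0.05 -0.03  0.14] rows 1 each [-0.05 -0.03  0.14]
shift (after turn) [ 0.0022  0.1541 -0.002 ] rows 4 each [ 0.0006  0.0385 -0.0005]
```

View pics/w34.png

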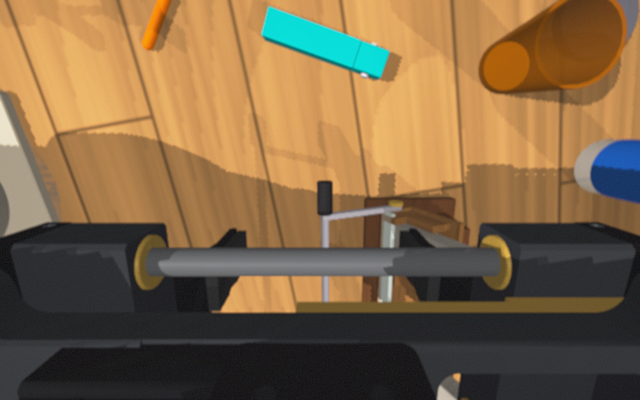

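arm_command(
  targets=[
    [[0.001,0.038,-0.001,0,0,0],[0.001,0.038,-0.001,0,0,0],[0,0.038,0,0,0,0],[0,0.03,0,0,0,0],[0,0.01,0,0,0,0],[0,0,0,0,0,0],[0,0,0,0,0,0]],
  ],
)

```text
time: 45.52
ee_pos: [0.4712, -0.0621, 0.069]
eef_rot: [-0.705, 0.056, -0.058, 0.705]
ft_force: [-0.2, 0.0, 0.2]
width: 0.0874
```

arm_command(
  targets=[
    [[0,0,0,0,0,0],[0,0,0,0,0,0],[0,0,0,0,0,0],[0,0,0,0,0,0],[0,0,0,0,0,0],[0,0,0,0,0,0],[0,0,0,0,0,0],[0,0,0,0,0,0],[0,0,0,0,0,0],[0,0,0,0,0,0],[0,0,0,0,0,0],[0,0,0,0,0,0]],
  ],
  hand=0,
  grip_force=8,
)

```text
time: 46.52
ee_pos: [0.4706, -0.0623, 0.068]
eef_rot: [-0.705, 0.057, -0.058, 0.705]
ft_force: [0.7, -0.3, -1.3]
width: 0.0159
```

arm_command(
  targets=[
    [[0,0,0,0,0,0],[0,0,0,0,0,0],[0,0,0,0,0,0],[0,0,0,0,0,0]],
  ],
)

```text
time: 46.85
ee_pos: [0.4706, -0.0623, 0.068]
eef_rot: [-0.705, 0.056, -0.058, 0.705]
ft_force: [-0.2, -0.4, -1.1]
width: 0.0159
```

```bash
python3 - <<'E'
from h import *
s=st()
prev=None
for q in np.linspace(91.7,0,15):
    a=np.radians(25-q); p=np.array([.088*np.sin(a),.088*np.cos(a)])
    if prev is not None: print(q.round(1),"tool x,y:",(p[0]-prev[0]).round(4),(prev[1]-p[1]).round(4))
    prev=p
E
```

```text
t 46.85 p [ 0.4706 -0.0623  0.068 ] f [-0.2 -0.4 -1.1] w 0.0159
[[ 0.987  0.003  0.162]
 [-0.162  0.     0.987]
 [ 0.003 -1.     0.001]]
85.2 tool x,y: 0.0045 -0.009
78.6 tool x,y: 0.0055 -0.0084
72.1 tool x,y: 0.0064 -0.0077
65.5 tool x,y: 0.0073 -0.007
59.0 tool x,y: 0.008 -0.0061
52.4 tool x,y: 0.0086 -0.0051
45.8 tool x,y: 0.0092 -0.0041
39.3 tool x,y: 0.0096 -0.003
32.8 tool x,y: 0.0099 -0.0019
26.2 tool x,y: 0.01 -0.0008
19.7 tool x,y: 0.01 0.0004
13.1 tool x,y: 0.0099 0.0015
6.6 tool x,y: 0.0097 0.0026
0.0 tool x,y: 0.0093 0.0037
```

arm_command(
  targets=[
    [[0.0045,-0.009,0,0,0,0],[0.0055,-0.0085,0,0,0,0],[0.0065,-0.0075,0,0,0,0],[0.0075,-0.007,0,0,0,0],[0.008,-0.006,0,0,0,0],[0.0085,-0.005,0,0,0,0],[0.009,-0.004,0,0,0,0],[0,0,0,0,0,0]],
  ],
)

```text
time: 47.52
ee_pos: [0.5211, -0.0707, 0.1173]
eef_rot: [-0.705, 0.056, -0.059, 0.705]
ft_force: [-3.1, -0.9, 10.3]
width: 0.0157
```

```bash
python3 - <<'E'
from h import *
s=st()
c=shot("side"); crop(c,340,80,420,180,6,"sd35.png")
E
```

```text
t 47.52 p [ 0.5211 -0.0707  0.1173] f [-3.1 -0.9 10.3] w 0.0157
[[ 0.987  0.004  0.162]
 [-0.162 -0.     0.987]
 [ 0.004 -1.     0.   ]]
```

View pics/sd35.png

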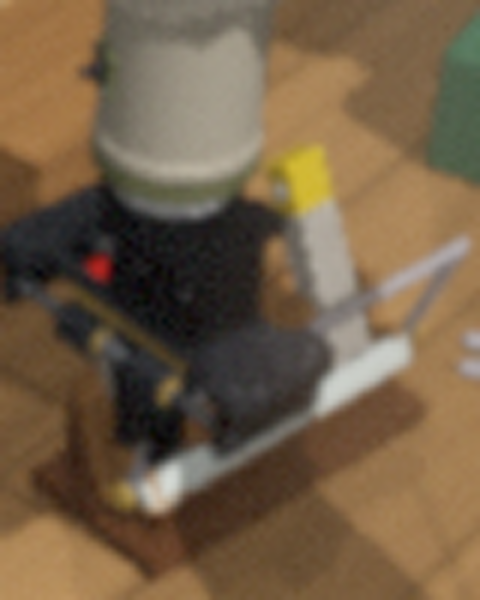

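arm_command(
  targets=[
    [[0.0095,-0.003,0,0,0,0],[0.01,-0.002,0,0,0,0],[0.01,-0.001,0,0,0,0],[0.01,0,0,0,0,0],[0.01,0.001,0,0,0,0],[0,0,0,0,0,0]],
  ],
)

```text
time: 48.07
ee_pos: [0.5702, -0.0789, 0.121]
eef_rot: [-0.705, 0.056, -0.059, 0.705]
ft_force: [2.1, -2.9, 3.7]
width: 0.0155
```

arm_command(
  targets=[
    [[0.005,0.001,0,0,0,0],[0.005,0.001,0,0,0,0],[0.005,0.002,0,0,0,0],[0,0,0,0,0,0],[0,0,0,0,0,0]],
  ],
)

```text
time: 48.48
ee_pos: [0.5832, -0.0811, 0.116]
eef_rot: [-0.705, 0.056, -0.059, 0.705]
ft_force: [1.3, -2.7, -0.7]
width: 0.0157
```

```bash
python3 - <<'E'
from h import *
s=st(); p=s["ee_pos"]; print("h",p[0]*.986+(-p[1])*.1668)
c=shot("side"); crop(c,340,80,420,180,6,"sd36.png")
E
```

```text
t 48.48 p [ 0.5832 -0.0811  0.116 ] f [ 1.3 -2.7 -0.7] w 0.0157
[[ 0.987  0.003  0.162]
 [-0.162 -0.     0.987]
 [ 0.003 -1.     0.001]]
h 0.5885758718445905
```

View pics/sd36.png

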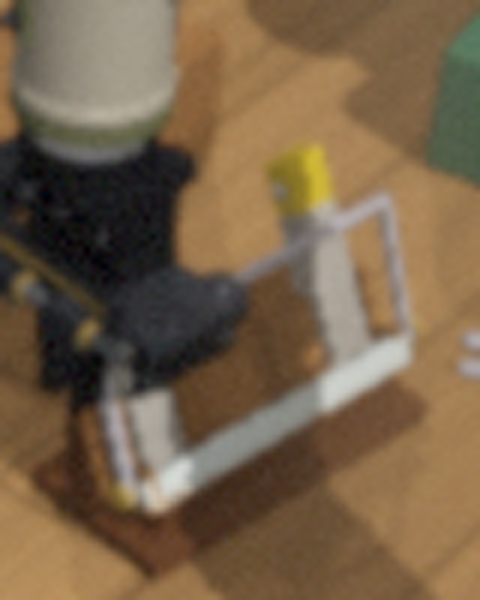

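arm_command(
  targets=[
    [[0.0015,0.0006,0,0,0,0],[0.0015,0.0006,0,0,0,0],[0,0,0,0,0,0],[0,0,0,0,0,0]],
  ],
)

```text
time: 48.87
ee_pos: [0.5856, -0.0814, 0.1149]
eef_rot: [-0.705, 0.057, -0.058, 0.705]
ft_force: [-1.4, -2.6, 0.7]
width: 0.0155
```

arm_command(
  targets=[
    [[0.0015,0.0006,0,0,0,0],[0.0015,0.0006,0,0,0,0],[0,0,0,0,0,0],[0,0,0,0,0,0]],
  ],
)

```text
time: 49.2
ee_pos: [0.5872, -0.0815, 0.1138]
eef_rot: [0.705, -0.058, 0.057, -0.705]
ft_force: [-11.5, -0.9, 9.0]
width: 0.0155
```

arm_command(
  targets=[
    [[0,0,0,0,0,0],[0,0,0,0,0,0],[0,0,0,0,0,0],[0,0,0,0,0,0],[0,0,0,0,0,0],[0,0,0,0,0,0],[0,0,0,0,0,0],[0,-0.015,0,0,0,0],[0,-0.025,0,0,0,0],[0,-0.035,0,0,0,0],[0,-0.035,0,0,0,0],[0,-0.035,0,0,0,0]],
  ],
  hand=0.6,
)

```text
time: 50.2
ee_pos: [0.5881, -0.0816, 0.2605]
eef_rot: [-0.705, 0.056, -0.058, 0.705]
ft_force: [0.8, -0.5, 0.9]
width: 0.0522
```

arm_command(
  targets=[
    [[-0.035,-0.01,0.01,0,0,0],[-0.035,-0.01,0.01,0,0,0],[-0.035,0,0.02,0,0,0],[-0.035,0,0.02,0,0,0],[-0.03,0,0.02,0,0,0],[0,0,0,0,0,0],[0,0,0,0,0,0]],
  ],
)

```text
time: 50.78
ee_pos: [0.433, 0.0256, 0.2792]
eef_rot: [0.706, -0.055, 0.059, -0.704]
ft_force: [0.5, -0.5, 0.5]
width: 0.0522
```

```bash
python3 - <<'E'
from h import *
s=st()
a=shot("scene"); crop(a,150,150,310,270,5,"sc37.png")
b=shot("side"); crop(b,280,80,440,200,5,"sd37.png")
E
```

```text
t 50.78 p [0.433  0.0256 0.2792] f [ 0.5 -0.5  0.5] w 0.0522
[[ 0.987  0.005  0.16 ]
 [-0.16  -0.003  0.987]
 [ 0.005 -1.    -0.002]]
```

View pics/sc37.png

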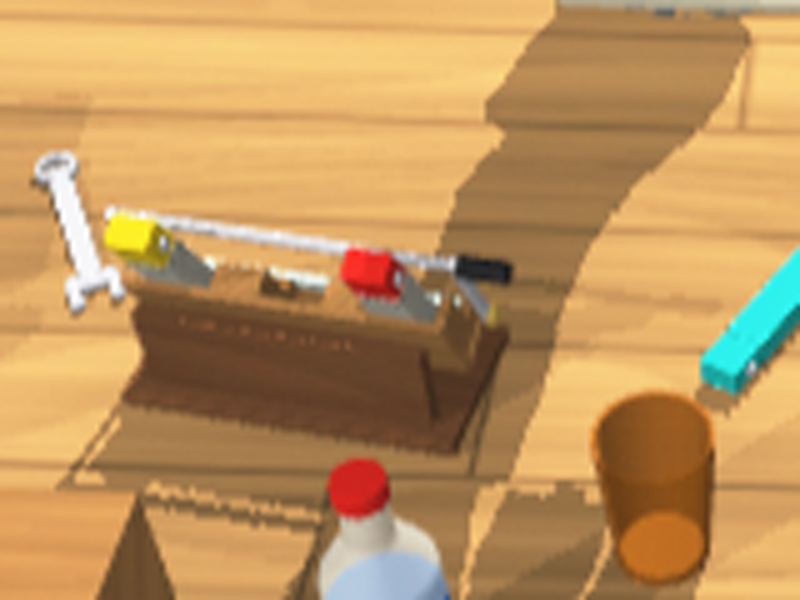

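View pics/sd37.png

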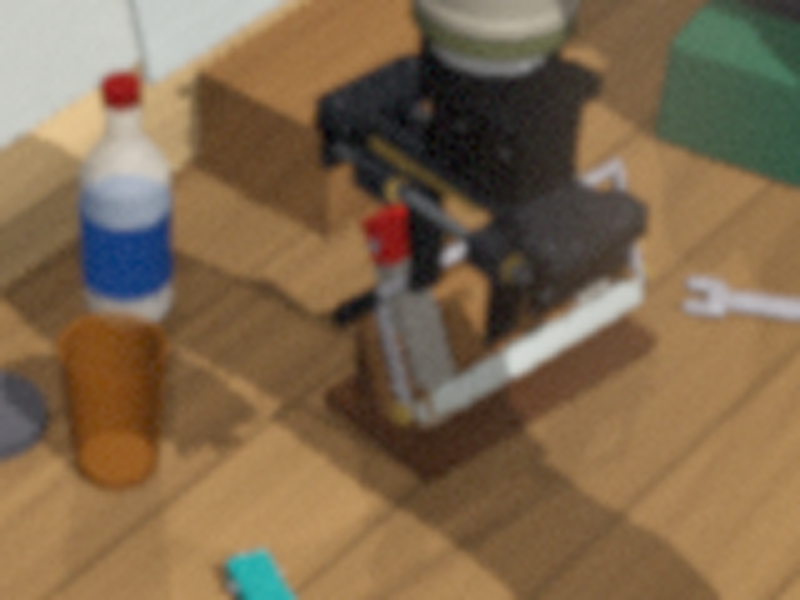

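arm_command(
  targets=[
    [[0,-0.01,0.035,0,0,0],[0,0,0.035,0,0,0],[0,0,0.035,0,0,0],[0,0,0.035,0,0,0],[0,0,0.035,0,0,0],[0,0,0.035,0,0,0],[0,0,0,0,0,0],[0,0,0,0,0,0],[0,0,0,0,0,0]],
  ],
)

```text
time: 51.63
ee_pos: [0.4683, 0.2311, 0.2879]
eef_rot: [-0.704, 0.058, -0.058, 0.705]
ft_force: [0.7, -0.7, -0.0]
width: 0.0522
```

```bash
python3 - <<'E'
from h import *
s=st()
a=shot("scene"); b=shot("side"); crop(b,340,80,420,180,6,"sd38.png"); crop(a,160,170,260,250,7,"sc38.png")
E
```

```text
t 51.63 p [0.4683 0.2311 0.2879] f [ 0.7 -0.7 -0. ] w 0.0522
[[ 0.987  0.001  0.163]
 [-0.163  0.001  0.987]
 [ 0.001 -1.     0.001]]
```

View pics/sd38.png

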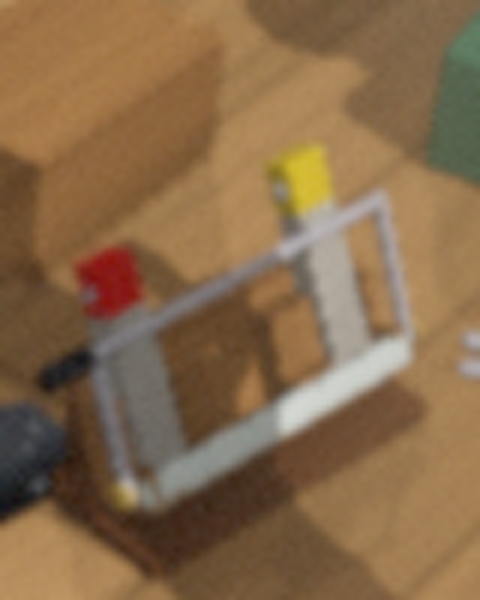

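View pics/sc38.png

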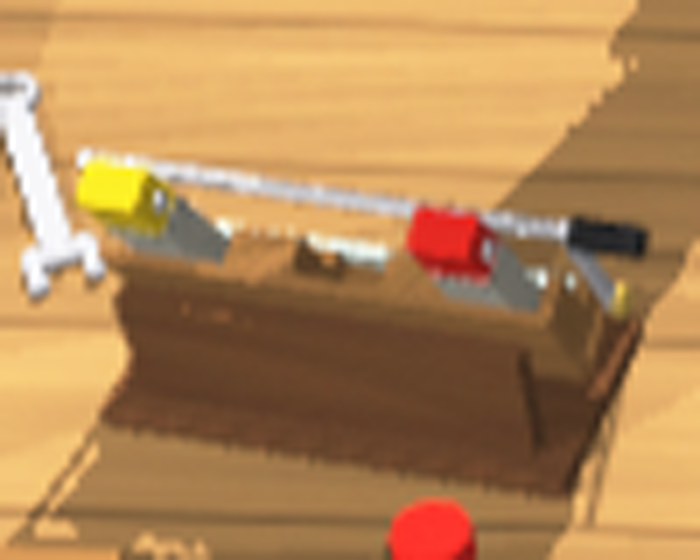

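```bash
python3 - <<'E'
from h import *
a=shot("scene");b=shot("side");C=frame(YAW)
X,e=tri([(a,160+607/7,170+237/7),(b,340+66/6,80+367/6)]); p=C.T@(X-O)*1000; print(p.round(1),np.round(e,1),"bail", np.arctan2(-(p[0]+32),p[2]-10))
r.close_job()
E
```

```text
[-30.5 139.2  98. ] [0.1 0.1] bail -0.017598494110953
the job is handed in; nothing more can be done
```

The job is handed in: both stones present on the bench stand in the rack and the bail is closed. Only a red and a yellow stone were there; I left the turquoise and green look-alikes alone.

- **Bail:** I swung it open to its stop (about 1.59 rad by the tool position) and closed it again until it pressed on the closed stop at about 11 N. Triangulating the knob at the end gave about -0.02 rad.
- **Stones:** Yellow is in the right-hand bay and red in the left-hand bay. Before I closed the bail, both pins measured 122 mm up the bed. Both feet were behind the lip, with foot centres about 13 mm in front of the bed. Both stones lean almost flat against the bed.
- **Goblet:** It stood undisturbed in the last pictures.

**What went wrong or disagreed:**
- **Red stone's first try:** It was aimed at the middle bay and hit the top edge of the bed. The wrist read about 42 N then, and the stone slid up in the fingers, probably against the gripper's body. If that contact passed 40 N, it may count against the run. I then placed the stone in the left bay by its sides and eased it flat.
- **Pin positions:** The fixed cameras put the pins 6 mm (yellow) and 9 mm (red) in front of the bed, where 11 mm was expected. The wrist pictures agreed better with the expected value, so I treated this as calibration error.

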